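# Lock the shafts in the assembly fixture with retaining clips

### The job

Swing the fixture's sprung keeper bail back by its handle until its sear catches and it stays back by itself. Then, with the bail held back, push every retaining clip from the mat sideways into the groove of a shaft, fully home, one clip to a shaft (any shaft will do; with fewer clips than shafts some stay bare), and finally press the trigger so that the bail springs all the way back to rest in front of the seated clips. Do not disturb the other things on the bench.

Things in the scene. Friction and masses are not known exactly. Their poses are not given: they have to be found in the camera images.
- fixture: Grey fixture fixed to the bench, base plate 190 x 455 x 15 mm with a row of four shaft stations. Origin on the bench (z = 0), mid-row; +y runs along the row, clips are pushed in along +x. Stations at x = 0, y = -105, -35, 35, 105 mm. Pivot posts 26 x 12 mm, tops 100 mm above the bench, at x = 45, y = -168 and 166 mm.
- keeper (a joint): Sprung bail. 0 rad = at rest, its crossbar in front of the shafts, in the way of clip tabs. Grows as the bail is swung up, over and back along +x; range 0 to 2.25. Its spring pulls towards 0 (1.7 N at the handle at rest, 4.5 N at 2 rad). Swung past about 2.0 rad its sear catches: let go, it then rests at about 2.0 rad. Not caught, it swings back to 0.
- keeper_axis (a point): Middle of the bail's hinge axis, which runs along fixture y, at fixture x = 45, y = 0, z = 85 mm. The bail is steel rod 12 mm thick: side arms at y = -150 and 150 mm from the axis to a crossbar that at rest lies at fixture x = -75, z = 66 mm.
- keeper_handle (a point): Middle of the bail's handle: a black round stub, 16 mm thick and 60 mm long, along fixture y, that prolongs the crossbar beyond the +y side arm and ends in a 24 mm ball. It moves with the bail at 121 mm from the hinge axis; at rest it is at fixture x = -75, y = 185, z = 66 mm.
- trigger (a joint): Trigger that holds the sear: travel in m, 0 = up (rest), grows as its pad is pressed straight down, range 0 to 0.011. A cocked bail is let go at about 0.004 to 0.007. Springs back up by itself. Takes 2 to 8 N.
- trigger_pad (a point): Middle of the top face of the trigger's round black press pad, 34 mm across, 57 mm above the bench when up, at fixture x = 10, y = -225 mm.
- mat: Grey mat fixed to the bench, 240 x 210 x 3 mm, on which the clips lie. Origin at the centre of its underside.
- shaft1_groove (a point): Bottom centre of the groove of upright steel shaft 1, on its axis, 40 mm above the bench; the shaft is fixed in station 1 (1 at fixture y = -105 mm, 4 at 105). Below the groove a shoulder of 40 mm diameter; the groove is 10 mm high round a neck of 22 mm diameter; above it a collar of 32 mm diameter, top 67 mm above the bench.
- shaft2_groove (a point): Bottom centre of the groove of upright steel shaft 2, on its axis, 40 mm above the bench; the shaft is fixed in station 2 (1 at fixture y = -105 mm, 4 at 105). Below the groove a shoulder of 40 mm diameter; the groove is 10 mm high round a neck of 22 mm diameter; above it a collar of 32 mm diameter, top 67 mm above the bench.
- shaft3_groove (a point): Bottom centre of the groove of upright steel shaft 3, on its axis, 40 mm above the bench; the shaft is fixed in station 3 (1 at fixture y = -105 mm, 4 at 105). Below the groove a shoulder of 40 mm diameter; the groove is 10 mm high round a neck of 22 mm diameter; above it a collar of 32 mm diameter, top 67 mm above the bench.
- shaft4_groove (a point): Bottom centre of the groove of upright steel shaft 4, on its axis, 40 mm above the bench; the shaft is fixed in station 4 (1 at fixture y = -105 mm, 4 at 105). Below the groove a shoulder of 40 mm diameter; the groove is 10 mm high round a neck of 22 mm diameter; above it a collar of 32 mm diameter, top 67 mm above the bench.
- clip1: Open U-shaped metal clip, one of 3 or 4 alike: plate 6 mm thick, x -55 to 22 mm, 50 mm wide, mouth (28 mm) towards its +x; two sprung nubs snap round the neck (5 to 12 N). Grip: upright tab 22 mm in x, 12 mm in y, centred at x = -44 mm, top 42 mm above the underside. Origin: underside, at the point on the shaft axis when seated. About 0.15 kg, lies tab up. None if absent.
- clip2: Open U-shaped metal clip, one of 3 or 4 alike: plate 6 mm thick, x -55 to 22 mm, 50 mm wide, mouth (28 mm) towards its +x; two sprung nubs snap round the neck (5 to 12 N). Grip: upright tab 22 mm in x, 12 mm in y, centred at x = -44 mm, top 42 mm above the underside. Origin: underside, at the point on the shaft axis when seated. About 0.15 kg, lies tab up. None if absent.
- clip3: Open U-shaped metal clip, one of 3 or 4 alike: plate 6 mm thick, x -55 to 22 mm, 50 mm wide, mouth (28 mm) towards its +x; two sprung nubs snap round the neck (5 to 12 N). Grip: upright tab 22 mm in x, 12 mm in y, centred at x = -44 mm, top 42 mm above the underside. Origin: underside, at the point on the shaft axis when seated. About 0.15 kg, lies tab up. None if absent.
- clip4: Open U-shaped metal clip, one of 3 or 4 alike: plate 6 mm thick, x -55 to 22 mm, 50 mm wide, mouth (28 mm) towards its +x; two sprung nubs snap round the neck (5 to 12 N). Grip: upright tab 22 mm in x, 12 mm in y, centred at x = -44 mm, top 42 mm above the underside. Origin: underside, at the point on the shaft axis when seated. About 0.15 kg, lies tab up. None if absent.
Mind the look-alikes: they are no part of the job. Leave any pink or purple look-alike of the clip3 alone.

How it is judged (in metres and radians):
On the way, in this order (a step that is already met when the one before it is completed fails the run):
1. the keeper bail is swung back and held by its sear, untouched by the robot (value of joint keeper above 1.85 rad and contact force between each of the arm, the fingers and keeper below 0.2 N), for 0.3 s.
2. every clip is seated in a shaft groove, the bail still held back ((distance between clip1 and shaft1_groove below 0.006 m or distance between clip1 and shaft2_groove below 0.006 m or distance between clip1 and shaft3_groove below 0.006 m or distance between clip1 and shaft4_groove below 0.006 m) and (distance between clip2 and shaft1_groove below 0.006 m or distance between clip2 and shaft2_groove below 0.006 m or distance between clip2 and shaft3_groove below 0.006 m or distance between clip2 and shaft4_groove below 0.006 m) and (distance between clip3 and shaft1_groove below 0.006 m or distance between clip3 and shaft2_groove below 0.006 m or distance between clip3 and shaft3_groove below 0.006 m or distance between clip3 and shaft4_groove below 0.006 m) and (distance between clip4 and shaft1_groove below 0.006 m or distance between clip4 and shaft2_groove below 0.006 m or distance between clip4 and shaft3_groove below 0.006 m or distance between clip4 and shaft4_groove below 0.006 m) and value of joint keeper above 1.85 rad), for 0.3 s.
3. the trigger is pressed and the bail has come back to rest ((distance between clip1 and shaft1_groove below 0.006 m or distance between clip1 and shaft2_groove below 0.006 m or distance between clip1 and shaft3_groove below 0.006 m or distance between clip1 and shaft4_groove below 0.006 m) and (distance between clip2 and shaft1_groove below 0.006 m or distance between clip2 and shaft2_groove below 0.006 m or distance between clip2 and shaft3_groove below 0.006 m or distance between clip2 and shaft4_groove below 0.006 m) and (distance between clip3 and shaft1_groove below 0.006 m or distance between clip3 and shaft2_groove below 0.006 m or distance between clip3 and shaft3_groove below 0.006 m or distance between clip3 and shaft4_groove below 0.006 m) and (distance between clip4 and shaft1_groove below 0.006 m or distance between clip4 and shaft2_groove below 0.006 m or distance between clip4 and shaft3_groove below 0.006 m or distance between clip4 and shaft4_groove below 0.006 m) and value of joint keeper below 0.12 rad), for 0.2 s.
At the end, for the whole second after the job is handed in: Every clip present is seated in the groove of a shaft (clip origin within 6 mm of the groove's bottom centre), the bail is back at rest (under 0.12 rad), the trigger is up and the clips are still (all of step 3 and value of joint trigger below 0.003 m and linear speed of each of clip1, clip2, clip3, clip4 below 0.02 m/s); the robot touches nothing.
It fails at once if the ring flange is pushed more than 30 mm from its place (distance of flange from where it was at the start of the episode above 0.03 m).
It fails at once if the carton is pushed more than 30 mm from its place (distance of carton from where it was at the start of the episode above 0.03 m).
It fails at once if the bottle is pushed more than 30 mm from its place (distance of spray from where it was at the start of the episode above 0.03 m).
It fails at once if the T-handle key is pushed more than 30 mm from its place (distance of hexkey from where it was at the start of the episode above 0.03 m).
Of clip1, clip2, clip3, clip4 only 3 to 4 are there at a start; the rules pass over those that are not, and their reading is None.
At some moment in a run one of clip1, clip2, clip3, clip4 may be knocked a few centimetres aside while the robot is not near it.
Once in a run the grip may slacken for a moment while it holds something.
It also fails if it takes over 210 s, if anything falls off the work surface, if the arm or the gripper's body presses on something with over 40 N, if the wrist force passes 120 N, or if a joint passes its speed limit or range.

### The arm

A 6-joint arm with a two-finger parallel gripper is mounted at the origin on the work surface. World frame = base frame: x ahead of the robot, y to its left, z up, the work surface at z = 0. Lengths are in m, angles in degrees, forces in N, time in s.
With the tool pointing down it reaches from about 0.4 to 0.825 m from the base axis. Payload 7 kg.
Tool frame: the origin (TCP) lies midway between the tips of the shut fingers; the grasp point (between the pads) lies 19 mm behind it (manip.hold_point_z is the z of the grasp point in the tool frame, in m); z points along the fingers, x is the direction in which the jaws open and shut, and the axes are right-handed (so a half turn about z gives the same grasp; the last joint's range is limited). The gripper opens to 85 mm and grips with 20 to 120 N. Pads are 22 mm wide; open, the fingers measure 114 mm over their backs; the gripper's body (76 mm by 85 mm) begins 54 mm behind the grasp point. The pads swing forward as they close: fully open they stand 13 mm farther back than shut.
Start: joints at [88.871, 20.546, 0.682, 0, -70.136, -16.507], TCP at [0.205, 0.643, 0.231] pointing down, gripper open.
Joint ranges: [-176.03, 176.03], [-82.01, 121.73], [-58.28, 71.71], [-173.87, 95.51], [-174.79, -0.11], [-173.66, 173.66]. Speed limits (degrees/s): [136.94, 136.94, 172.46, 180, 180, 180].

### API

Orientations are given as [roll, pitch, yaw] about the fixed x, y, z axes, in that order (R = Rz(yaw) Ry(pitch) Rx(roll)).
In Python, from station import manip gives the robot as it stands. The module is installed in compiled form; this text tells all that it offers.
- The arm moves only by the shell command python3 -m jog 'ROWS'. ROWS is JSON, a list of rows, each a list of 7 numbers: the shift along the tool's x, y, z in cm, then the turn, a rotation vector about the tool's x, y, z in rad, then the opening in per cent of the stroke, from 0 (shut) to 100 (fully open). A call has 1 to 12 rows; each row shifts and turns the pose as measured when the row begins, along the tool's axes as they then stand; what a row does not reach is not made up. A row lasts 1/8 s, in which the tool goes at most 62.5 mm and 10.7 degrees, less where a joint would pass 70% of its speed; a pose out of reach is approached as far as the arm can. A call is refused whole if a number of a shift passes 6.25 or a number of a turn 0.188, either way. A call with a gripper value outside its range is refused whole. The fingers move at their own pace and stop on an object; the grip force is fixed at half the most. Time passes only in rows, so rows that do not move let the fingers close. It gives the time, the measured TCP pose, the force and the opening at its end, in the units of the state.
- manip.observe(): the state, without advancing time (a new reading comes with each control period).
- manip.get_image(name): name is "side" or "top"; returns the picture (384x512x3 uint8, red, green, blue); there is no depth.
- manip.calibration(name): a dict with "K" (3x3 intrinsics, pixels), "R" (3x3) and "t" (3): a world point X has camera coordinates R X + t. Camera axes: x right, y down, z forward; pixel columns grow to the right and rows downward; lengths in m; the calibration is good to about 2 mm. A picture is of the moment at which its call begins. calibration takes no time and is no camera call.
- manip.sign_off(): hands the job in, once; it reports no verdict.
The state is a dict: "time_s": time; "joint_positions": joint angles; "dq": joint speeds; "tau": joint torques, N m; "position": TCP position; "ee_rot": TCP orientation; "contact_force": force on the tool from outside, world axes, zero at the start; "torque": the same for the moment, N m; "opening": opening from 0.0 (shut) to 1.0 (fully open).
Only numpy, scipy, OpenCV 4.12 (cv2) and the standard library are available. Lean on these libraries where they do the work, as an engineer would, in place of code of your own. Each camera call takes 0.05 s, during which the arm holds its last target.

## Working session

There is one attempt and no reset: what is moved stays moved. The work goes in short steps, Python scripts to look and compute and a shell command to move; the robot and the scene stay as the last step left them, time stands still between calls to the robot, and variables do not carry over. Pictures are saved under pics/ and viewed, and the job is handed in when it is done.

```bash
mkdir -p pics; ls; python3 - <<'E'
from station import manip
import cv2,numpy as np
np.set_printoptions(precision=4,suppress=True)
print(manip.observe()); print(manip.hold_point_z)
for n in ("side","top"):
    c=manip.calibration(n); print(n,c)
    cv2.imwrite(f"pics/{n}0.png",cv2.resize(manip.get_image(n)[:,:,::-1],(800,600),interpolation=cv2.INTER_CUBIC))
E
```

```text
pics
{'time_s': 0.0, 'joint_positions': array([ 88.8715,  20.5901,   0.6338,  -0.0198, -70.1367, -16.508 ]), 'dq': array([-0.0679, -0.0426,  0.1062,  0.0033,  0.0066,  0.0116]), 'tau': array([ -0.0004, -58.3316,  29.3422,   6.937 ,  -0.0061,   0.    ]), 'position': array([0.2044, 0.6428, 0.2304]), 'ee_rot': array([-179.9914,   -0.0945, -107.6433]), 'contact_force': array([-0.3206, -0.3632, -0.3137]), 'torque': array([-0.0277,  0.0413, -0.0202]), 'opening': 0.9981995197153172}
-0.0187
side {'K': array([[377.9698,   0.    , 249.9655],
       [  0.    , 377.9698, 190.8771],
       [  0.    ,   0.    ,   1.    ]]), 'R': array([[ 0.9197, -0.3926, -0.0012],
       [-0.2916, -0.681 , -0.6717],
       [ 0.2628,  0.6182, -0.7408]]), 't': array([-0.4626,  0.1017,  1.1362])}
top {'K': array([[367.6203,   0.    , 252.9416],
       [  0.    , 367.6203, 196.3653],
       [  0.    ,   0.    ,   1.    ]]), 'R': array([[-0.0051, -0.9998, -0.017 ],
       [-0.9973,  0.0064, -0.073 ],
       [ 0.0731,  0.0165, -0.9972]]), 't': array([-0.0999,  0.45  ,  0.9271])}
```

View pics/side0.png

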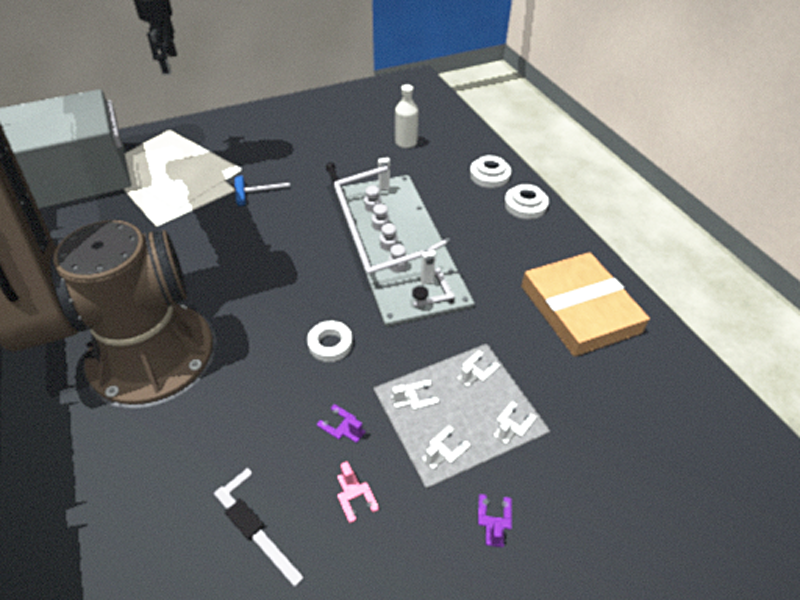

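View pics/top0.png

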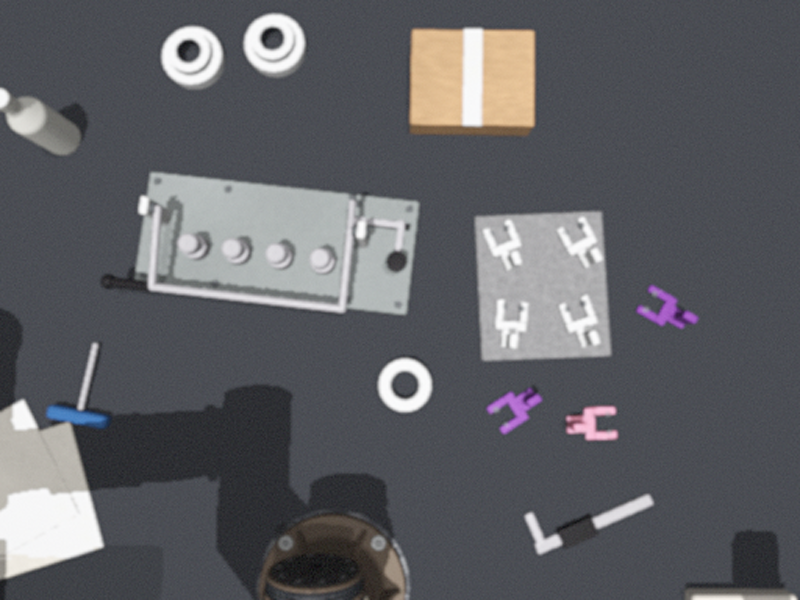

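The side view shows the fixture at about (400,240), four light clips on the mat at about (460,410), and purple and pink look-alikes outside the mat. The top view shows the same scene with the clips at about (504,243), (580,240), (511,322) and (580,320). I'll zoom in to measure.

```bash
cat > h.py <<'E'
from station import manip
import cv2,numpy as np
np.set_printoptions(precision=4,suppress=True)
from scipy.optimize import least_squares
CAL={n:manip.calibration(n) for n in ("side","top")}
def proj(n,X):
    c=CAL[n]; p=np.atleast_2d(X)@c["R"].T+c["t"]; q=p@c["K"].T; return q[:,:2]/q[:,2:]
def atz(n,uv,z):
    c=CAL[n]; uv=np.atleast_2d(uv); d=np.c_[uv,np.ones(len(uv))]@np.linalg.inv(c["K"]).T@c["R"]; o=-c["R"].T@c["t"]
    return o+d*((z-o[2])/d[:,2])[:,None]
def tri(us,ut):
    f=lambda X: np.r_[proj("side",X)[0]-us,proj("top",X)[0]-ut]
    r=least_squares(f,[.5,0,.05]); return r.x,np.sqrt((r.fun**2).mean())
def crop(n,name,x0,y0,w,h,s,img=None,grid=20):
    img=manip.get_image(n)[:,:,::-1] if img is None else img
    im=cv2.resize(img[y0:y0+h,x0:x0+w],None,fx=s,fy=s,interpolation=cv2.INTER_CUBIC)
    for x in range(-(-x0//grid)*grid,x0+w,grid):
        cv2.line(im,(int((x-x0+.5)*s),0),(int((x-x0+.5)*s),6),(0,255,255),1); cv2.putText(im,str(x),(int((x-x0+.5)*s)-8,16),0,.35,(0,255,255),1)
    for y in range(-(-y0//grid)*grid,y0+h,grid):
        cv2.line(im,(0,int((y-y0+.5)*s)),(6,int((y-y0+.5)*s)),(0,255,255),1); cv2.putText(im,str(y),(8,int((y-y0+.5)*s)+4),0,.35,(0,255,255),1)
    cv2.imwrite(f"pics/{name}.png",im)
def fx(p,L):  # fixture x,y,yaw -> world
    c,s=np.cos(p[2]),np.sin(p[2]); L=np.atleast_2d(L).astype(float)
    return np.c_[p[0]+c*L[:,0]-s*L[:,1],p[1]+s*L[:,0]+c*L[:,1],L[:,2]]
E
python3 - <<'E'
from h import *
t=manip.get_image("top")[:,:,::-1].copy(); s=manip.get_image("side")[:,:,::-1].copy()
cv2.imwrite("t0raw.png",t);cv2.imwrite("s0raw.png",s)
crop("top","tf",60,100,220,110,3.6,t); crop("top","tm",290,130,160,110,5,t)
crop("side","sf",200,95,110,115,5,s); crop("side","sm",230,215,130,100,6,s)
E
```

```text
(no output)
```

View pics/tf.png

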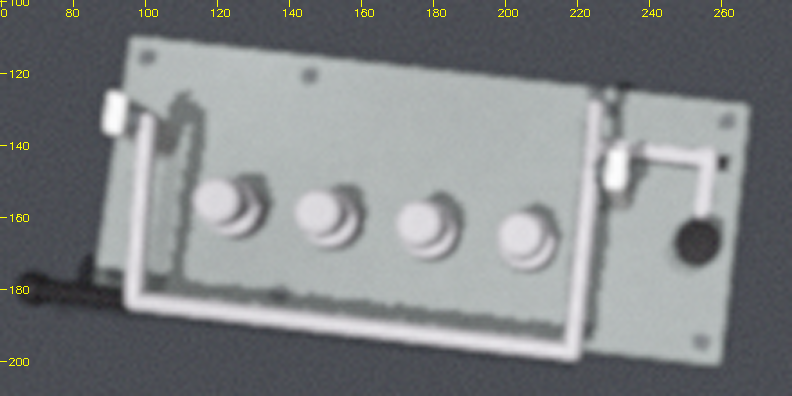

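View pics/tm.png

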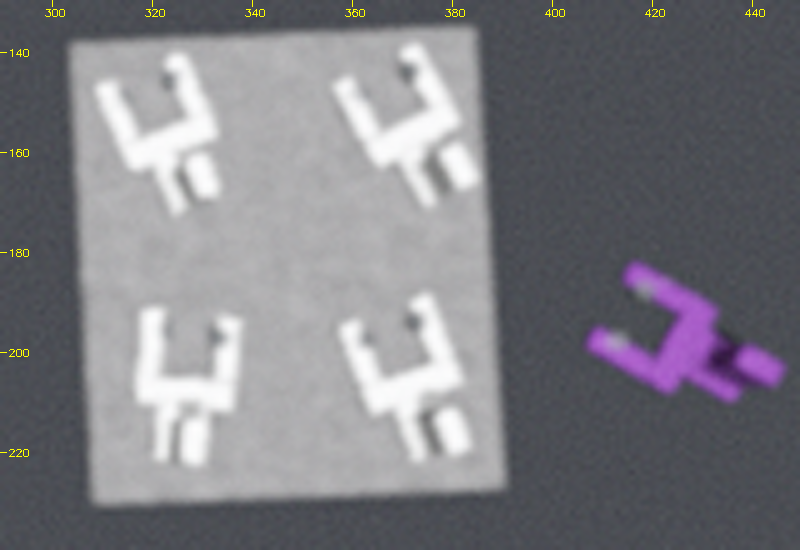

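View pics/sf.png

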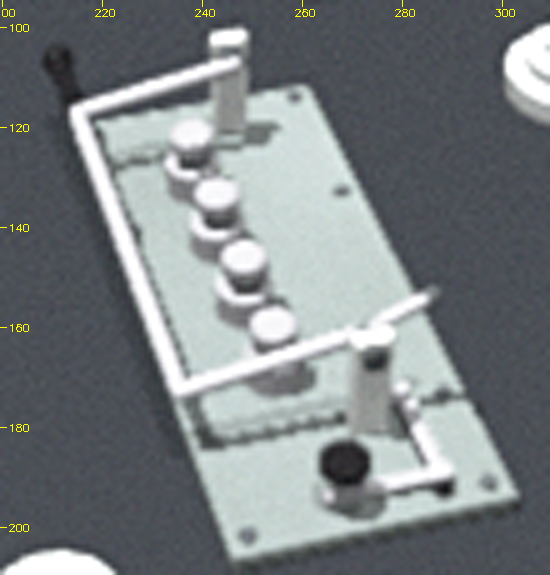

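View pics/sm.png

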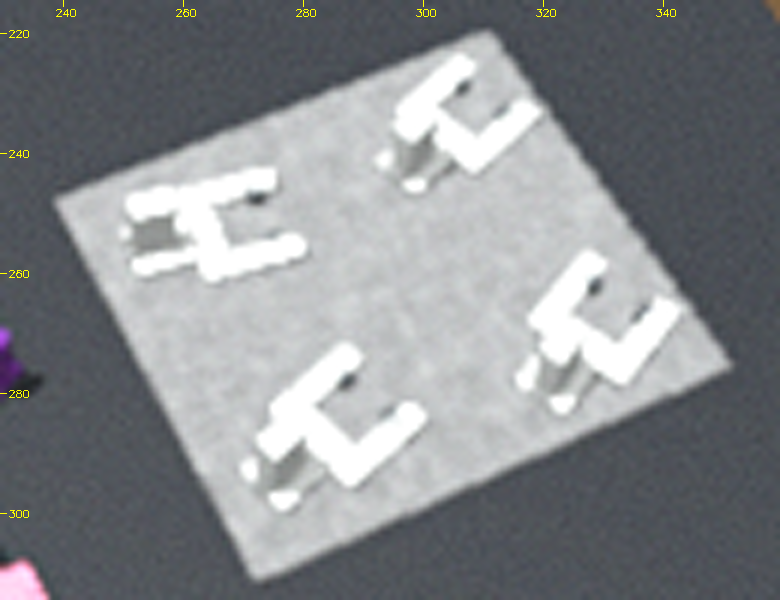

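```bash
cat > fit.py <<'E'
from h import *
T=lambda x,y:(60+x/3.6-.5,100+y/3.6-.5)
S=lambda x,y:(200+x/5-.5,95+y/5-.5)
pts=[((0,105,67),T(219,202),S(192,132)),((0,35,67),T(316,212),S(217,193)),((0,-35,67),T(420,222),S(244,257)),((0,-105,67),T(521,236),S(272,325)),((10,-225,57),T(697,242),S(344,461)),
((45,-168,100),None,S(372,335)),((45,166,100),None,S(228,38))]
if __name__=="__main__":
    for L,t,s in pts:
        if t: print(L,tri(np.array(s),np.array(t)))
    def f(p):
        r=[]
        for L,t,s in pts:
            X=fx(p,np.array(L)/1000)[0]
            if t: r+=list(proj("top",X)[0]-t)
            r+=list(proj("side",X)[0]-s)
        return np.array(r)
    r=least_squares(f,[.5,.1,0],x_scale=[.1,.1,.1]); print(r.x,np.degrees(r.x[2])); print(f(r.x).reshape(-1,2))
E
python3 fit.py
```

```text
(0, 105, 67) (array([0.5493, 0.2231, 0.0643]), np.float64(0.21140449864010294))
(0, 35, 67) (array([0.5426, 0.158 , 0.0589]), np.float64(0.12153373980876563))
(0, -35, 67) (array([0.5342, 0.086 , 0.0601]), np.float64(0.1104362277836613))
(0, -105, 67) (array([0.5242, 0.0164, 0.0604]), np.float64(0.023591395614293235))
(10, -225, 57) (array([ 0.5207, -0.1038,  0.0499]), np.float64(0.03592519843232252))
[ 0.5364  0.1183 -0.1222] -7.001830924008457
[[-0.1066 -0.3663]
 [-0.3471 -0.4584]
 [ 1.0076  0.0618]
 [-0.2226 -0.8394]
 [ 0.2879  0.5025]
 [-0.1356 -0.9846]
 [ 0.5127 -0.1552]
 [ 0.1535 -1.002 ]
 [ 0.9009  0.3303]
 [-0.0785 -0.8828]
 [-0.1508 -0.2694]
 [-0.2071 -0.8078]]
```

```bash
python3 - <<'E'
from h import *
s=cv2.imread("s0raw.png").astype(float); t=cv2.imread("t0raw.png").astype(float)
print(s[215:315,230:360].max(),t[130:240,290:400].max())
f=lambda a:np.clip((a-130)*2.04,0,255).astype(np.uint8)
a=f(s)[218:308,236:350]; b=f(t)[135:230,300:390]
a=cv2.resize(a,(798,630),interpolation=cv2.INTER_CUBIC)
cv2.imwrite("pics/sm2.png",a[:600]); 
E
```

```text
255.0 252.0
```

View pics/sm2.png

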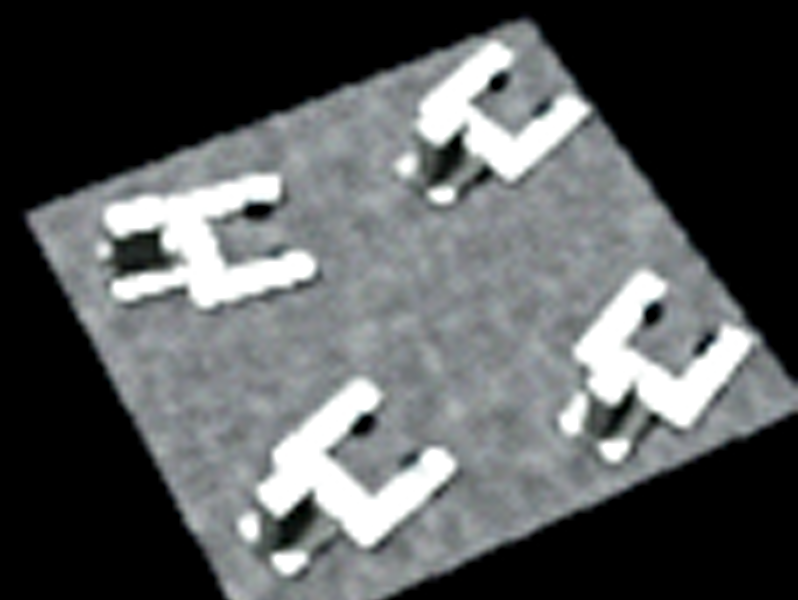

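```bash
cat > clips.py <<'E'
from h import *
T=lambda x,y:(290+x/5-.5,130+y/5-.5)
S=lambda x,y:(236+x/7-.5,218+y/7-.5)
Lm=np.array([(22,19.5,6),(22,-19.5,6),(-44,0,42)])/1000
obs={"A":([(104,85),(177,58),(204,176)],[(503,52),(580,106),(443,122)]),
"B":([(343,83),(412,48),(461,167)],[(652,282),(742,340),(606,383)]),
"C":([(152,309),(229,319),(195,441)],[(279,188),(312,267),(131,217)]),
"D":([(350,324),(424,297),(453,431)],[(368,390),(446,462),(287,487)])}
for k,(t,s) in obs.items():
    t=np.array([T(*q) for q in t]); s=np.array([S(*q) for q in s])
    print(k,"tri z:",[round(tri(s[i],t[i])[0][2],4) for i in range(3)], "tab tri",tri(s[2],t[2])[0])
    def f(p,both=(1,1)):
        X=fx(p,Lm+[0,0,.003]); return np.r_[(both[0]*(proj("top",X)-t)).ravel(),(both[1]*(proj("side",X)-s)).ravel()]
    for b in ((1,1),(1,0),(0,1)):
        r=least_squares(f,[.5,-.2,0],x_scale=.1,args=(b,)); print("  ",r.x[:2],np.degrees(r.x[2]),np.abs(r.fun).max())
        if b==(1,1): print((r.fun).reshape(-1,2).T)
E
python3 clips.py
```

```text
A tri z: [np.float64(0.0043), np.float64(0.0057), np.float64(0.0402)] tab tri [ 0.5256 -0.2969  0.0402]
   [ 0.5659 -0.281 ] 21.550752424866612 0.9471840830616429
[[ 0.9472  0.228   0.4086 -0.1958 -0.8587  0.109 ]
 [-0.0778 -0.2334  0.0574 -0.3626 -0.4918 -0.8991]]
   [ 0.5657 -0.2796] 21.704748466460813 0.41435900618978394
   [ 0.5657 -0.2832] 21.346134127280564 0.5320796996741706
B tri z: [np.float64(0.0048), np.float64(0.0045), np.float64(0.0387)] tab tri [ 0.5278 -0.425   0.0387]
   [ 0.5673 -0.4054] 25.724914896893818 1.5566794750803297
[[ 0.879   0.4979  0.4156  0.0217 -0.7474  0.9911]
 [ 0.1106  0.5587  0.379  -0.3474 -0.5522 -1.5567]]
   [ 0.5682 -0.4039] 26.384701101479585 0.24236926663479608
   [ 0.5657 -0.4076] 25.020212973665085 0.7897518986097225
C tri z: [np.float64(0.0016), np.float64(0.0025), np.float64(0.0407)] tab tri [ 0.3928 -0.2896  0.0407]
   [ 0.4371 -0.2947] -6.242933086283534 1.062395557708271
[[ 1.0624  0.7981  0.3888 -0.6702 -0.7373  0.5471]
 [ 0.2878 -0.1699 -0.0234 -0.8343 -0.9561 -0.8838]]
   [ 0.4372 -0.2928] -5.5580120757677625 0.337547140619904
   [ 0.4366 -0.2977] -7.163750106573975 0.7266619825058456
D tri z: [np.float64(0.0067), np.float64(0.0059), np.float64(0.0405)] tab tri [ 0.3977 -0.4171  0.0405]
   [ 0.439  -0.4033] 18.525922869236165 0.7369566919714998
[[ 0.5648  0.0849  0.6899  0.2455 -0.3048 -0.0188]
 [-0.0796  0.4234  0.1122 -0.196  -0.676  -0.737 ]]
   [ 0.4394 -0.4022] 18.155336757456546 0.30265242844768636
   [ 0.4384 -0.4047] 18.934633833754265 0.31509021392184877
```

```bash
cat >> h.py <<'E'
from scipy.spatial.transform import Rotation as Ro
FP=np.array([.5364,.1183,np.radians(-7.0)])
def todo(pos,yaw,obs=None):
    """remaining shift (cm, tool axes) and rotvec to a tool-down pose with the given yaw (deg)"""
    o=obs or manip.observe(); R=Ro.from_euler("xyz",o["ee_rot"],degrees=True)
    d=R.inv().apply(np.array(pos)-o["position"])*100
    w=(R.inv()*Ro.from_euler("xyz",[180,0,yaw],degrees=True)).as_rotvec()
    n=max(np.abs(d).max()/6.25,np.linalg.norm(w)/.186)
    print("pos",o["position"],"rot",o["ee_rot"],"F",o["contact_force"],"open",round(o["opening"],3),"t",round(o["time_s"],2))
    print("shift cm",d,"turn",w,"rows>=",round(n,2)); return d,w
E
python3 - <<'E'
from h import *
H=fx(FP,np.array([(-75,185,66),(-75,213,66),(-75,150,66),(-75,-150,66)])/1000); print(H)
print(proj("top",H),proj("side",H))
todo(H[0]+[0,0,.12],173)
E
```

```text
[[ 0.4845  0.3111  0.066 ]
 [ 0.4879  0.3389  0.066 ]
 [ 0.4802  0.2763  0.066 ]
 [ 0.4437 -0.0214  0.066 ]]
[[ 83.9661 181.6833]
 [ 72.7738 180.3808]
 [ 97.9813 183.3142]
 [219.252  197.4266]] [[212.5863 111.4204]
 [210.9993 107.1448]
 [214.6284 116.922 ]
 [235.3109 172.6439]]
pos [0.2044 0.643  0.2307] rot [-179.9925   -0.0544 -107.6396] F [ 0.2495 -0.4509 -1.0609] open 1.001 t 0.2
shift cm [ 23.1444 -36.7477   4.5017] turn [-0.0008 -0.0007  1.3851] rows>= 7.45
```

```bash
python3 -m jog '[[3.3,-5.2,0.3,0,0,0,60],[3.3,-5.2,0.3,0,0,0,60],[3.3,-5.2,0.3,0,0,0,60],[3.3,-5.2,0.3,0,0,0,60],[3.3,-5.2,0.3,0,0,0,60],[3.3,-5.2,0.3,0,0,0,60],[3.0,-5,0.3,0,0,0,60]]'
python3 -m jog '[[0,0,0,0,0,0.173,60],[0,0,0,0,0,0.173,60],[0,0,0,0,0,0.173,60],[0,0,0,0,0,0.173,60],[0,0,0,0,0,0.173,60],[0,0,0,0,0,0.173,60],[0,0,0,0,0,0.173,60],[0,0,0,0,0,0.173,60]]'
python3 - <<'E'
from h import *
H=fx(FP,np.array([(-75,185,66)])/1000)
todo(H[0]+[0,0,.08],173)
E
```

```text
time_s: 1.08
position: [0.4836, 0.3119, 0.2085]
ee_rot: [-180.0, -0.1, -107.2]
contact_force: [0.4, 1.1, 0.1]
opening: 0.599
time_s: 2.08
position: [0.4858, 0.306, 0.2069]
ee_rot: [-179.8, -0.1, 170.5]
contact_force: [0.5, -0.0, 0.1]
opening: 0.604
pos [0.4858 0.306  0.2069] rot [-179.7548   -0.0833  170.5356] F [ 0.4998 -0.0279  0.1462] open 0.604 t 2.08
shift cm [0.202  0.5024 6.0899] turn [-0.0042 -0.0015 -0.043 ] rows>= 0.97
```

```bash
python3 -m jog '[[0.2,0.5,4,0,0,-0.043,60],[0,0,2,0,0,0,60],[0,0,0,0,0,0,60]]'
python3 - <<'E'
from h import *
H=fx(FP,np.array([(-75,185,66)])/1000)
todo(H[0]+[0,0,-.019],173)
crop("top","t1",40,110,160,120,5); crop("side","s1",170,60,130,110,6)
E
```

```text
time_s: 2.45
position: [0.4847, 0.3114, 0.146]
ee_rot: [-179.8, -0.1, 172.9]
contact_force: [1.1, -0.9, 0.7]
opening: 0.6
pos [0.4847 0.3114 0.146 ] rot [-179.8181   -0.0546  172.8951] F [ 1.1424 -0.8501  0.7263] open 0.6 t 2.45
shift cm [ 0.0046 -0.0003  9.8958] turn [-0.0032 -0.001  -0.0018] rows>= 1.58
```

View pics/t1.png

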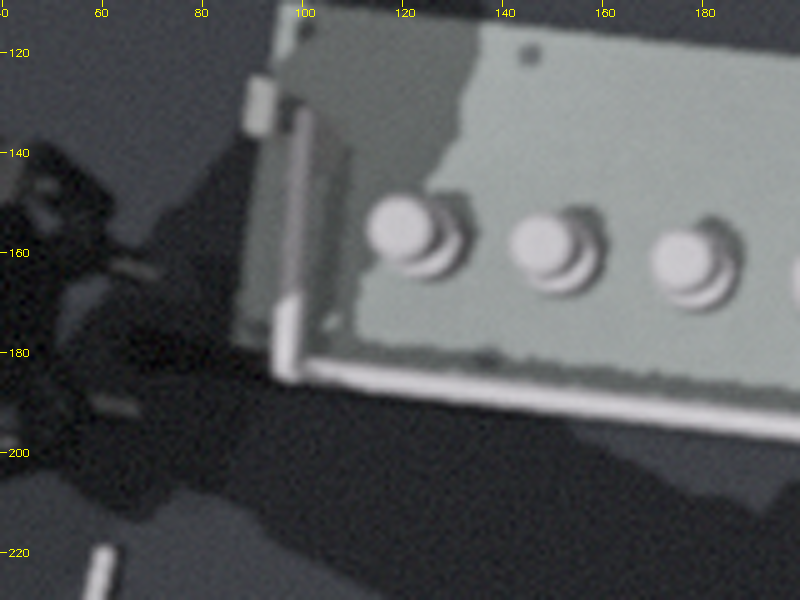

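View pics/s1.png

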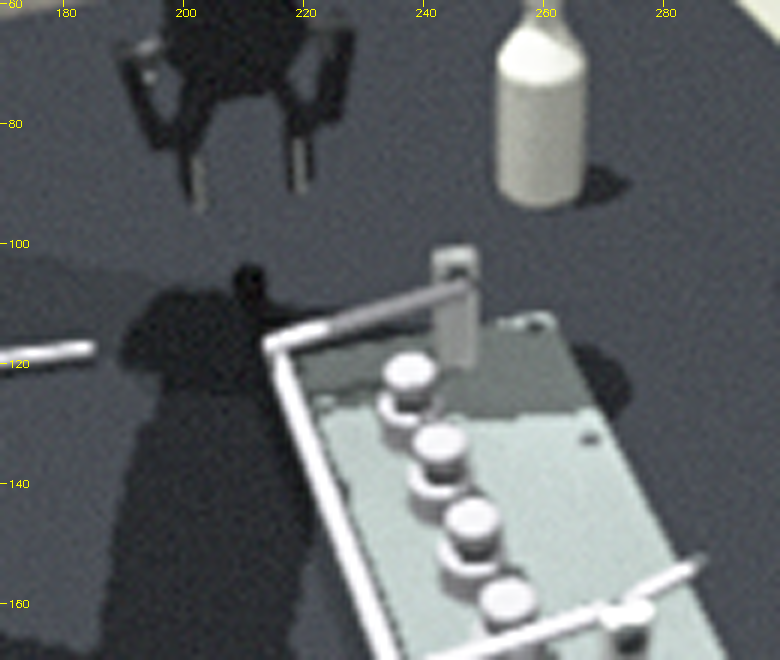

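```bash
python3 - <<'E'
from h import *
o=manip.observe()["position"]
for dz in (0,.006,.012): print(dz,proj("top",o+[0,0,dz]),proj("side",o+[0,0,dz]))
print(tri(np.array([210.3,91.]),np.array([65,176.5]))[0])
E
```

```text
0 [[ 66.1303 177.127 ]] [[211.0417  92.2414]]
0.006 [[ 64.7122 176.7881]] [[210.9107  90.7805]]
0.012 [[ 63.273  176.4441]] [[210.7789  89.31  ]]
[0.4854 0.3121 0.1529]
```

```bash
python3 -m jog '[[0,0,4,0,0,0,60],[0,0,4,0,0,0,60],[0,0,1.9,0,0,0,60],[0,0,0,0,0,0,60],[0,0,0,0,0,0,0],[0,0,0,0,0,0,0],[0,0,0,0,0,0,0],[0,0,0,0,0,0,0]]'
```

```text
time_s: 3.55
position: [0.4864, 0.3168, 0.0557]
ee_rot: [179.4, 0.2, 172.9]
contact_force: [3.3, -1.8, -5.3]
opening: 0.165
```

```bash
python3 -m jog '[[0,0,0,0,0,0,0],[0,0,0,0,0,0,0]]'; python3 - <<'E'
from h import *
crop("top","t2",40,110,160,120,5); crop("side","s2",170,60,130,110,6)
print(manip.observe())
E
```

```text
time_s: 3.8
position: [0.4864, 0.3168, 0.0559]
ee_rot: [179.4, 0.3, 172.9]
contact_force: [-0.7, 0.9, -5.3]
opening: 0.164
{'time_s': 3.9, 'joint_positions': array([ 52.3091,  21.2905, -24.0718,  -0.1376, -43.9856, -59.3575]), 'dq': array([ 0.0008,  0.1202,  0.0066,  0.1699, -0.0088,  0.0213]), 'tau': array([ -0.6506, -54.4234,  23.4412,   6.1564,   0.0887,   0.0509]), 'position': array([0.4864, 0.3168, 0.0559]), 'ee_rot': array([179.3897,   0.2491, 172.8519]), 'contact_force': array([-1.2307,  1.0358, -4.3942]), 'torque': array([ 0.2498,  0.4286, -0.0621]), 'opening': 0.15861292050127562}
```

View pics/s2.png

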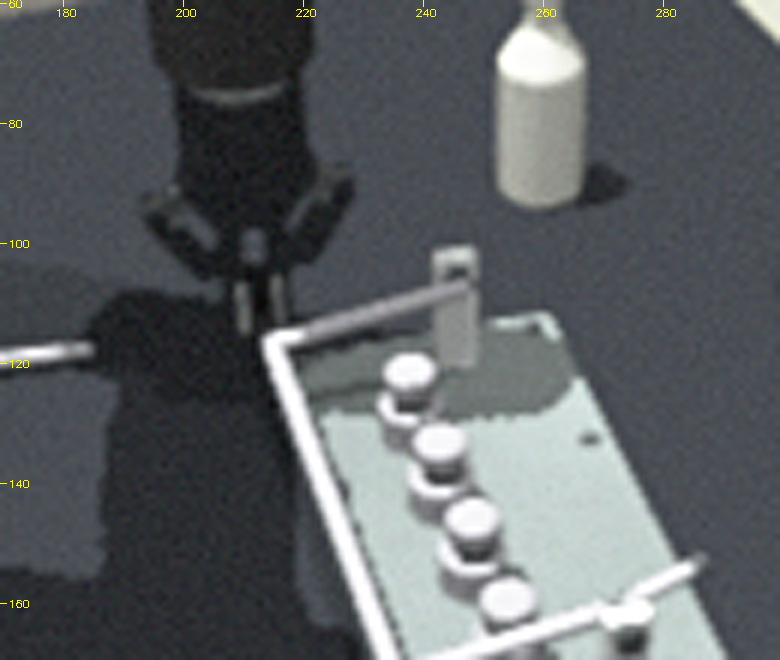

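```bash
python3 -m jog '[[0,0,0,0,0,0,50],[0,0,0,0,0,0,50],[0,-0.5,0.5,0,0,0,50],[0,0,0.4,0,0,0,50],[0,0,0,0,0,0,50]]';python3 - <<'E'
from h import *
H=fx(FP,np.array([(-75,185,66)])/1000)
todo(H[0]+[0,0,-.019],173)
E
```

```text
time_s: 4.53
position: [0.4875, 0.3124, 0.0477]
ee_rot: [179.3, 0.4, 172.9]
contact_force: [-0.3, 0.6, -0.2]
opening: 0.504
pos [0.4875 0.3124 0.0477] rot [179.2629   0.4154 172.8991] F [-0.3251  0.5863 -0.1528] open 0.504 t 4.53
shift cm [ 0.2839 -0.1744  0.0694] turn [ 0.0129  0.0073 -0.0017] rows>= 0.08
```

```bash
python3 -m jog '[[0.2,-0.1,0.1,0.013,0.007,0,20],[0,0,0,0,0,0,0],[0,0,0,0,0,0,0],[0,0,0,0,0,0,0],[0,0,0,0,0,0,0]]';python3 - <<'E'
from h import *
H=fx(FP,np.array([(-75,185,66)])/1000)
todo(H[0]+[0,0,-.019],173)
E
```

```text
time_s: 5.15
position: [0.4858, 0.3116, 0.0468]
ee_rot: [-179.9, 0.0, 172.9]
contact_force: [1.7, -0.3, -0.7]
opening: 0.167
pos [0.4858 0.3116 0.0468] rot [-179.9245    0.0203  172.9144] F [ 1.7221 -0.2816 -0.7455] open 0.167 t 5.15
shift cm [ 0.1248 -0.0718 -0.0191] turn [-0.0013  0.0004 -0.0015] rows>= 0.02
```

```bash
cat > arc.py <<'E'
from h import *
import sys
o=manip.observe(); p=o["position"]+[0,0,.019]
c,s=np.cos(FP[2]),np.sin(FP[2]); d=p[:2]-FP[:2]; X=np.array([c*d[0]+s*d[1],-s*d[0]+c*d[1],p[2]])*1000
phi=np.arctan2(X[2]-85,X[0]-45); th=np.radians(189)-(phi%(2*np.pi)); print("fix",X,"r",np.hypot(X[2]-85,X[0]-45),"theta",th,"F",o["contact_force"],"open",o["opening"],"rot",o["ee_rot"])
n=int(sys.argv[1]); goal=float(sys.argv[2]); prev=X
for k in range(1,n+1):
    t=th+(goal-th)*k/n; a=np.radians(189)-t; q=np.array([45+121*np.cos(a),185,85+121*np.sin(a)])
    print("%.3f  tool: %.2f %.2f %.2f"%(t,-(q[0]-prev[0])/10,(q[1]-prev[1])/10,-(q[2]-prev[2])/10)); prev=q
E
python3 arc.py 12 2.15
```

```text
fix [-73.7513 185.7164  65.8089] r 120.29200845274983 theta -0.0031428861535935937 F [ 1.7221 -0.2816 -0.7455] open 0.1671309880483794 rot [-179.9245    0.0203  172.9144]
0.176  tool: 0.22 -0.07 -2.15
0.356  tool: -0.24 0.00 -2.16
0.535  tool: -0.62 0.00 -2.08
0.715  tool: -0.98 0.00 -1.94
0.894  tool: -1.31 0.00 -1.73
1.073  tool: -1.60 0.00 -1.47
1.253  tool: -1.83 0.00 -1.16
1.432  tool: -2.01 0.00 -0.81
1.612  tool: -2.12 0.00 -0.44
1.791  tool: -2.17 0.00 -0.06
1.971  tool: -2.14 0.00 0.33
2.150  tool: -2.05 0.00 0.71
```

```bash
python3 -m jog '[[0.1,0,-2.15,0,0,0,0],[-0.25,0,-2.15,0,0,0,0],[-0.6,0,-2.1,0,0,0,0],[-1.0,0,-1.95,0,0,0,0]]'; python3 arc.py 8 2.15
```

```text
time_s: 5.65
position: [0.4975, 0.31, 0.1259]
ee_rot: [-179.8, -0.6, 172.8]
contact_force: [-8.0, 5.6, -4.9]
opening: 0.162
fix [-61.9317 185.5325 144.8874] r 122.55978221809912 theta 0.6676082584828018 F [-7.992   5.5715 -4.9144] open 0.1618016676769674 rot [-179.7578   -0.6157  172.7863]
0.853  tool: -1.41 -0.05 -1.77
1.038  tool: -1.59 0.00 -1.58
1.224  tool: -1.85 0.00 -1.26
1.409  tool: -2.05 0.00 -0.90
1.594  tool: -2.18 0.00 -0.50
1.779  tool: -2.24 0.00 -0.09
1.965  tool: -2.22 0.00 0.32
2.150  tool: -2.12 0.00 0.72
```

```bash
python3 -m jog '[[-1.4,0,-1.75,0,0,0,0],[-1.6,0,-1.6,0,0,0,0],[-1.85,0,-1.25,0,0,0,0],[-2.05,0,-0.9,0,0,0,0]]'; python3 arc.py 4 2.15
```

```text
time_s: 6.15
position: [0.5468, 0.3042, 0.1804]
ee_rot: [-179.6, -2.5, 172.9]
contact_force: [-32.0, 3.5, 33.4]
opening: 0.165
fix [-12.3532 185.7715 199.4138] r 127.98403115035228 theta 1.2632062417116092 F [-31.987    3.4961  33.411 ] open 0.16495576644255608 rot [-179.5763   -2.5291  172.8764]
1.485  tool: -2.82 -0.08 -0.30
1.707  tool: -2.65 0.00 -0.35
1.928  tool: -2.67 0.00 0.24
2.150  tool: -2.55 0.00 0.82
```

```bash
python3 -m jog '[[0,0,0,0,0,0,0]]'; python3 arc.py 4 2.15; python3 - <<'E'
from h import *
crop("side","s3",170,40,130,110,6)
E
```

```text
time_s: 6.28
position: [0.5451, 0.3042, 0.1808]
ee_rot: [-179.6, -2.7, 172.9]
contact_force: [2.5, 0.1, -14.7]
opening: 0.164
fix [-14.0471 185.5947 199.7984] r 129.09385984882644 theta 1.25281090143024 F [  2.5061   0.1373 -14.7098] open 0.16433997756881277 rot [-179.5708   -2.7133  172.8662]
1.477  tool: -2.90 -0.06 -0.24
1.701  tool: -2.68 0.00 -0.37
1.926  tool: -2.70 0.00 0.23
2.150  tool: -2.58 0.00 0.83
```

View pics/s3.png

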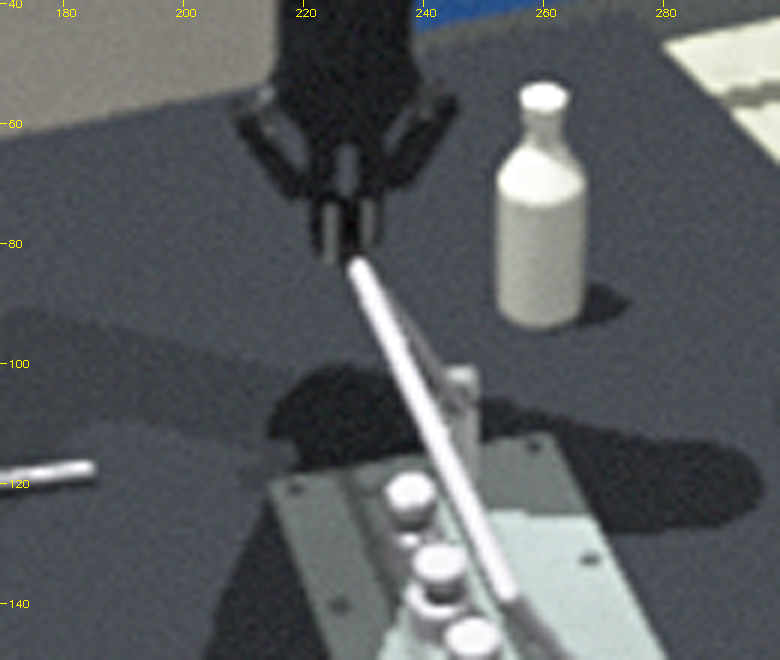

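```bash
python3 -m jog '[[-1.0,0,0.6,0,0.02,0,0],[-2.1,0,-0.2,0,0.02,0,0],[-2.2,0,-0.2,0,0,0,0]]'; python3 arc.py 3 2.15
```

```text
time_s: 6.7
position: [0.5876, 0.2991, 0.1933]
ee_rot: [-179.7, -5.4, 173.4]
contact_force: [-10.9, -1.5, 18.1]
opening: 0.163
fix [ 28.7538 185.7374 212.257 ] r 128.28980501371453 theta 1.6008983293190977 F [-10.8609  -1.5096  18.1023] open 0.16330606307421405 rot [-179.6884   -5.4135  173.422 ]
1.784  tool: -2.30 -0.07 0.64
1.967  tool: -2.19 0.00 0.33
2.150  tool: -2.09 0.00 0.72
```

```bash
python3 -m jog '[[-2.2,0,0.4,0,0,0,0],[-2.2,0,0.4,0,0,0,0]]'; python3 arc.py 2 2.15
```

```text
time_s: 6.95
position: [0.6293, 0.294, 0.1895]
ee_rot: [-179.8, -5.3, 173.6]
contact_force: [-10.0, 1.0, 6.6]
opening: 0.162
fix [ 70.7596 185.7252 208.5228] r 126.18019039514536 theta 1.9334702382498208 F [-9.9938  1.0185  6.5654] open 0.16177425830186445 rot [-179.7963   -5.3266  173.5799]
2.042  tool: -1.16 -0.07 0.84
2.150  tool: -1.22 0.00 0.47
```

```bash
python3 -m jog '[[-1.6,0,0.5,0,0,0,0],[-1.6,0,0.6,0,0,0,0],[-0.4,0,0.1,0,0,0,0]]'; python3 arc.py 2 2.2;python3 - <<'E'
from h import *
crop("side","s4",180,40,130,110,6);crop("top","t4",40,80,220,120,3.6)
E
```

```text
time_s: 7.32
position: [0.6635, 0.29, 0.1774]
ee_rot: [-179.8, -5.4, 173.6]
contact_force: [-5.9, 2.2, 2.9]
opening: 0.162
fix [105.2311 185.8735 196.3627] r 126.60739941267275 theta 2.223671230887523 F [-5.9404  2.2176  2.8906] open 0.16183373601163795 rot [-179.8299   -5.3927  173.5861]
2.212  tool: 0.39 -0.09 0.43
2.200  tool: 0.13 0.00 -0.07
```

View pics/s4.png

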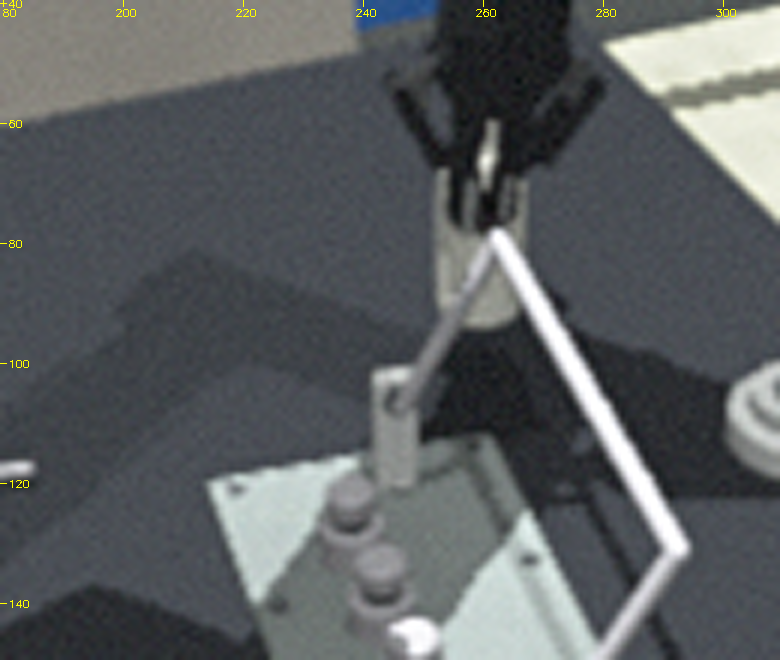

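View pics/t4.png

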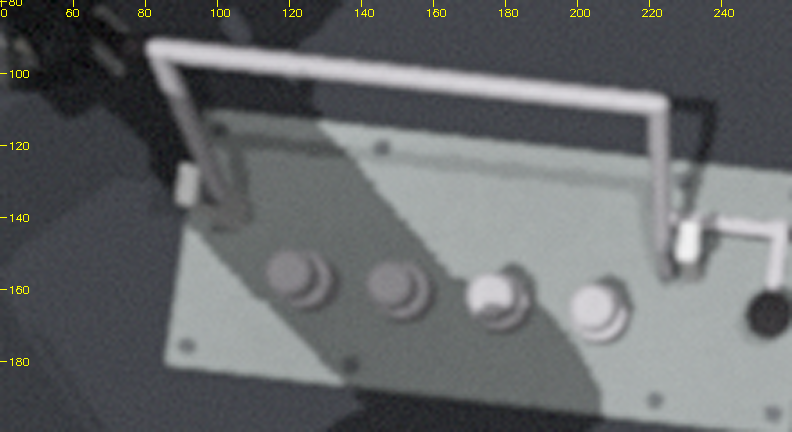

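```bash
python3 -m jog '[[0.8,0,-0.2,0,0,0,0],[0.6,0,-0.2,0,0,0,0],[0,0,0,0,0,0,80],[0,0,0,0,0,0,80],[0,0,0,0,0,0,80],[0,0,0,0,0,0,80],[0,0,0,0,0,0,80]]'; python3 arc.py 2 2.2;python3 - <<'E'
from h import *
crop("side","s5",180,40,130,110,6)
E
```

```text
time_s: 8.3
position: [0.6506, 0.2918, 0.1824]
ee_rot: [-179.8, -5.2, 173.6]
contact_force: [0.6, -0.1, -0.4]
opening: 0.8
fix [ 92.2509 186.1265 201.357 ] r 125.58505667946183 theta 2.1136174057467523 F [ 0.6223 -0.1407 -0.436 ] open 0.8002443786838976 rot [-179.8404   -5.2048  173.6241]
2.157  tool: -0.31 -0.11 0.63
2.200  tool: -0.47 0.00 0.23
```

View pics/s5.png

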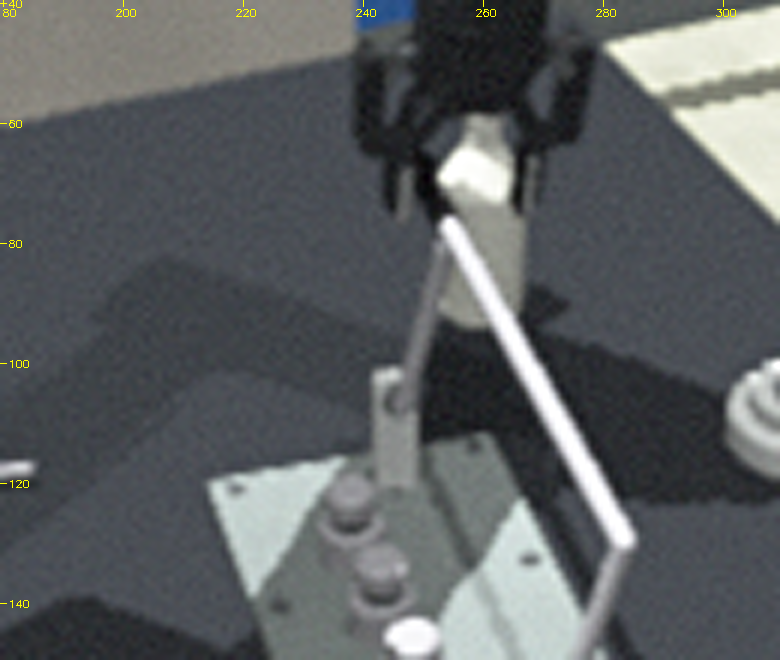

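```bash
python3 -m jog '[[0,0,-2.5,0,0,0,80],[0,0,-3.5,0,0,0,80],[0,0,-3,0,-0.09,0,80],[0,0,0,0,0,0,80],[0,0,0,0,0,0,80]]';python3 - <<'E'
from h import *
crop("side","s6",180,40,130,110,6)
todo(fx(FP,[(-.15,.0,.28)])[0],83)
E
```

```text
time_s: 8.98
position: [0.6594, 0.2907, 0.2731]
ee_rot: [-179.8, -0.0, 173.6]
contact_force: [-0.5, -0.1, -0.9]
opening: 0.804
pos [0.6597 0.2908 0.2735] rot [-179.7835    0.0244  173.5936] F [ 0.9309 -1.1745  0.4458] open 0.799 t 9.03
shift cm [ 25.3245 -18.3628  -0.595 ] turn [-0.0026  0.0033  1.5812] rows>= 8.5
```

View pics/s6.png

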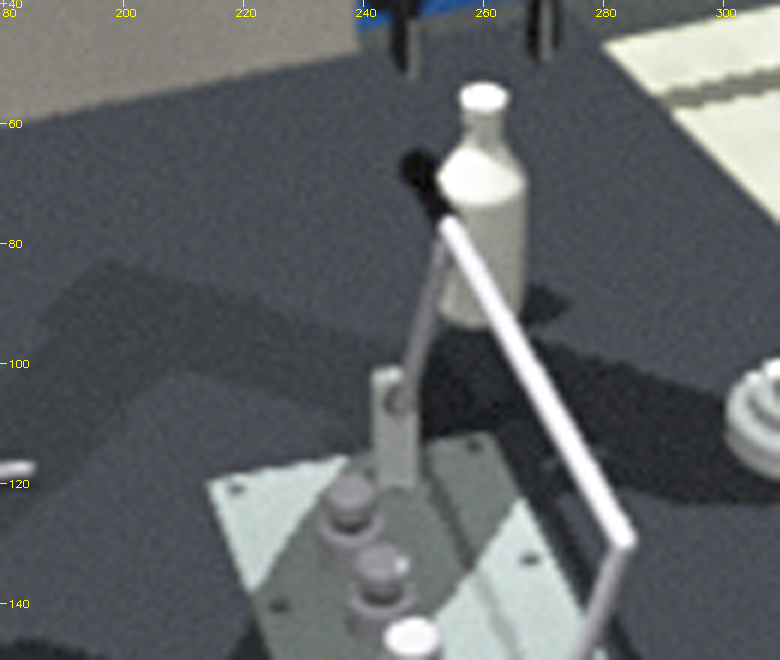

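```bash
python3 -m jog '[[1.77,-5.5,0,0,0,0,60],[1.77,-5.5,0,0,0,0,60],[1.77,-5.5,0,0,0,0,60],[1.77,-5.5,0,0,0,0,60],[1.77,-5.5,0,0,0,0,60],[1.77,-5.5,0,0,0,0,60],[1.77,-5.5,0,0,0,0,60],[1.77,-5.5,0,0,0,0,60],[1.77,-5.5,0,0,0,0,60],[1.77,-5.5,0,0,0,0,60],[1.77,-5.5,0,0,0,0,60]]'
python3 -m jog '[[0,0,1,0,0,0.175,60],[0,0,1,0,0,0.175,60],[0,0,1,0,0,0.175,60],[0,0,1,0,0,0.175,60],[0,0,1,0,0,0.175,60],[0,0,1,0,0,0.175,60],[0,0,1,0,0,0.175,60],[0,0,1,0,0,0.175,60],[0,0,1,0,0,0.155,60]]'
cat >> h.py <<'E'
CL={"A":(.5659,-.281,21.6),"B":(.5673,-.4054,25.7),"C":(.4371,-.2947,-6.2),"D":(.439,-.4033,18.5)}
def tab(k,z):
    x,y,a=CL[k]; P=fx((x,y,np.radians(a)),[(-.044,0,z)])[0]; return P,a+90
E
python3 - <<'E'
from h import *
todo(*tab("C",.11))
E
```

```text
time_s: 10.4
position: [0.3893, -0.3036, 0.2697]
ee_rot: [-179.5, -0.9, 173.7]
contact_force: [1.7, -0.8, -0.5]
opening: 0.602
time_s: 11.52
position: [0.3819, -0.309, 0.171]
ee_rot: [-178.4, 0.2, 81.1]
contact_force: [0.5, 0.1, -0.1]
opening: 0.599
pos [ 0.3819 -0.309   0.171 ] rot [-178.3851    0.2374   81.0882] F [ 0.5321  0.1053 -0.1354] open 0.599 t 11.53
shift cm [2.0834 1.0074 6.069 ] turn [-0.0283  0.0035 -0.0474] rows>= 0.97
```

```bash
python3 -m jog '[[2.0,1.0,3,-0.028,0,-0.047,50],[0,0,3,0,0,0,50],[0,0,0,0,0,0,50],[0,0,0,0,0,0,50]]'
python3 - <<'E'
from h import *
todo(*tab("C",.014))
crop("top","t7",280,140,130,100,6); crop("side","s7",220,180,140,110,5.5)
E
```

```text
time_s: 12.02
position: [0.3935, -0.291, 0.1077]
ee_rot: [-179.8, 0.1, 83.6]
contact_force: [0.2, -0.1, -0.2]
opening: 0.498
pos [ 0.3935 -0.291   0.1077] rot [-179.757     0.1345   83.6011] F [ 0.1847 -0.0885 -0.1539] open 0.498 t 12.03
shift cm [0.1207 0.0182 9.3685] turn [-0.0042  0.0023 -0.0035] rows>= 1.5
```

View pics/t7.png

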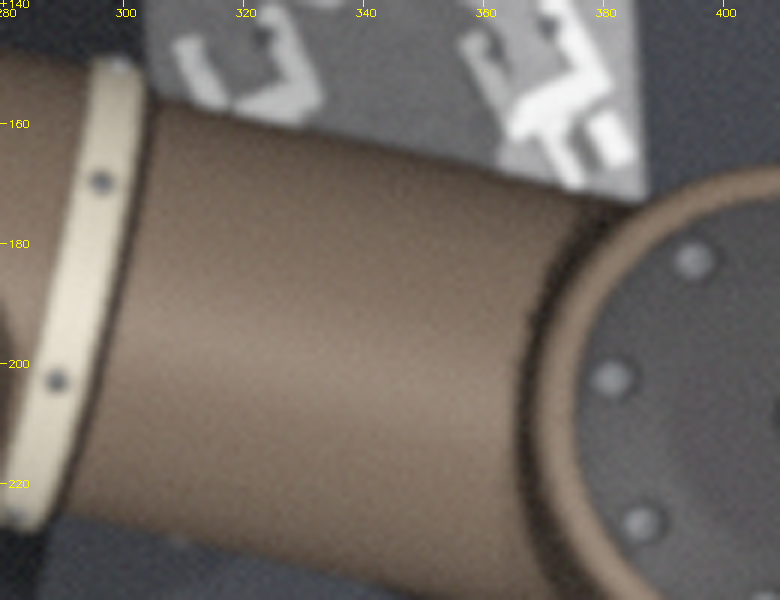

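View pics/s7.png

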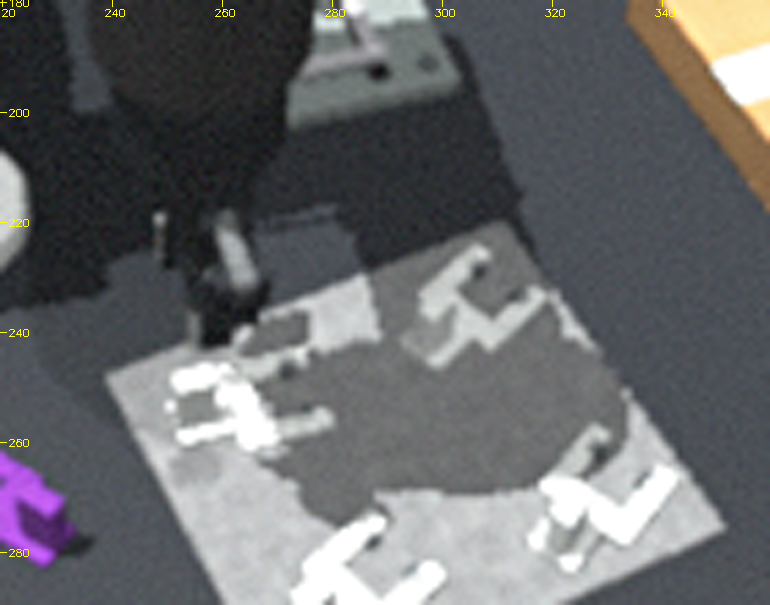

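```bash
python3 -m jog '[[0.1,0,4,0,0,0,50],[0,0,3.5,0,0,0,50],[0,0,1.2,0,0,0,50],[0,0,0,0,0,0,50]]'
python3 - <<'E'
from h import *
todo(*tab("C",.015))
crop("side","s8",220,180,140,110,5.5)
E
```

```text
time_s: 12.62
position: [0.3977, -0.2919, 0.0238]
ee_rot: [179.6, 0.2, 83.6]
contact_force: [0.1, -0.3, -0.3]
opening: 0.5
pos [ 0.3977 -0.2919  0.0238] rot [179.6481   0.2441  83.5883] F [ 0.0801 -0.3046 -0.2704] open 0.5 t 12.62
shift cm [ 0.1533 -0.4638  0.8721] turn [ 0.0061  0.0043 -0.0037] rows>= 0.14
```

View pics/s8.png

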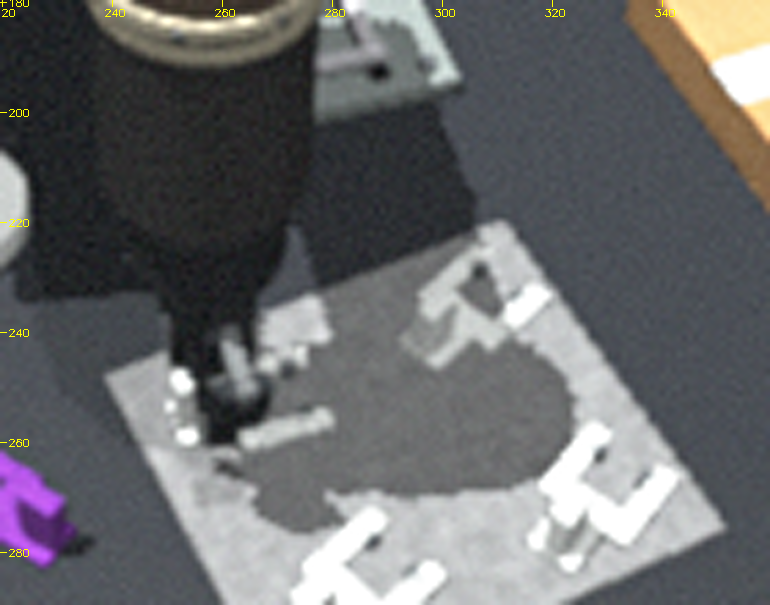

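```bash
python3 -m jog '[[0.15,-0.45,0.8,0.006,0.004,0,50],[0,0,0,0,0,0,50]]'
python3 - <<'E'
from h import *
todo(*tab("C",.015))
E
python3 -m jog '[[0,0,0,0,0,0,0],[0,0,0,0,0,0,0],[0,0,0,0,0,0,0],[0,0,0,0,0,0,0]]'
python3 - <<'E'
from h import *
todo(*tab("C",.015))
crop("side","s9",220,180,140,110,5.5)
E
```

```text
time_s: 12.92
position: [0.3949, -0.2904, 0.0178]
ee_rot: [179.8, 0.0, 83.6]
contact_force: [0.0, -1.2, -0.2]
opening: 0.502
pos [ 0.3949 -0.2904  0.0178] rot [179.7635   0.0424  83.6066] F [ 0.0228 -1.1715 -0.1743] open 0.502 t 12.93
shift cm [ 0.0256 -0.1611  0.2749] turn [ 0.0041  0.0007 -0.0034] rows>= 0.04
time_s: 13.42
position: [0.3953, -0.2904, 0.0186]
ee_rot: [179.7, 0.1, 83.6]
contact_force: [0.1, -0.6, -2.3]
opening: 0.13
pos [ 0.3953 -0.2904  0.0186] rot [179.692    0.0518  83.611 ] F [ 0.0627 -0.6109 -2.2676] open 0.13 t 13.43
shift cm [ 0.0283 -0.1987  0.3635] turn [ 0.0054  0.0009 -0.0033] rows>= 0.06
```

View pics/s9.png

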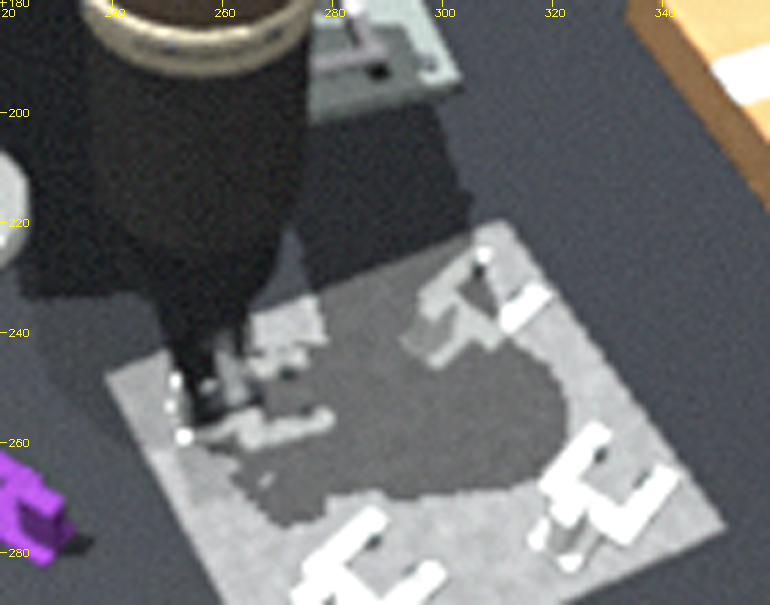

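```bash
cat >> h.py <<'E'
ST={1:-.105,2:-.035,3:.035,4:.105}
def sta(k,back,z): return fx(FP,[(-.044-back,ST[k],z)])[0],83.0
E
python3 -m jog '[[0,0,-3,0,0,0,0],[0,0,-4.5,0,0,0,0],[0,0,-5,0,0,0,0],[0,0,-3,0,0,0,0],[0,0,0,0,0,0,0]]'
python3 - <<'E'
from h import *
todo(*sta(4,.06,.17))
E
```

```text
time_s: 14.1
position: [0.3932, -0.2899, 0.1771]
ee_rot: [179.9, 0.0, 83.6]
contact_force: [0.7, 0.4, -2.2]
opening: 0.127
pos [ 0.3932 -0.2899  0.1771] rot [179.9228   0.0073  83.585 ] F [ 0.6808  0.4031 -2.2102] open 0.127 t 14.1
shift cm [52.765  -0.6246  0.6989] turn [0.0013 0.0001 0.0102] rows>= 8.44
```

```bash
python3 -m jog '[[5.2,0.8,0,0,0,0,0],[5.2,0.8,0,0,0,0,0],[5.2,0.8,0,0,0,0,0],[5.2,0.5,0,0,0,0,0],[5.2,0,0,0,0,0,0],[5.2,0,0,0,0,0,0],[5.2,-0.5,0,0,0,0,0],[5.2,-0.8,0,0,0,0,0],[5.2,-0.8,0,0,0,0,0],[4.5,-0.8,0,0,0,0,0],[0,0,0,0,0,0,0]]'
python3 - <<'E'
from h import *
todo(*sta(4,.06,.0576))
E
```

```text
time_s: 15.48
position: [0.4466, 0.234, 0.1633]
ee_rot: [-179.2, 0.4, 83.2]
contact_force: [-1.1, -0.8, -1.9]
opening: 0.131
pos [0.4466 0.234  0.1633] rot [-179.1944    0.4204   83.2224] F [-1.1175 -0.7716 -1.8814] open 0.131 t 15.47
shift cm [ 0.1889  0.0716 10.5684] turn [-0.014   0.0074  0.0038] rows>= 1.69
```

```bash
python3 -m jog '[[0.2,0.1,5,-0.014,0.007,0.004,0],[0,0,4.0,0,0,0,0],[0,0,0.7,0,0,0,0],[0,0,0,0,0,0,0]]'
python3 - <<'E'
from h import *
todo(*sta(4,.06,.0576))
crop("side","s10",170,70,140,110,5.5);crop("top","t10",60,100,220,120,3.6)
E
```

```text
time_s: 15.98
position: [0.4458, 0.2338, 0.0619]
ee_rot: [-179.9, 0.2, 83.0]
contact_force: [0.7, -0.3, -0.9]
opening: 0.129
pos [0.4458 0.2338 0.0619] rot [-179.8774    0.2026   83.0045] F [ 0.7397 -0.3038 -0.935 ] open 0.129 t 15.97
shift cm [0.1414 0.0014 0.4324] turn [-0.0021  0.0035  0.0001] rows>= 0.07
```

View pics/s10.png

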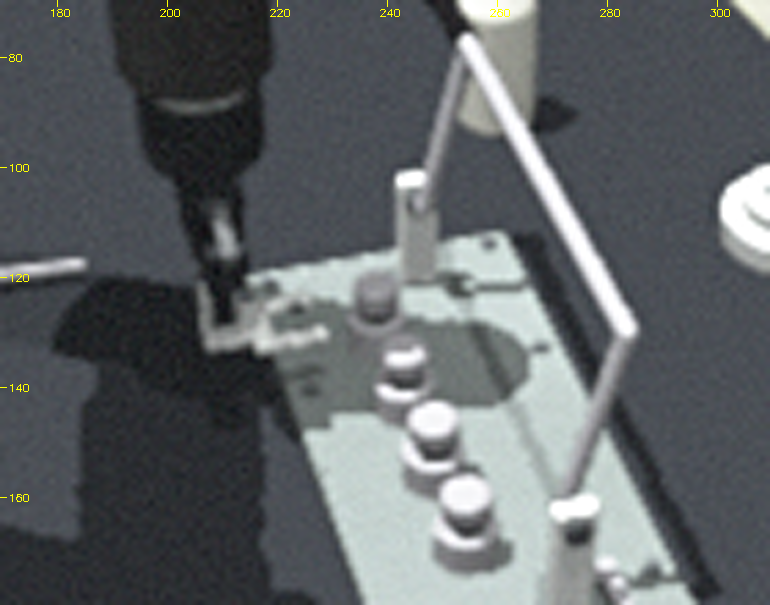

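View pics/t10.png

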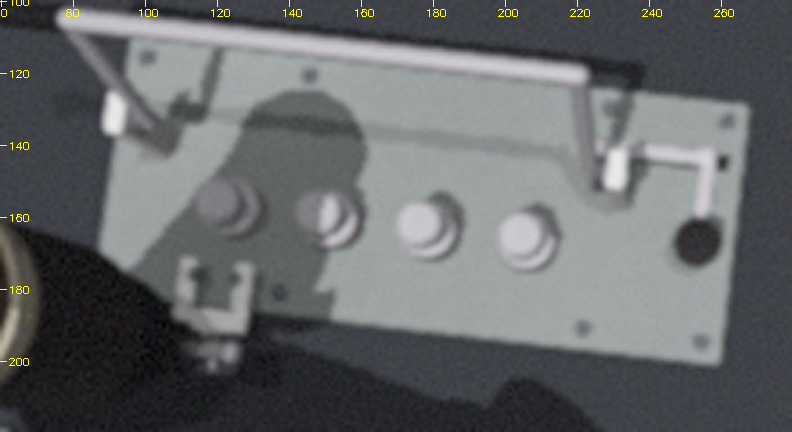

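```bash
python3 - <<'E'
from h import *
T=lambda x,y:(60+x/3.6-.5,100+y/3.6-.5)
S=lambda x,y:(170+x/5.5-.5,70+y/5.5-.5)
o=manip.observe(); zu=o["position"][2]-.0156
tips=atz("top",[T(187,262),T(245,266)],zu+.006); sh=atz("top",[T(219,204)],.067)
def tofix(P):
    d=P[:,:2]-FP[:2]; c,s=np.cos(FP[2]),np.sin(FP[2]); return np.c_[c*d[:,0]+s*d[:,1],-s*d[:,0]+c*d[:,1]]*1000
print("tips fix",tofix(tips),"shaft",tofix(sh))
print("tool fix",tofix(o["position"][None]))
# predicted positions
P=fx(FP,[(0,.105,.067)]); print(proj("top",P),T(219,204),proj("side",P),S(377,283))
# model of clip held: origin = tool + (44mm + e) 
for e in (-4,-2,0,2):
    X=tofix(o["position"][None])[0]; Lm=[(X[0]+44+e+22,X[1]+19.5,zu*1000+6),(X[0]+44+e+22,X[1]-19.5,zu*1000+6)]
    W=fx(FP,np.array(Lm)/1000); a=proj("top",W); print(e,(a-[59.5,99.5])*3.6, (proj("side",W)-[169.5,69.5])*5.5)
E
```

```text
tips fix [[-43.0559 126.3014]
 [-41.1965  85.8177]] shaft [[ -2.2869 104.4465]]
tool fix [[-103.6159  104.3143]]
[[120.2441 155.2274]] (120.33333333333333, 156.16666666666666) [[237.5682 120.4453]] (238.04545454545456, 120.95454545454545)
-4 [[190.8353 260.3555]
 [246.3441 266.7638]] [[307.1785 290.9274]
 [321.239  326.4208]]
-2 [[191.2507 257.5049]
 [246.7513 263.9091]] [[310.102  290.4082]
 [324.2128 325.8822]]
0 [[191.666  254.6551]
 [247.1585 261.0553]] [[313.024  289.8892]
 [327.1851 325.3439]]
2 [[192.0811 251.8062]
 [247.5655 258.2023]] [[315.9444 289.3705]
 [330.1557 324.8059]]
```

```bash
python3 -m jog '[[0,0,0.4,0,0,0,0],[0,1.2,0,0,0,0,0],[0,1,0,0,0,0,0],[0,0,0,0,0,0,0]]'
python3 - <<'E'
from h import *
todo(*sta(4,.0,.0576))
crop("side","s11",170,70,140,110,5.5);crop("top","t11",90,130,110,80,7)
E
```

```text
time_s: 16.58
position: [0.4716, 0.2331, 0.0619]
ee_rot: [179.8, -0.2, 83.0]
contact_force: [-0.4, -0.2, -2.0]
opening: 0.128
pos [0.4716 0.2331 0.0619] rot [179.8237  -0.2016  83.0098] F [-0.3623 -0.2324 -1.9539] open 0.128 t 16.57
shift cm [-0.1076  3.4276  0.4415] turn [ 0.0031 -0.0035  0.0002] rows>= 0.55
```

View pics/s11.png

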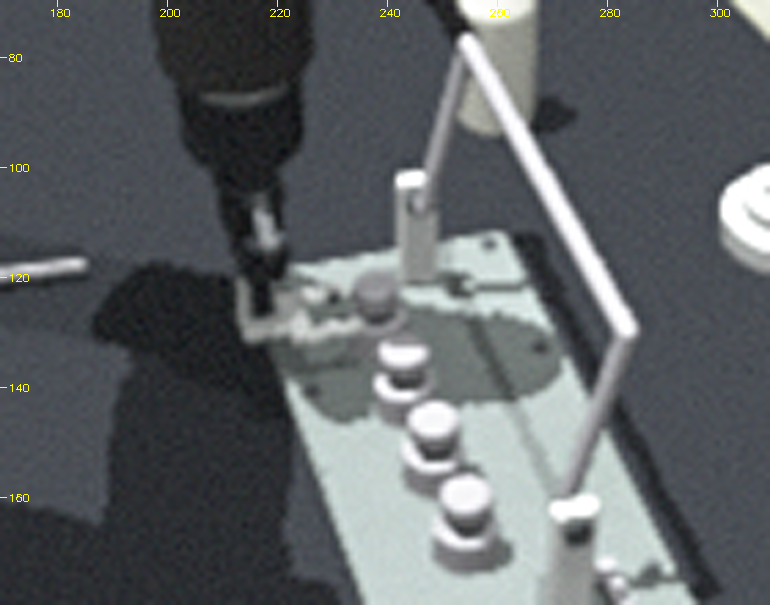

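View pics/t11.png

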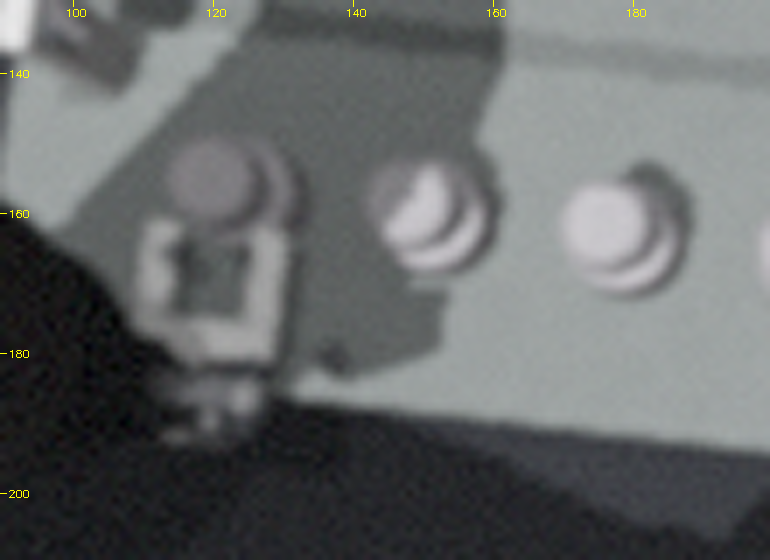

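```bash
python3 -m jog '[[0,0,0.45,-0.003,0,0,0],[0,0,0,0,0,0,0],[0,0,0,0,0,0,0]]'
cat > chk.py <<'E'
from h import *
import sys
# overlay predicted clip (held) and shaft circles on zoomed views
k=int(sys.argv[1]); tag=sys.argv[2]; off=float(sys.argv[3]) if len(sys.argv)>3 else .0156; e=float(sys.argv[4]) if len(sys.argv)>4 else 0
print(todo(*sta(k,0,.0576)) and "")
o=manip.observe(); p=o["position"]; yaw=np.radians(o["ee_rot"][2]-90)
cp=(p[0]+(.044+e)*np.cos(yaw),p[1]+(.044+e)*np.sin(yaw),yaw); zu=p[2]-off
c,s=np.cos(FP[2]),np.sin(FP[2]); d=np.array(cp[:2])-FP[:2]; print("clip origin fix mm",1000*(c*d[0]+s*d[1]),1000*(-s*d[0]+c*d[1])-1000*ST[k],"zu",zu*1000)
U=[(22,25),(-33,25),(-33,-25),(22,-25),(22,-14),(-14,-14),(-14,14),(22,14),(22,25)]
a=np.linspace(0,2*np.pi,40)
curves=[(fx(cp,[(x/1000,y/1000,zu+.006) for x,y in U]),(0,255,0)),
 (fx(cp,[(x/1000,y/1000,zu+.042) for x,y in [(-55,6),(-33,6),(-33,-6),(-55,-6),(-55,6)]]),(0,255,0))]
for r,z,col in ((.016,.067,(0,0,255)),(.020,.040,(255,0,0)),(.016,.05,(0,0,255)),(.011,.05,(255,0,255))):
    curves.append((fx(FP,np.c_[r*np.cos(a),ST[k]+r*np.sin(a),0*a+z]),col))
for n in ("top","side"):
    im=manip.get_image(n)[:,:,::-1]; ctr=proj(n,fx(FP,[(-.03,ST[k],.05)]))[0].astype(int)-[40,35]; S=7
    big=cv2.resize(im[ctr[1]:ctr[1]+70,ctr[0]:ctr[0]+80],None,fx=S,fy=S,interpolation=cv2.INTER_CUBIC)
    b2=big.copy()
    for W,col in curves:
        q=((proj(n,W)-ctr+.5)*S).round().astype(int); cv2.polylines(b2,[q[:,None]],False,col,1)
    cv2.imwrite(f"pics/{tag}_{n}.png",b2); cv2.imwrite(f"pics/{tag}_{n}_raw.png",big)
E
python3 chk.py 4 c1
```

```text
time_s: 17.05
position: [0.4701, 0.2326, 0.0566]
ee_rot: [179.7, -0.1, 83.0]
contact_force: [0.6, 0.3, -1.9]
opening: 0.127
pos [0.4701 0.2326 0.0566] rot [179.7036  -0.1378  83.0288] F [ 0.6152  0.3234 -1.8784] open 0.127 t 17.05
shift cm [-0.0434  3.57   -0.0783] turn [ 0.0052 -0.0024  0.0005] rows>= 0.57

clip origin fix mm -35.695985774850875 0.44015858028117805 zu 41.03315860825532
```

View pics/c1_top.png

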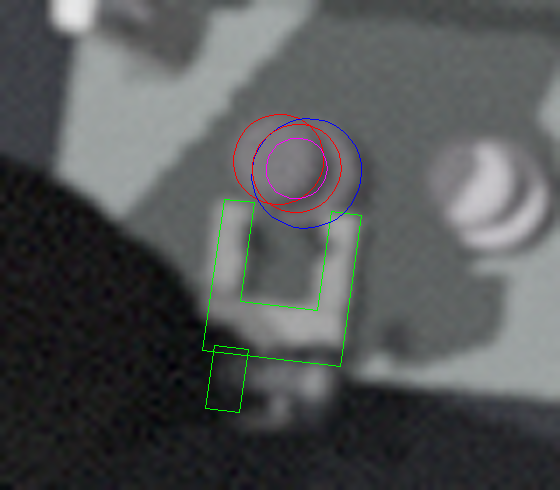

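View pics/c1_side.png

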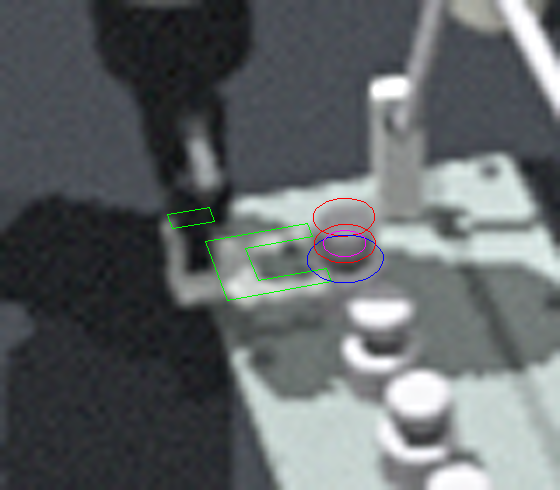

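```bash
python3 -m jog '[[0,0.7,-0.05,0.004,0,0,0],[0,0.7,-0.02,0,0,0,0],[0,0,0,0,0,0,0]]'; python3 chk.py 4 c2
```

```text
time_s: 17.52
position: [0.4854, 0.2312, 0.0577]
ee_rot: [179.9, -0.2, 83.0]
contact_force: [-0.3, -0.3, -1.4]
opening: 0.125
pos [0.4854 0.2312 0.0577] rot [179.9206  -0.1727  83.0458] F [-0.3056 -0.3332 -1.3747] open 0.125 t 17.52
shift cm [-0.0878  2.0335  0.0146] turn [ 0.0014 -0.003   0.0008] rows>= 0.33

clip origin fix mm -20.335573439038093 0.8960919865214407 zu 42.12030897829719
```

View pics/c2_top.png

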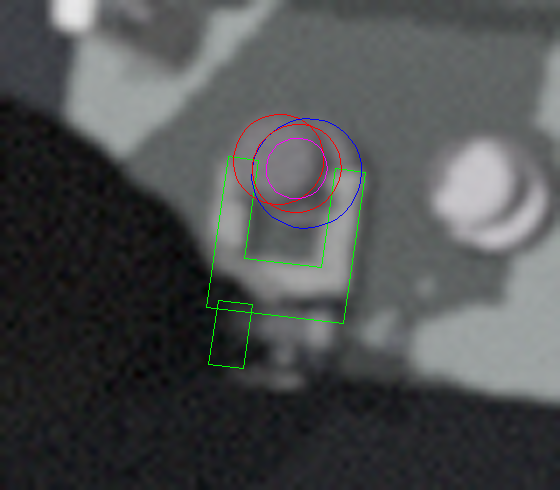

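View pics/c2_side.png

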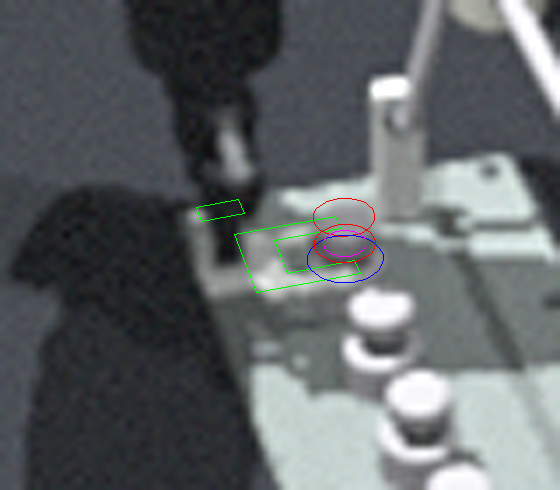

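Legs have slid under the collar without any force. I'll push on.

```bash
python3 -m jog '[[-0.05,0.7,0,0,0,0,0],[0,0.7,0,0,0,0,0],[0,0.5,0,0,0,0,0]]'; python3 -c "
from h import *
todo(*sta(4,0,.0576))"
```

```text
time_s: 18.0
position: [0.504, 0.2283, 0.0575]
ee_rot: [180.0, -0.2, 83.1]
contact_force: [0.6, 0.2, -1.3]
opening: 0.125
pos [0.504  0.2283 0.0575] rot [179.9861  -0.1583  83.0829] F [ 0.6311  0.1859 -1.2506] open 0.125 t 18.0
shift cm [-0.0248  0.1564 -0.0127] turn [ 0.0002 -0.0028  0.0014] rows>= 0.03
```

```bash
python3 -m jog '[[0,0.4,0,0,0,0,0]]'; python3 -m jog '[[0,0.3,0,0,0,0,0]]'; python3 -m jog '[[0,0.3,0,0,0,0,0]]';python3 chk.py 4 c3
```

```text
time_s: 18.12
position: [0.5086, 0.2278, 0.0575]
ee_rot: [180.0, -0.2, 83.1]
contact_force: [-0.4, -0.4, -0.9]
opening: 0.129
time_s: 18.25
position: [0.5094, 0.2272, 0.0573]
ee_rot: [-179.8, -0.1, 83.0]
contact_force: [-26.5, 10.5, 15.0]
opening: 0.128
time_s: 18.38
position: [0.5095, 0.2271, 0.0573]
ee_rot: [-179.5, -0.1, 83.0]
contact_force: [-21.8, 9.2, 12.4]
opening: 0.129
pos [0.5095 0.2271 0.0573] rot [-179.5453   -0.0655   82.9781] F [-21.7757   9.1785  12.3731] open 0.129 t 18.38
shift cm [ 0.0302 -0.401  -0.0312] turn [-0.0079 -0.0011 -0.0004] rows>= 0.06

clip origin fix mm 4.00730117945748 -0.31954871156021625 zu 41.655765256155746
```

View pics/c3_top.png

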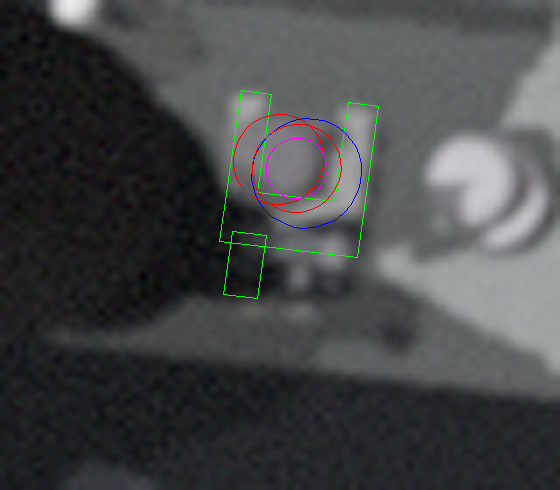

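View pics/c3_side.png

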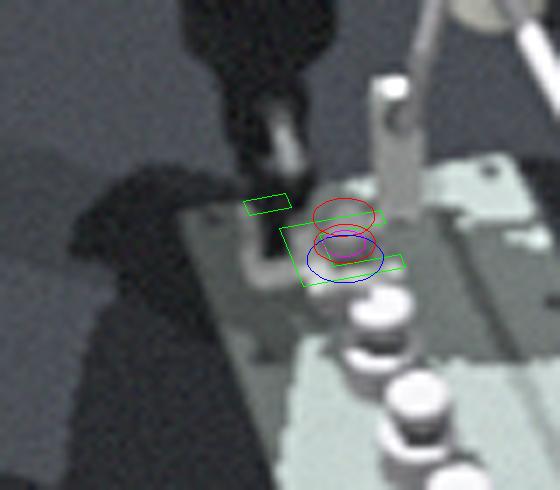

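```bash
python3 -m jog '[[0,0.5,0,0,0,0,0]]'; python3 -m jog '[[0,0,0,0,0,0,0]]'; python3 -m jog '[[0,0,0,0,0,0,30],[0,0,0,0,0,0,30],[0,0,0,0,0,0,30]]'; python3 -c "
from h import *
todo(*sta(4,0,.0576))"
```

```text
time_s: 18.6
position: [0.5098, 0.2268, 0.0571]
ee_rot: [-179.2, 0.0, 82.9]
contact_force: [-30.5, 12.2, 17.9]
opening: 0.126
time_s: 18.73
position: [0.5086, 0.2271, 0.0571]
ee_rot: [-179.1, 0.0, 83.0]
contact_force: [-0.0, -1.1, -2.0]
opening: 0.127
time_s: 19.1
position: [0.5101, 0.2273, 0.0578]
ee_rot: [-179.2, -0.0, 83.0]
contact_force: [0.4, 0.9, -0.0]
opening: 0.303
pos [0.5101 0.2273 0.0578] rot [-179.1945   -0.0309   82.9884] F [ 0.4303  0.9253 -0.0278] open 0.303 t 19.1
shift cm [ 0.0059 -0.4663  0.0269] turn [-0.0141 -0.0005 -0.0002] rows>= 0.08
```

```bash
python3 -m jog '[[0,0,-2,0.014,0,0,35],[0,0,-4,0,0,0,35],[0,0,-5,0,0,0,50],[-4,-1.5,-1,0,0,0,50],[-5.5,-1.5,0,0,0,0,50],[-5.5,-1.5,0,0,0,0,50],[-5.5,0,0,0,0,0,50]]'
python3 - <<'E'
from h import *
crop("side","s12",200,90,110,85,7);crop("top","t12",80,125,120,80,6.5)
todo(*tab("A",.11))
E
```

```text
time_s: 19.98
position: [0.4444, 0.0253, 0.1834]
ee_rot: [-178.6, 0.0, 83.2]
contact_force: [2.3, -1.1, -0.1]
opening: 0.498
pos [0.4439 0.023  0.1832] rot [-178.5188    0.0606   82.8989] F [ 0.6263 -0.0535 -0.3044] open 0.5 t 20.07
shift cm [-30.7677  12.1936   7.0375] turn [-0.0256 -0.0054 -0.5009] rows>= 4.92
```

View pics/s12.png

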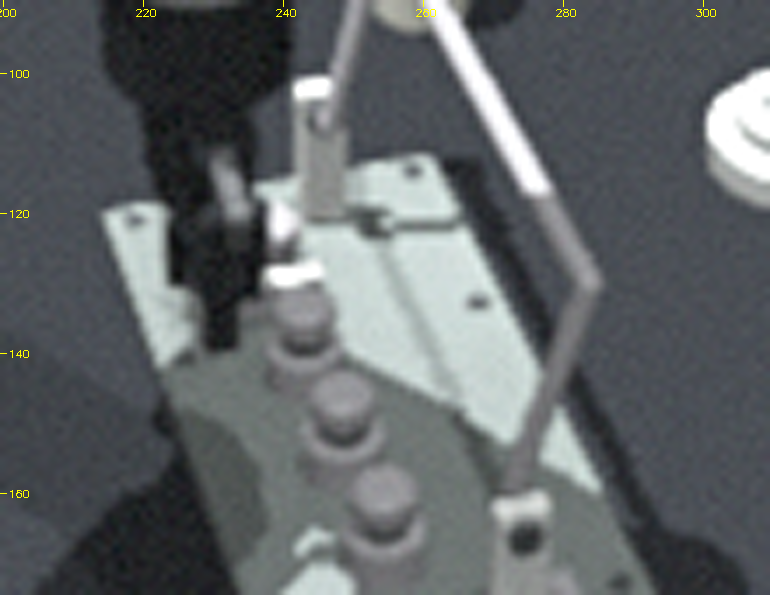

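View pics/t12.png

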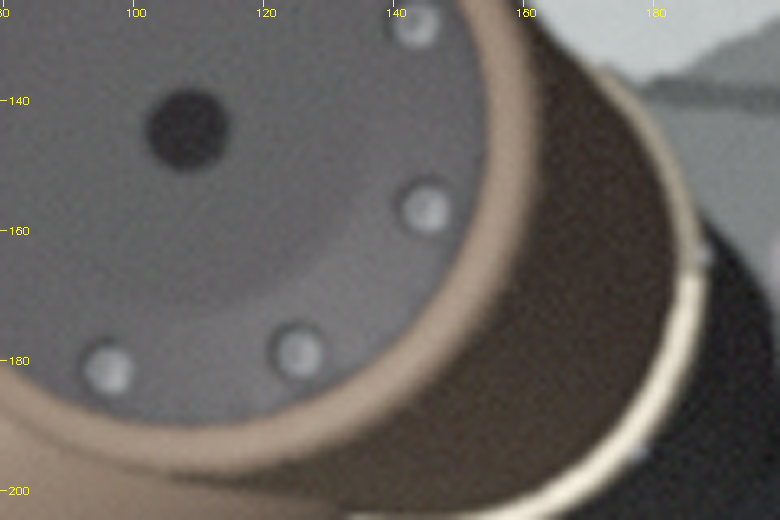

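```bash
python3 -m jog '[[-5.8,2,0,0,0,0,50],[-5.8,2,0,0,0,0,50],[-5.8,2,0,0,0,0,50],[-5.8,2,0,0,0,0,50],[-5.8,2,0,-0.02,0,0,50],[0,0,0,0,0,0,50]]'
python3 - <<'E'
from h import *
crop("side","s13",200,90,160,120,5);crop("top","t13",80,110,340,130,2.3)
todo(*tab("A",.11))
E
```

```text
time_s: 20.82
position: [0.512, -0.2827, 0.1822]
ee_rot: [180.0, 0.1, 83.1]
contact_force: [-0.4, 1.4, -0.6]
opening: 0.498
pos [ 0.5117 -0.2797  0.1825] rot [179.9756   0.0182  83.2116] F [-0.2771  0.8858  0.4965] open 0.5 t 20.93
shift cm [-1.5822  1.5267  7.2462] turn [ 0.0003  0.0004 -0.4955] rows>= 2.66
```

View pics/s13.png

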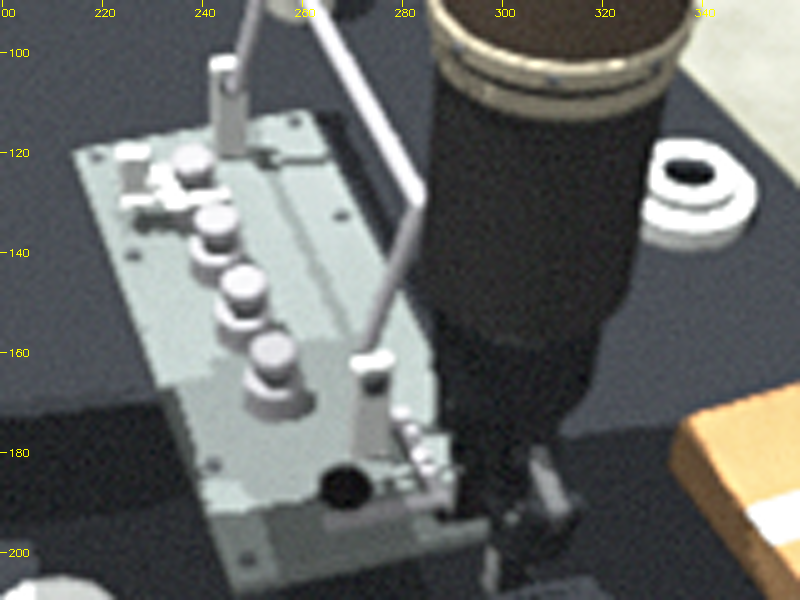

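View pics/t13.png

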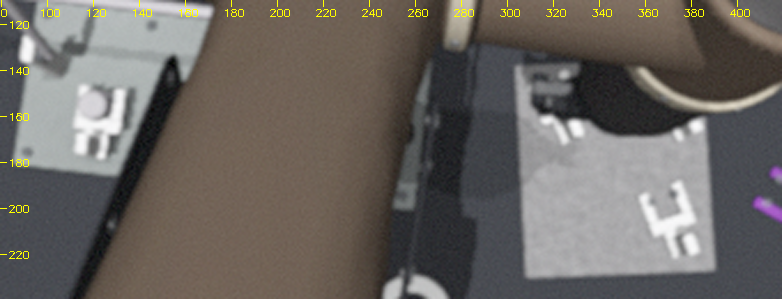

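```bash
python3 -m jog '[[0,0,0,0,0,-0.165,50],[0,0,2,0,0,-0.165,50],[0,0,2,0,0,-0.165,50],[0,0,0,0,0,0,50]]'
cat > seat.py <<'E'
from h import *
import sys
# overlay of an ideally seated clip on station k
tag=sys.argv[1]
a=np.linspace(0,2*np.pi,40)
U=[(22,25),(-33,25),(-33,-25),(22,-25),(22,-14),(-14,-14),(-14,14),(22,14),(22,25)]
for n in ("top","side"):
    im=manip.get_image(n)[:,:,::-1]; tiles=[]
    for k in map(int,sys.argv[2:]):
        ctr=proj(n,fx(FP,[(-.02,ST[k],.05)]))[0].astype(int)-[28,28]; S=7
        b=cv2.resize(im[ctr[1]:ctr[1]+56,ctr[0]:ctr[0]+56],None,fx=S,fy=S,interpolation=cv2.INTER_CUBIC); r=b.copy()
        for W,col in ((fx(FP,[(x/1000,y/1000+ST[k],.046) for x,y in U]),(0,255,0)),(fx(FP,[(x/1000,y/1000+ST[k],.082) for x,y in [(-55,6),(-33,6),(-33,-6),(-55,-6),(-55,6)]]),(0,255,0)),(fx(FP,np.c_[.016*np.cos(a),ST[k]+.016*np.sin(a),0*a+.067]),(0,0,255))):
            cv2.polylines(b,[((proj(n,W)-ctr+.5)*S).round().astype(int)[:,None]],False,col,1)
        tiles.append(np.hstack([r,b]))
    cv2.imwrite(f"pics/{tag}_{n}.png",np.vstack(tiles))
E
python3 seat.py q1 4
python3 - <<'E'
from h import *
todo(*tab("A",.11))
crop("side","s14",220,180,140,110,5.5);crop("top","t14",290,120,120,110,5)
E
```

```text
time_s: 21.42
position: [0.5126, -0.2745, 0.1431]
ee_rot: [179.9, 0.1, 112.7]
contact_force: [0.4, -0.4, 1.0]
opening: 0.503
pos [ 0.5138 -0.2752  0.1447] rot [179.7587   0.1871 112.5029] F [ 0.8415 -0.5182  0.7371] open 0.497 t 21.52
shift cm [-2.4488  0.179   3.4836] turn [0.0042 0.0032 0.0158] rows>= 0.56
```

View pics/q1_top.png

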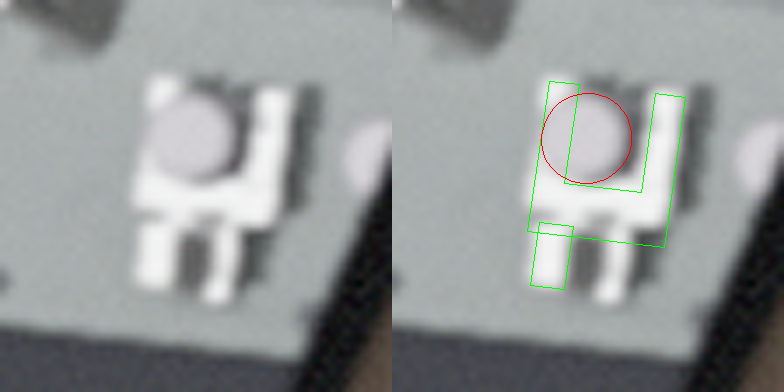

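View pics/q1_side.png

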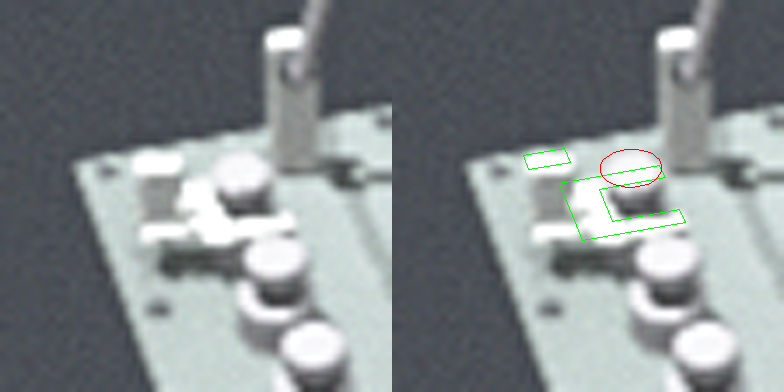

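View pics/s14.png

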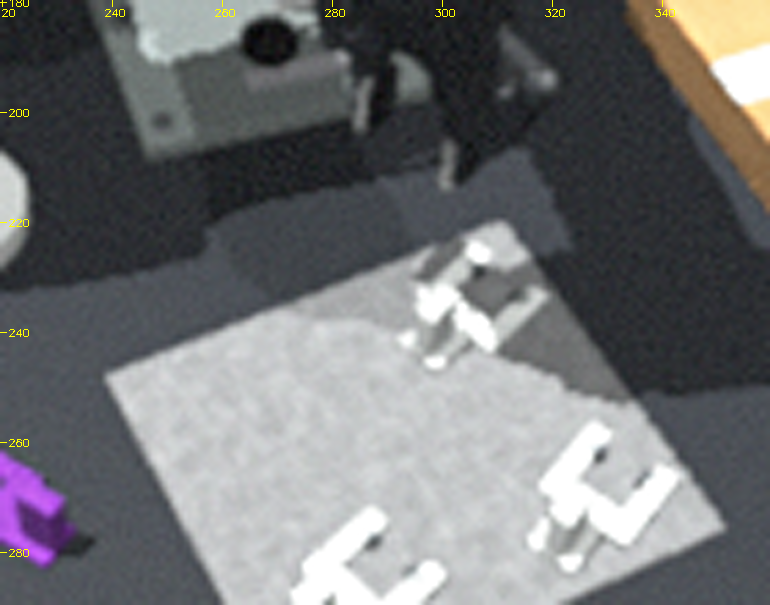

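View pics/t14.png

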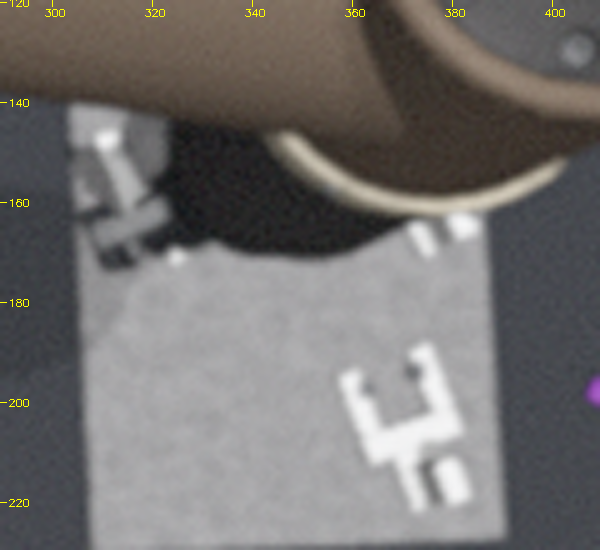

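```bash
python3 -m jog '[[-2.4,0.2,2,0.004,0.003,0.016,50],[0,0,2,0,0,0,50],[0,0,0,0,0,0,50]]'
python3 - <<'E'
from h import *
todo(*tab("A",.016))
E
```

```text
time_s: 22.0
position: [0.5276, -0.2977, 0.1078]
ee_rot: [179.7, 0.2, 111.3]
contact_force: [-0.3, -0.4, 0.2]
opening: 0.499
pos [ 0.5276 -0.2977  0.1078] rot [179.6947   0.231  111.3107] F [-0.2858 -0.3536  0.1998] open 0.499 t 22.0
shift cm [ 0.1796 -0.27    9.1806] turn [ 0.0053  0.004  -0.005 ] rows>= 1.47
```

```bash
python3 -m jog '[[0.2,-0.3,4,0.005,0.004,0,50],[0,-0.2,3.5,0,0,0,50],[0,-0.2,1.0,0,0,0,50],[0,0,0,0,0,0,50]]'
python3 - <<'E'
from h import *
todo(*tab("A",.016))
E
```

```text
time_s: 22.5
position: [0.5249, -0.2995, 0.0274]
ee_rot: [179.6, 0.3, 111.2]
contact_force: [-0.0, 0.3, -0.1]
opening: 0.497
pos [ 0.5249 -0.2995  0.0274] rot [179.5969   0.3479 111.206 ] F [-0.0255  0.2851 -0.1348] open 0.497 t 22.5
shift cm [0.2199 0.0868 1.1398] turn [ 0.007   0.0061 -0.0069] rows>= 0.18
```

```bash
python3 -m jog '[[0.2,0,1.1,0.007,0.006,-0.007,50],[0,0,0,0,0,0,50]]'
python3 - <<'E'
from h import *
todo(*tab("A",.016))
crop("side","s15",250,190,110,80,7)
E
```

```text
time_s: 22.75
position: [0.526, -0.2979, 0.0185]
ee_rot: [179.8, 0.1, 111.6]
contact_force: [-0.4, -1.2, -0.1]
opening: 0.499
pos [ 0.526  -0.2979  0.0185] rot [179.8454   0.1208 111.6449] F [-0.3568 -1.1757 -0.1351] open 0.499 t 22.75
shift cm [ 0.1071 -0.0683  0.2447] turn [0.0027 0.0021 0.0008] rows>= 0.04
```

View pics/s15.png

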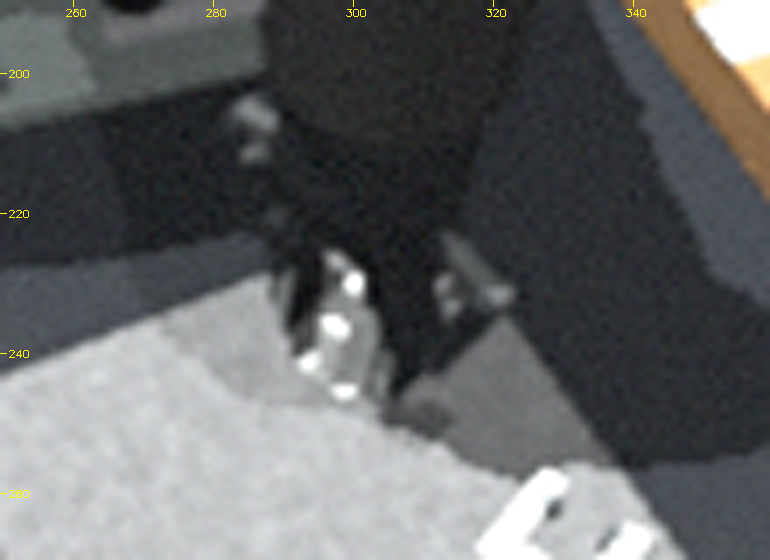

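Fingers straddle the tab (about 297,236). Closing.

```bash
python3 -m jog '[[0.1,-0.1,0.2,0,0,0,10],[0,0,0,0,0,0,0],[0,0,0,0,0,0,0],[0,0,0,0,0,0,0]]'
python3 - <<'E'
from h import *
todo(*tab("A",.016))
E
```

```text
time_s: 23.3
position: [0.5254, -0.2976, 0.0179]
ee_rot: [179.7, 0.2, 111.7]
contact_force: [0.6, 0.2, -1.4]
opening: 0.125
pos [ 0.5254 -0.2976  0.0179] rot [179.7433   0.2038 111.652 ] F [ 0.5677  0.1644 -1.3739] open 0.125 t 23.3
shift cm [ 0.0522 -0.0267  0.1879] turn [0.0045 0.0036 0.0009] rows>= 0.03
```

```bash
python3 -m jog '[[0,0,-3,0,0,0,0],[0,0,-4.5,0,0,0,0],[0,0,-5,0,0,0,0],[0,0,-3,0,0,0,0],[0,0,0,0,0,0,0]]'
python3 - <<'E'
from h import *
todo(*sta(3,.06,.17))
E
```

```text
time_s: 23.92
position: [0.5234, -0.2972, 0.176]
ee_rot: [179.9, 0.1, 111.6]
contact_force: [0.3, 0.9, -2.5]
opening: 0.13
pos [ 0.5234 -0.2972  0.176 ] rot [179.9301   0.0692 111.6142] F [ 0.2641  0.861  -2.5292] open 0.13 t 23.93
shift cm [46.2002  9.0616  0.5529] turn [0.0015 0.0009 0.4994] rows>= 7.39
```

```bash
python3 -m jog '[[0,0,0,0,0,0.166,0],[0,0,0,0,0,0.166,0],[0,0,0,0,0,0.166,0],[0,0,0,0,0,0,0]]'
python3 - <<'E'
from h import *
todo(*sta(3,.06,.17))
E
```

```text
time_s: 24.42
position: [0.5209, -0.2961, 0.1715]
ee_rot: [-179.8, -0.1, 82.3]
contact_force: [-0.0, 0.1, -2.1]
opening: 0.129
pos [ 0.5209 -0.2961  0.1715] rot [-179.7714   -0.0977   82.2511] F [-0.0422  0.0678 -2.1103] open 0.129 t 24.43
shift cm [ 44.6307 -14.4941   0.2829] turn [-0.004  -0.0017 -0.0131] rows>= 7.14
```

```bash
python3 -m jog '[[5.5,-1.5,0,0,0,0,0],[5.5,-1.7,0,0,0,-0.013,0],[5.5,-1.7,0,0,0,0,0],[5.5,-1.8,0,0,0,0,0],[5.5,-1.8,0,0,0,0,0],[5.5,-1.8,0,0,0,0,0],[5.5,-1.8,0,0,0,0,0],[5,-1.8,0,0,0,0,0],[0,0,0,0,0,0,0],[0,0,0,0,0,0,0]]'
python3 - <<'E'
from h import *
todo(*sta(3,.06,.0569))
E
```

```text
time_s: 25.68
position: [0.4251, 0.1639, 0.1663]
ee_rot: [-179.3, -0.0, 85.4]
contact_force: [-0.5, 0.1, -0.9]
opening: 0.132
pos [0.4251 0.1639 0.1663] rot [-179.3296   -0.0401   85.4194] F [-0.492   0.1277 -0.9261] open 0.132 t 25.68
shift cm [ 0.2743  1.345  10.9262] turn [-0.0117 -0.0005  0.0422] rows>= 1.75
```

```bash
python3 -m jog '[[0.3,1.2,4,-0.012,0,0.042,0],[0,0,5,0,0,0,0],[0,0,1.4,0,0,0,0],[0,0,0,0,0,0,0],[0,0,0,0,0,0,0]]'
python3 - <<'E'
from h import *
todo(*sta(3,.0,.0569))
E
```

```text
time_s: 26.3
position: [0.4391, 0.1615, 0.0598]
ee_rot: [179.9, -0.1, 83.0]
contact_force: [-0.6, 0.3, -0.9]
opening: 0.13
pos [0.4391 0.1615 0.0598] rot [179.909   -0.0534  83.0134] F [-0.5957  0.2864 -0.8846] open 0.13 t 26.3
shift cm [0.3972 5.7817 0.2971] turn [ 0.0016 -0.0009  0.0002] rows>= 0.93
```

```bash
python3 -m jog '[[0.35,0.9,0.3,0.002,0,0,0],[0,1,0,0,0,0,0],[0,0.2,0,0,0,0,0],[0,0,0,0,0,0,0],[0,0,0,0,0,0,0]]'
python3 chk.py 3 d1 .0149
```

```text
time_s: 26.92
position: [0.4637, 0.1631, 0.0589]
ee_rot: [179.8, -0.3, 83.0]
contact_force: [0.0, -0.4, -1.1]
opening: 0.129
pos [0.4637 0.1631 0.0589] rot [179.8474  -0.2531  83.0164] F [ 0.0193 -0.3898 -1.1366] open 0.129 t 26.93
shift cm [-0.0632  3.3633  0.1381] turn [ 0.0027 -0.0044  0.0003] rows>= 0.54

clip origin fix mm -33.63683792001514 0.6293512770900662 zu 43.994214180382116
```

View pics/d1_top.png

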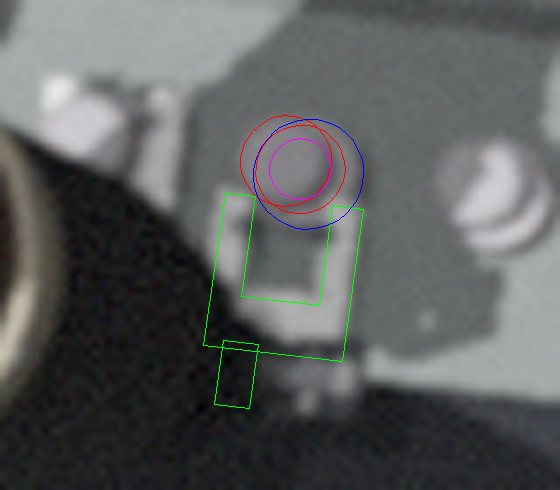

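View pics/d1_side.png

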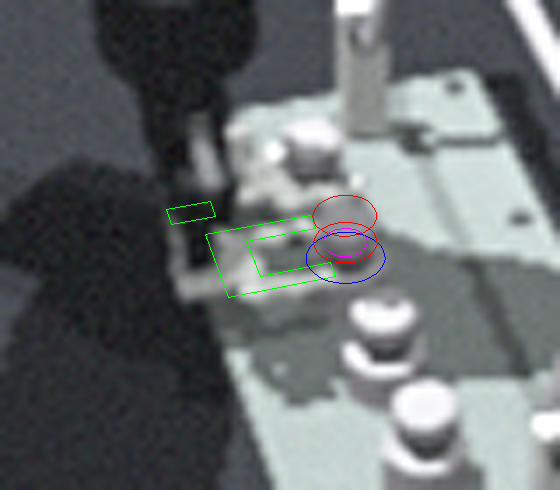

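```bash
python3 -m jog '[[-0.05,0,0.2,0.002,-0.004,0,0],[0,0,0,0,0,0,0]]'; python3 -m jog '[[0,0.7,0,0,0,0,0],[0,0.6,0,0,0,0,0],[0,0,0,0,0,0,0]]'; python3 -c "
from h import *
todo(*sta(3,0,.0569))"
```

```text
time_s: 27.28
position: [0.4632, 0.1627, 0.0568]
ee_rot: [180.0, -0.0, 83.1]
contact_force: [-0.6, 0.2, -1.2]
opening: 0.128
time_s: 27.65
position: [0.4773, 0.1612, 0.0568]
ee_rot: [180.0, -0.0, 83.1]
contact_force: [-0.0, -0.4, -1.2]
opening: 0.129
pos [0.4773 0.1612 0.0568] rot [179.9607  -0.0075  83.0754] F [-0.02   -0.3665 -1.1897] open 0.129 t 27.65
shift cm [-0.0383  1.9881 -0.0067] turn [ 0.0007 -0.0001  0.0013] rows>= 0.32
```

```bash
python3 -m jog '[[0,0.6,0,0,0,0,0],[0,0.5,0,0,0,0,0]]';  python3 -m jog '[[0,0.5,0,0,0,0,0]]'; python3 -m jog '[[0,0.4,0,0,0,0,0]]'; python3 -m jog '[[0,0.4,0,0,0,0,0]]'; python3 -c "
from h import *
todo(*sta(3,0,.0569))"
```

```text
time_s: 27.9
position: [0.4877, 0.1596, 0.0564]
ee_rot: [-179.9, 0.0, 83.1]
contact_force: [-3.1, 1.6, -1.0]
opening: 0.13
time_s: 28.02
position: [0.4933, 0.1591, 0.0565]
ee_rot: [-180.0, 0.0, 83.1]
contact_force: [0.2, 0.3, -0.6]
opening: 0.127
time_s: 28.15
position: [0.498, 0.1586, 0.0566]
ee_rot: [-180.0, 0.0, 83.1]
contact_force: [-0.6, 0.1, 2.1]
opening: 0.127
time_s: 28.28
position: [0.4987, 0.1577, 0.0561]
ee_rot: [-179.7, 0.1, 83.0]
contact_force: [-33.0, 15.2, 19.4]
opening: 0.127
pos [0.4987 0.1577 0.0561] rot [-179.6608    0.0931   82.9885] F [-32.9739  15.2292  19.3925] open 0.127 t 28.27
shift cm [ 0.0491 -0.1777 -0.0811] turn [-0.0059  0.0016 -0.0002] rows>= 0.03
```

```bash
python3 -m jog '[[0,0.3,0,0,0,0,0],[0,0,0,0,0,0,0],[0,0,0,0,0,0,30],[0,0,0,0,0,0,30],[0,0,0,0,0,0,30],[0,0,-2,0.01,0,0,35],[0,0,-4,0,0,0,35],[0,0,-5,0,0,0,50],[-4,-1,-1,0,0,0,50]]'
python3 -m jog '[[-5.8,2,0,0,0,0,50],[-5.8,2,0,0,0,0,50],[-5.8,2,0,0,0,0,50],[-5.8,1.5,0,0,0,0,50],[-5.8,1.5,0,0,0,0,50],[-5.8,1.5,0,0,0,0,50],[-5.8,1.5,0,0,0,0,50],[0,0,0,0,0,0,50],[0,0,0,0,0,0,50]]'
python3 seat.py q2 4 3
python3 - <<'E'
from h import *
todo(*tab("B",.11))
crop("side","s16",220,180,140,110,5.5);crop("top","t16",290,120,120,110,5)
E
```

```text
time_s: 29.4
position: [0.4878, 0.1192, 0.179]
ee_rot: [-178.8, 0.3, 83.0]
contact_force: [-0.2, 0.1, -0.2]
opening: 0.506
time_s: 30.52
position: [0.5603, -0.315, 0.1805]
ee_rot: [-179.2, 0.2, 83.0]
contact_force: [0.4, 0.1, 0.1]
opening: 0.499
pos [ 0.5605 -0.3141  0.1808] rot [-179.1847    0.1745   83.094 ] F [-0.7145  0.2894 -0.1412] open 0.497 t 30.62
shift cm [-11.3324  -1.8371   7.138 ] turn [-0.0147 -0.0011 -0.5691] rows>= 3.06
```

View pics/q2_top.png

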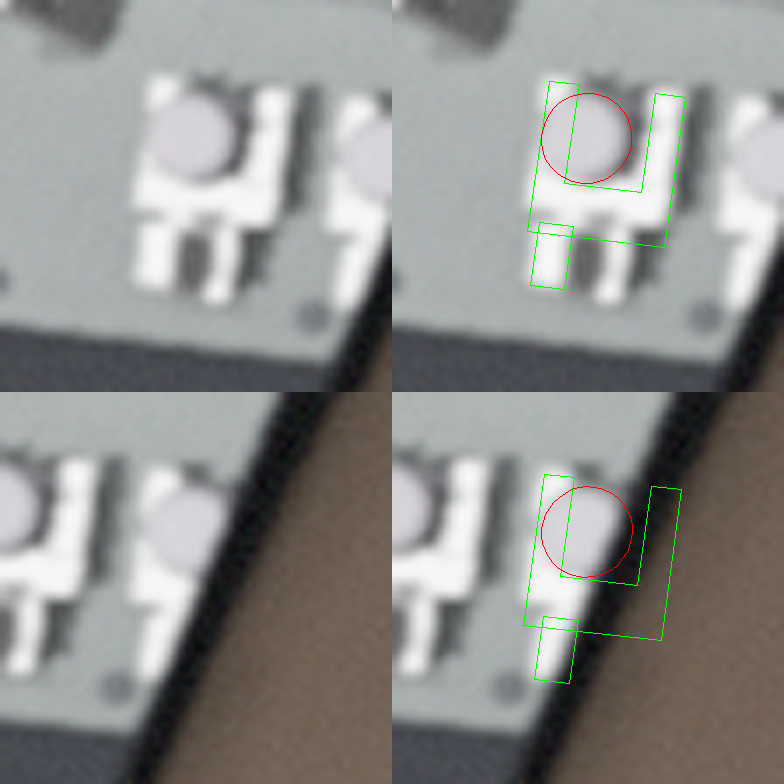

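View pics/q2_side.png

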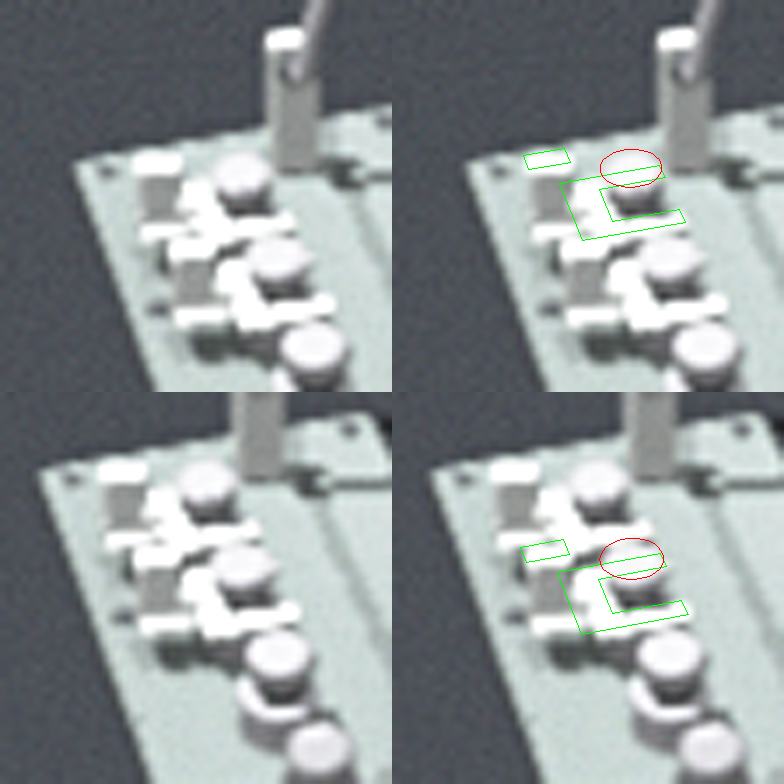

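View pics/s16.png

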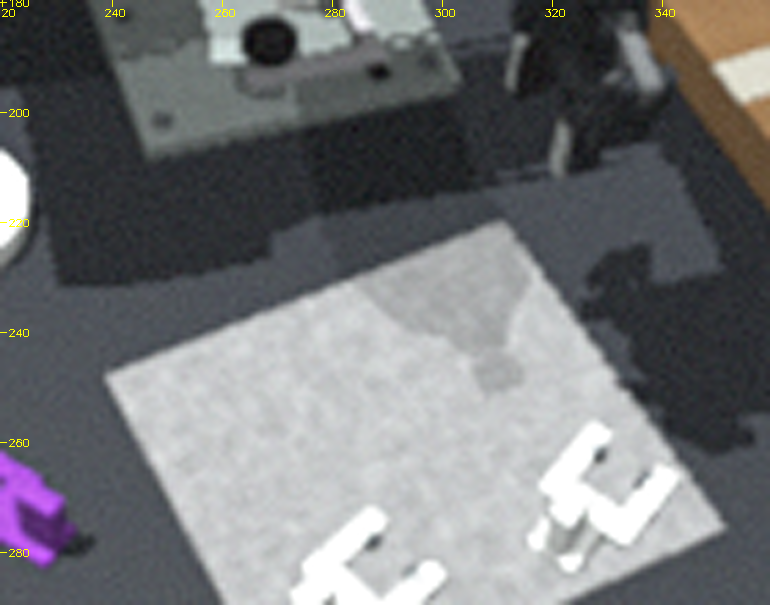

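View pics/t16.png

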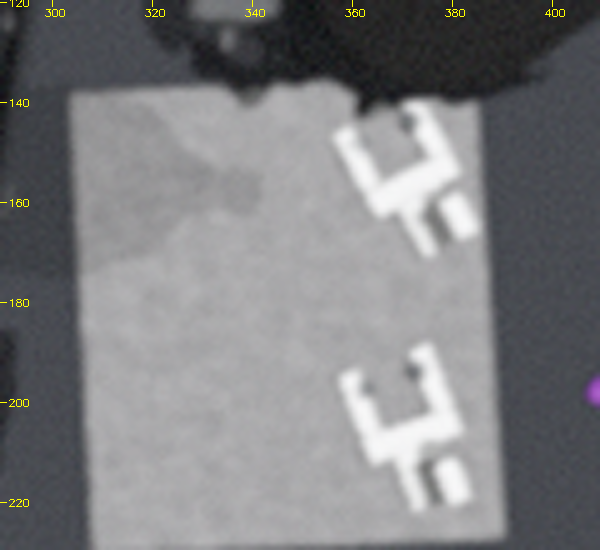

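```bash
python3 -m jog '[[-5.6,-0.9,0,-0.015,0,0,50],[-5.7,-0.9,0,0,0,0,50],[0,0,1,0,0,-0.18,50],[0,0,2,0,0,-0.18,50],[0,0,2,0,0,-0.18,50],[0,0,1,0,0,-0.03,50],[0,0,0,0,0,0,50]]'
python3 - <<'E'
from h import *
todo(*tab("B",.016))
E
```

```text
time_s: 31.6
position: [0.5337, -0.4201, 0.1242]
ee_rot: [179.8, 0.5, 117.3]
contact_force: [-0.6, -0.4, 0.6]
opening: 0.502
pos [ 0.5337 -0.4201  0.1242] rot [179.787    0.486  117.2874] F [-0.5615 -0.3568  0.5694] open 0.502 t 31.6
shift cm [-0.0182 -0.7776 10.8137] turn [0.0038 0.0084 0.0277] rows>= 1.73
```

```bash
python3 -m jog '[[0,-0.8,4,0.004,0.008,0.028,50],[0,-0.2,4,0,0,0,50],[0,-0.1,1.7,0,0,0,50],[0,0,0,0,0,0,50]]'
python3 - <<'E'
from h import *
todo(*tab("B",.016))
E
```

```text
time_s: 32.1
position: [0.5284, -0.4259, 0.0304]
ee_rot: [179.8, 0.4, 115.2]
contact_force: [0.1, -0.7, 0.1]
opening: 0.5
pos [ 0.5284 -0.4259  0.0304] rot [179.7558   0.4156 115.2485] F [ 0.068  -0.682   0.1028] open 0.5 t 32.1
shift cm [ 0.1705 -0.0137  1.4404] turn [ 0.0042  0.0073 -0.0079] rows>= 0.23
```

```bash
python3 -m jog '[[0.15,0,1.3,0.004,0.007,-0.008,50],[0,0,0,0,0,0,50],[0,0,0,0,0,0,50]]'
python3 - <<'E'
from h import *
todo(*tab("B",.016))
crop("side","s17",270,200,100,80,7)
E
```

```text
time_s: 32.48
position: [0.5302, -0.4254, 0.0203]
ee_rot: [179.8, 0.2, 115.7]
contact_force: [-0.7, 0.1, -0.5]
opening: 0.501
pos [ 0.5302 -0.4254  0.0203] rot [179.8327   0.2306 115.7362] F [-0.6611  0.0623 -0.4673] open 0.501 t 32.48
shift cm [ 0.1951 -0.1946  0.4247] turn [0.0029 0.004  0.0006] rows>= 0.07
```

View pics/s17.png

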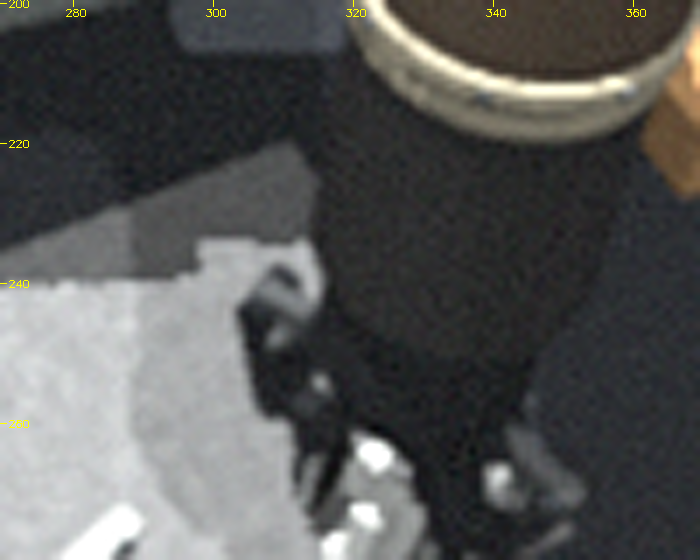

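```bash
python3 -m jog '[[0.2,-0.25,0.3,0,0,0,50],[0,0,0,0,0,0,0],[0,0,0,0,0,0,0],[0,0,0,0,0,0,0],[0,0,0,0,0,0,0]]'
python3 - <<'E'
from h import *
todo(*tab("B",.016))
E
```

```text
time_s: 33.15
position: [0.5271, -0.4248, 0.0181]
ee_rot: [179.8, 0.3, 115.7]
contact_force: [0.2, -0.3, -0.1]
opening: 0.129
pos [ 0.5271 -0.4248  0.0181] rot [179.7876   0.2823 115.7238] F [ 0.2338 -0.2989 -0.1461] open 0.129 t 33.15
shift cm [0.0032 0.066  0.2068] turn [0.0037 0.0049 0.0004] rows>= 0.03
```

```bash
python3 -m jog '[[0,0,-3,0,0,0,0],[0,0,-4.5,0,0,0,0],[0,0,-5,0,0,0,0],[0,0,-3,0,0,0,0],[0,0,0,0,0,0.18,0],[0,0,0,0,0,0.18,0],[0,0,0,0,0,0.18,0],[0,0,0,0,0,0.03,0],[0,0,0,0,0,0,0]]'
python3 - <<'E'
from h import *
todo(*sta(2,.06,.17))
E
```

```text
time_s: 34.28
position: [0.5241, -0.423, 0.1748]
ee_rot: [-180.0, -0.1, 82.3]
contact_force: [-0.4, -0.9, -1.7]
opening: 0.132
pos [ 0.5241 -0.423   0.1748] rot [-179.9844   -0.0657   82.2687] F [-0.3641 -0.9078 -1.6686] open 0.132 t 34.27
shift cm [ 50.1653 -16.4192   0.5459] turn [-0.0003 -0.0011 -0.0128] rows>= 8.03
```

```bash
python3 -m jog '[[5.5,-1.6,0,0,0,-0.013,0],[5.5,-1.7,0,0,0,0,0],[5.5,-1.7,0,0,0,0,0],[5.5,-1.7,0,0,0,0,0],[5.5,-1.7,0,0,0,0,0],[5.5,-1.7,0,0,0,0,0],[5.5,-1.7,0,0,0,0,0],[5.5,-1.5,0,0,0,0,0],[4.8,-1.5,0,0,0,0,0],[0,0,0,0,0,0,0],[0,0,0,0,0,0,0]]'
python3 - <<'E'
from h import *
todo(*sta(2,.06,.0571))
E
```

```text
time_s: 35.65
position: [0.4281, 0.0929, 0.1749]
ee_rot: [179.9, -0.2, 85.1]
contact_force: [-0.5, -0.4, -1.7]
opening: 0.128
pos [0.4281 0.0929 0.1749] rot [179.8785  -0.228   85.0891] F [-0.5451 -0.3674 -1.7093] open 0.128 t 35.65
shift cm [ 0.2939  0.023  11.7825] turn [ 0.002  -0.004   0.0365] rows>= 1.89
```

```bash
python3 -m jog '[[0.4,0.3,4.5,0,-0.004,0.036,0],[0.1,0.2,5,0,0,0,0],[0,0.3,1.9,0,0,0,0],[0,0,0,0,0,0,0],[0,0,0,0,0,0,0]]'
python3 - <<'E'
from h import *
todo(*sta(2,.0,.0571))
E
```

```text
time_s: 36.28
position: [0.4397, 0.093, 0.0596]
ee_rot: [179.7, -0.1, 82.9]
contact_force: [0.9, 0.2, -1.4]
opening: 0.122
pos [0.4397 0.093  0.0596] rot [179.7187  -0.0891  82.8724] F [ 0.8925  0.1684 -1.4132] open 0.122 t 36.27
shift cm [0.1991 4.8884 0.2776] turn [ 0.0049 -0.0015 -0.0022] rows>= 0.78
```

```bash
python3 -m jog '[[0.2,0.7,0.25,0.005,0,0,0],[0,0.6,0,0,0,0,0],[0,0,0,0,0,0,0],[0,0,0,0,0,0,0]]'
python3 chk.py 2 e1 .0151
```

```text
time_s: 36.78
position: [0.4556, 0.094, 0.0596]
ee_rot: [179.8, -0.3, 82.9]
contact_force: [0.5, 0.7, -1.5]
opening: 0.13
pos [0.4556 0.094  0.0596] rot [179.7958  -0.2863  82.8692] F [ 0.4976  0.7036 -1.5102] open 0.13 t 36.77
shift cm [-0.0926  3.3212  0.2149] turn [ 0.0036 -0.005  -0.0023] rows>= 0.53

clip origin fix mm -33.21715438799981 0.8916691036271018 zu 44.53473707679967
```

View pics/e1_top.png

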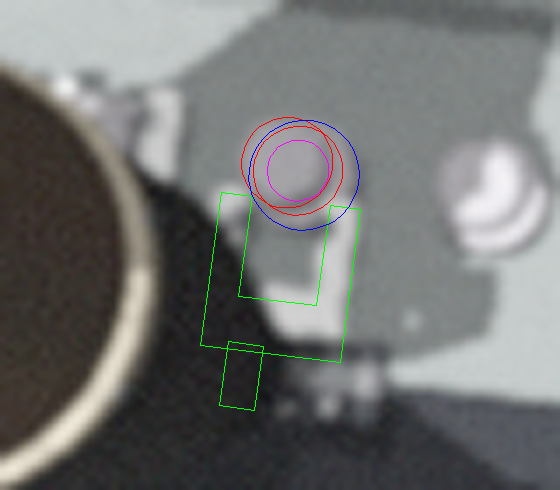

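View pics/e1_side.png

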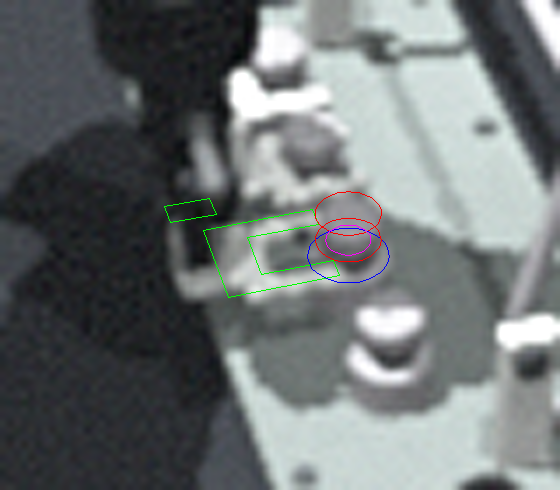

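```bash
python3 -m jog '[[-0.09,0,0.25,0.003,-0.005,-0.002,0],[0,0,0,0,0,0,0]]'; python3 -m jog '[[0,0.7,0,0,0,0,0],[0,0.6,0,0,0,0,0],[0,0,0,0,0,0,0]]'; python3 -c "
from h import *
todo(*sta(2,0,.0571))"
```

```text
time_s: 37.12
position: [0.4551, 0.0931, 0.0569]
ee_rot: [180.0, 0.0, 83.0]
contact_force: [-0.3, 0.3, -1.8]
opening: 0.131
time_s: 37.5
position: [0.4691, 0.0916, 0.0569]
ee_rot: [180.0, 0.0, 83.1]
contact_force: [-0.2, -0.2, -1.2]
opening: 0.123
pos [0.4691 0.0916 0.0569] rot [179.983    0.0316  83.053 ] F [-0.22   -0.1897 -1.2137] open 0.123 t 37.5
shift cm [-0.0304  1.9499 -0.0204] turn [0.0003 0.0006 0.0009] rows>= 0.31
```

```bash
python3 -m jog '[[0,0.6,0,0,0,0,0],[0,0.5,0,0,0,0,0]]';  python3 -m jog '[[0,0.5,0,0,0,0,0]]'; python3 -m jog '[[0,0.4,0,0,0,0,0]]'; python3 -m jog '[[0,0.4,0,0,0,0,0]]'; python3 -c "
from h import *
todo(*sta(2,0,.0571))"
```

```text
time_s: 37.75
position: [0.4794, 0.0901, 0.0565]
ee_rot: [-179.9, 0.1, 83.0]
contact_force: [-1.5, 2.1, -1.9]
opening: 0.125
time_s: 37.88
position: [0.4852, 0.0895, 0.0566]
ee_rot: [-179.9, 0.0, 83.0]
contact_force: [-0.4, -0.4, -0.6]
opening: 0.126
time_s: 38.0
position: [0.488, 0.0887, 0.0563]
ee_rot: [-179.8, 0.1, 83.0]
contact_force: [-17.4, 7.3, 10.8]
opening: 0.125
time_s: 38.12
position: [0.4881, 0.0877, 0.0556]
ee_rot: [-179.4, 0.2, 82.9]
contact_force: [-30.4, 18.1, 21.6]
opening: 0.129
pos [0.4881 0.0877 0.0556] rot [-179.3902    0.1998   82.9158] F [-30.3841  18.0836  21.6048] open 0.129 t 38.12
shift cm [ 0.1273  0.022  -0.1543] turn [-0.0106  0.0035 -0.0015] rows>= 0.06
```

```bash
python3 -m jog '[[0,0.3,0,0,0,0,0],[0,0,0,0,0,0,0],[0,0,0,0,0,0,30],[0,0,0,0,0,0,30],[0,0,0,0,0,0,30],[0,0,-2,0.01,0,0,35],[0,0,-4,0,0,0,35],[0,0,-5,0,0,0,50],[-4,-1,-1,0,0,0,50]]'
python3 -m jog '[[-5.8,0,0,0,0,0,50],[-5.8,0,0,0,0,0,50],[-5.8,0,0,0,0,0,50],[-5.8,-0.5,0,0,0,0,50],[-5.8,-0.5,0,0,0,0,50],[-5.8,-1,0,0,0,0,50],[-5.8,-1,0,0,0,0,50],[0,0,0,0,0,-0.18,50],[0,0,0,0,0,-0.18,50],[0,0,0,0,0,-0.08,50],[0,0,0,0,0,0,50]]'
python3 seat.py q3 3 2
python3 - <<'E'
from h import *
todo(*tab("D",.11))
crop("side","s18",220,180,140,110,5.5);crop("top","t18",290,120,120,110,5)
E
```

```text
time_s: 39.25
position: [0.4778, 0.0495, 0.1792]
ee_rot: [-178.5, 0.3, 83.0]
contact_force: [-0.6, -0.9, -0.8]
opening: 0.498
time_s: 40.62
position: [0.3946, -0.3677, 0.1838]
ee_rot: [-178.8, -0.2, 108.7]
contact_force: [-0.4, 0.2, 0.4]
opening: 0.504
pos [ 0.3947 -0.3675  0.1839] rot [-178.7833   -0.2077  108.6052] F [ 0.3691  0.3137 -0.5449] open 0.497 t 40.73
shift cm [-4.8263 -1.1897  7.3945] turn [-0.0212 -0.0036  0.0019] rows>= 1.18
```

View pics/q3_top.png

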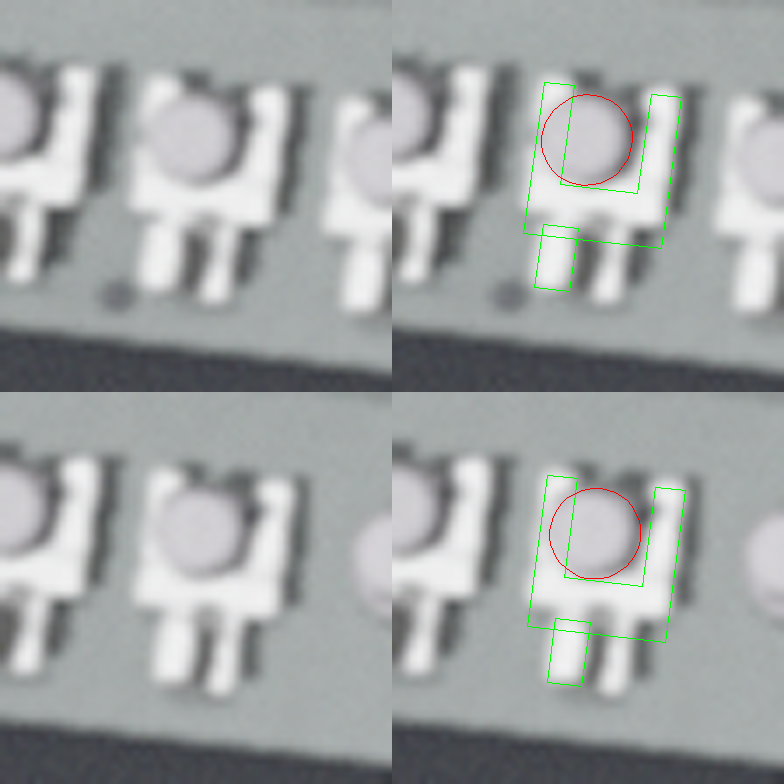

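View pics/q3_side.png

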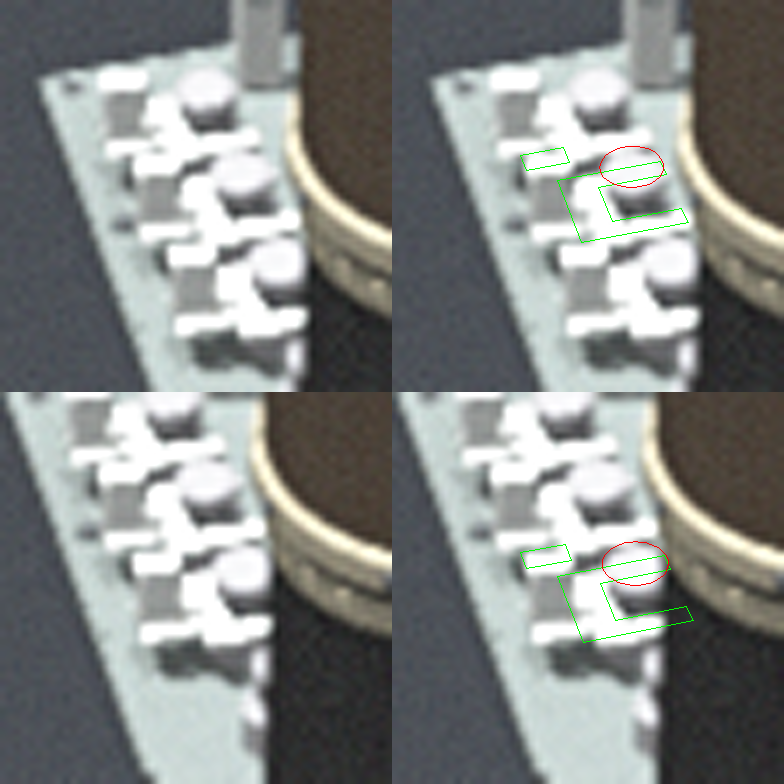

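View pics/s18.png

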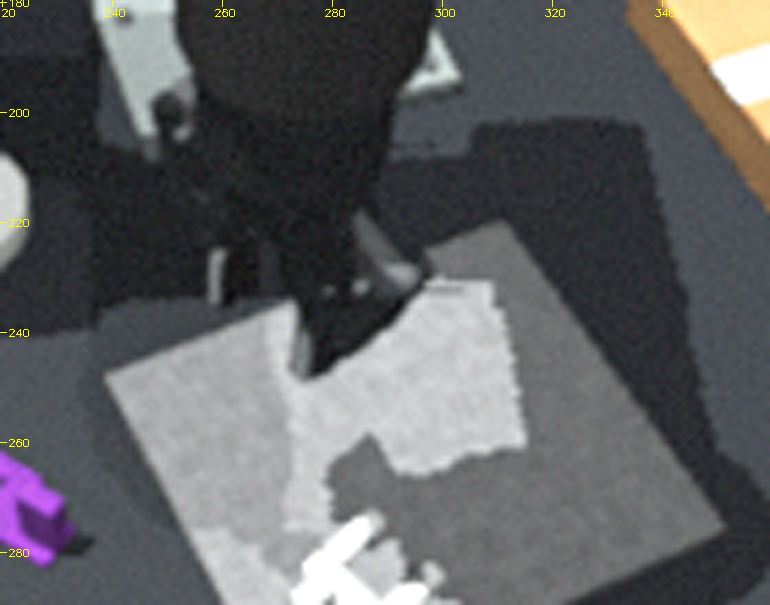

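View pics/t18.png

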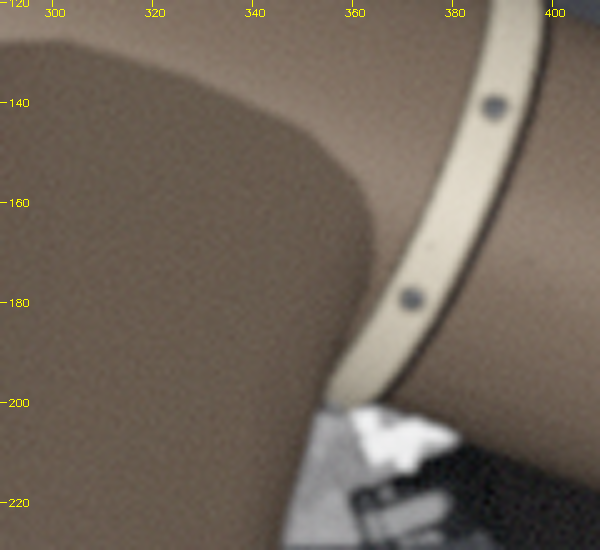

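```bash
python3 -m jog '[[-2.4,-0.6,2,-0.02,0,0,50],[-2.4,-0.6,4,0,0,0,50],[0,0,1.5,0,0,0,50],[0,0,0,0,0,0,50]]'
python3 - <<'E'
from h import *
todo(*tab("D",.016))
crop("side","s19",220,220,140,100,5.5)
E
```

```text
time_s: 41.32
position: [0.4001, -0.4177, 0.1086]
ee_rot: [179.9, -0.0, 108.6]
contact_force: [0.1, 0.3, -0.5]
opening: 0.496
pos [ 0.4001 -0.4177  0.1086] rot [179.9052  -0.0471 108.5557] F [ 0.062   0.2558 -0.5167] open 0.496 t 41.33
shift cm [ 0.1213 -0.2706  9.2594] turn [ 0.0017 -0.0008  0.001 ] rows>= 1.48
```

View pics/s19.png

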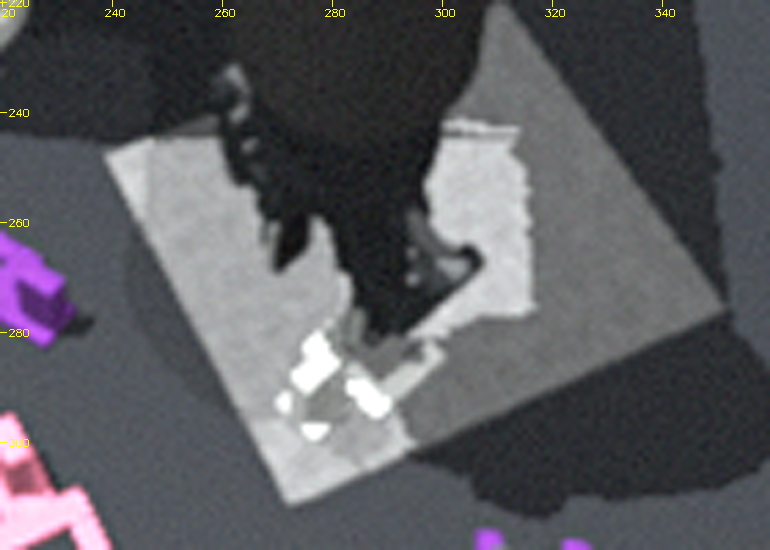

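```bash
python3 -m jog '[[0.1,-0.3,4,0,0,0,50],[0,-0.2,3.5,0,0,0,50],[0,-0.2,1.0,0,0,0,50],[0,0,0,0,0,0,50]]'
python3 - <<'E'
from h import *
todo(*tab("D",.016))
E
```

```text
time_s: 41.88
position: [0.3986, -0.4199, 0.0294]
ee_rot: [179.5, 0.5, 108.8]
contact_force: [0.0, 0.2, 0.6]
opening: 0.501
pos [ 0.3986 -0.4199  0.0294] rot [179.4852   0.5018 108.7611] F [0.028  0.2172 0.5935] open 0.501 t 41.88
shift cm [ 0.3036 -0.0493  1.3369] turn [0.009  0.0087 0.0046] rows>= 0.21
```

```bash
python3 -m jog '[[0.3,-0.1,1.2,0.009,0.009,0.005,50],[0,0,0,0,0,0,50]]'
python3 - <<'E'
from h import *
todo(*tab("D",.016))
crop("side","s20",230,230,110,80,7)
E
```

```text
time_s: 42.12
position: [0.3984, -0.418, 0.0193]
ee_rot: [179.9, 0.1, 108.5]
contact_force: [-0.1, 0.2, 0.4]
opening: 0.499
pos [ 0.3984 -0.418   0.0193] rot [179.8856   0.1291 108.4909] F [-0.0675  0.2342  0.4024] open 0.499 t 42.12
shift cm [ 0.1016 -0.0815  0.3315] turn [ 0.002   0.0023 -0.0002] rows>= 0.05
```

View pics/s20.png

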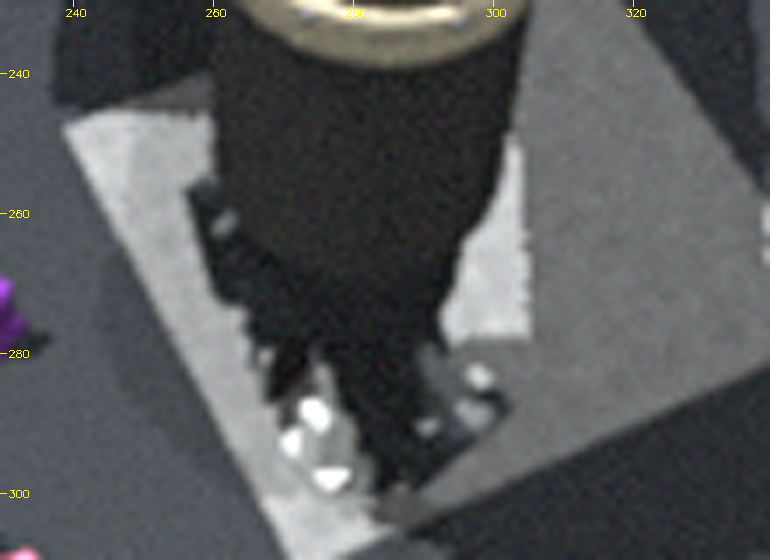

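```bash
python3 -m jog '[[0.1,-0.1,0.25,0,0,0,50],[0,0,0,0,0,0,0],[0,0,0,0,0,0,0],[0,0,0,0,0,0,0],[0,0,0,0,0,0,0]]'
python3 - <<'E'
from h import *
todo(*tab("D",.016))
E
```

```text
time_s: 42.8
position: [0.398, -0.418, 0.0185]
ee_rot: [179.8, 0.3, 108.5]
contact_force: [-0.9, 0.0, -1.1]
opening: 0.131
pos [ 0.398  -0.418   0.0185] rot [179.7792   0.2643 108.5134] F [-0.8777  0.0475 -1.1455] open 0.131 t 42.8
shift cm [ 0.0973 -0.0461  0.2469] turn [0.0039 0.0046 0.0002] rows>= 0.04
```

```bash
python3 -m jog '[[0,0,-3,0,0,0,0],[0,0,-4.5,0,0,0,0],[0,0,-5,0,0,0,0],[0,0,-3,0,0,0,0],[0,0,0,0,0,0.18,0],[0,0,0,0,0,0.18,0],[0,0,0,0,0,0.085,0],[0,0,0,0,0,0,0],[0,0,0,0,0,0,0]]'
python3 - <<'E'
from h import *
todo(*sta(1,.06,.17))
E
```

```text
time_s: 43.92
position: [0.3952, -0.4164, 0.1764]
ee_rot: [179.9, -0.0, 82.3]
contact_force: [0.2, 0.1, -1.3]
opening: 0.131
pos [ 0.3952 -0.4164  0.1764] rot [179.9413  -0.0123  82.3112] F [ 0.1933  0.0769 -1.2704] open 0.131 t 43.92
shift cm [44.2547 -3.4322  0.6487] turn [ 0.001  -0.0002 -0.012 ] rows>= 7.08
```

```bash
python3 -m jog '[[5.5,0.3,0,0,0,-0.012,0],[5.5,0.3,0,0,0,0,0],[5.5,0.2,0,0,0,0,0],[5.5,-0.2,0,0,0,0,0],[5.5,-0.6,0,0,0,0,0],[5.5,-0.6,0,0,0,0,0],[5.5,-0.8,0,0,0,0,0],[5,-0.8,0,0,0,0,0],[0,0,0,0,0,0,0],[0,0,0,0,0,0,0]]'
python3 - <<'E'
from h import *
todo(*sta(1,.05,.0575))
E
```

```text
time_s: 45.18
position: [0.4259, 0.0307, 0.176]
ee_rot: [179.9, -0.1, 84.0]
contact_force: [-0.5, 0.1, -2.2]
opening: 0.124
pos [0.4259 0.0307 0.176 ] rot [179.8519  -0.086   83.9512] F [-0.5073  0.0775 -2.1716] open 0.124 t 45.17
shift cm [-0.4801  0.4655 11.8533] turn [ 0.0026 -0.0015  0.0166] rows>= 1.9
```

```bash
python3 -m jog '[[-0.4,0.3,4.5,0.003,0,0.017,0],[0,0.1,5,0,0,0,0],[0,0.1,2.0,0,0,0,0],[0,0,0,0,0,0,0],[0,0,0,0,0,0,0]]'
python3 - <<'E'
from h import *
todo(*sta(1,.035,.0575))
E
```

```text
time_s: 45.8
position: [0.4326, 0.0221, 0.0597]
ee_rot: [179.9, -0.2, 82.7]
contact_force: [-0.5, -0.6, -1.3]
opening: 0.129
pos [0.4326 0.0221 0.0597] rot [179.8527  -0.157   82.7307] F [-0.5447 -0.5893 -1.2939] open 0.129 t 45.8
shift cm [0.3219 1.2286 0.2221] turn [ 0.0026 -0.0027 -0.0047] rows>= 0.2
```

```bash
python3 -m jog '[[0.3,0.6,0.2,0.003,0,-0.005,0],[0,0.4,0,0,0,0,0],[0,0,0,0,0,0,0],[0,0,0,0,0,0,0]]'
python3 chk.py 1 g1 .0155
```

```text
time_s: 46.3
position: [0.4456, 0.0244, 0.0602]
ee_rot: [179.8, -0.3, 83.0]
contact_force: [-0.2, -0.0, -0.8]
opening: 0.129
pos [0.4456 0.0244 0.0602] rot [179.7732  -0.3252  83.04  ] F [-0.1855 -0.0122 -0.7916] open 0.129 t 46.3
shift cm [-0.0824  3.4639  0.2753] turn [ 0.004  -0.0057  0.0007] rows>= 0.55

clip origin fix mm -34.64975683786438 0.8154839701742134 zu 44.72086705247696
```

View pics/g1_top.png

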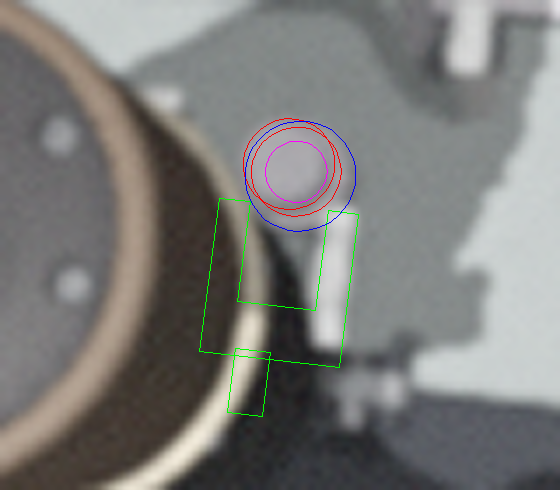

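View pics/g1_side.png

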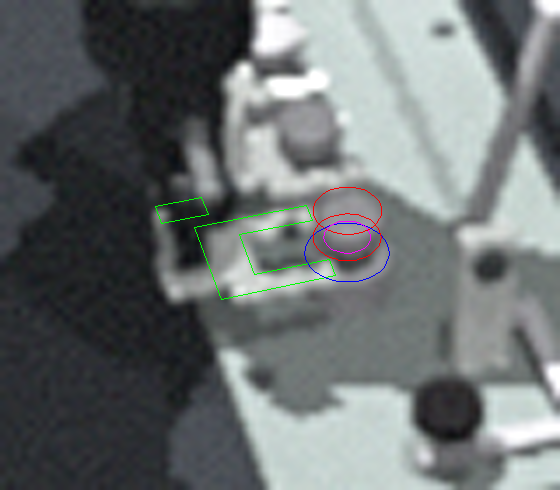

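```bash
python3 -m jog '[[-0.08,0,0.28,0.004,-0.006,0,0],[0,0,0,0,0,0,0]]'; python3 -m jog '[[0,0.7,0,0,0,0,0],[0,0.6,0,0,0,0,0],[0,0,0,0,0,0,0]]'; python3 -c "
from h import *
todo(*sta(1,0,.0575))"
```

```text
time_s: 46.65
position: [0.4453, 0.0236, 0.0572]
ee_rot: [-180.0, 0.0, 83.1]
contact_force: [-0.7, 0.9, -0.6]
opening: 0.123
time_s: 47.02
position: [0.4594, 0.0221, 0.0571]
ee_rot: [-180.0, 0.1, 83.1]
contact_force: [-0.2, 0.4, -1.5]
opening: 0.126
pos [0.4594 0.0221 0.0571] rot [-179.979     0.0542   83.0775] F [-0.2114  0.448  -1.4575] open 0.126 t 47.02
shift cm [-0.012   2.074  -0.0399] turn [-0.0004  0.0009  0.0014] rows>= 0.33
```

```bash
python3 -m jog '[[0,0.6,0,0,0,0,0],[0,0.5,0,0,0,0,0]]';  python3 -m jog '[[0,0.5,0,0,0,0,0]]'; python3 -m jog '[[0,0.4,0,0,0,0,0]]'; python3 -m jog '[[0,0.4,0,0,0,0,0]]'; python3 -c "
from h import *
todo(*sta(1,0,.0575))"
```

```text
time_s: 47.28
position: [0.4694, 0.0204, 0.0566]
ee_rot: [-179.8, 0.1, 83.1]
contact_force: [-3.6, 2.1, -1.8]
opening: 0.127
time_s: 47.4
position: [0.4747, 0.0199, 0.0565]
ee_rot: [-179.8, 0.1, 83.1]
contact_force: [-0.9, 1.6, -0.8]
opening: 0.131
time_s: 47.52
position: [0.4796, 0.0195, 0.0567]
ee_rot: [-179.9, 0.1, 83.1]
contact_force: [-1.2, 0.6, -2.0]
opening: 0.127
time_s: 47.65
position: [0.4817, 0.0186, 0.0562]
ee_rot: [-179.7, 0.1, 83.0]
contact_force: [-16.3, 8.6, 8.7]
opening: 0.126
pos [0.4817 0.0186 0.0562] rot [-179.6693    0.1335   83.0234] F [-16.2557   8.6373   8.7228] open 0.126 t 47.65
shift cm [ 0.065  -0.1868 -0.1246] turn [-0.0058  0.0023  0.0004] rows>= 0.03
```

```bash
python3 -m jog '[[0,0.4,0,0,0,0,0]]';python3 -m jog '[[0,0.3,0,0,0,0,0],[0,0,0,0,0,0,0],[0,0,0,0,0,0,30],[0,0,0,0,0,0,30],[0,0,0,0,0,0,30],[0,0,-2,0.01,0,0,35],[0,0,-4,0,0,0,35],[0,0,-5,0,0,0,35],[0,-2,-2,0,0,0,0]]'
python3 -m jog '[[-5.8,0,0,0,0,0,0],[-5.8,0,0,0,0,0,0],[-5.8,0,0,0,0,0,0],[-5.8,0,0,0,0,0,0],[-3,0,0,0,0,0,0],[0,0,0,0,0,0,0]]'
python3 seat.py q4 2 1
python3 - <<'E'
from h import *
P=fx(FP,[(.010,-.225,.10)])[0]; todo(P,83)
crop("top","t21",60,100,340,140,2.3); crop("side","s21",190,50,150,160,3.7)
E
```

```text
time_s: 47.78
position: [0.4816, 0.018, 0.0558]
ee_rot: [-179.3, 0.2, 82.9]
contact_force: [-29.4, 18.4, 27.4]
opening: 0.129
time_s: 48.9
position: [0.4662, 0.0199, 0.1892]
ee_rot: [-178.3, 0.3, 82.9]
contact_force: [-0.0, 0.8, -0.3]
opening: 0.151
time_s: 49.65
position: [0.4352, -0.2469, 0.1937]
ee_rot: [-178.7, 0.3, 83.2]
contact_force: [0.1, -0.4, 0.0]
opening: -0.002
pos [ 0.4355 -0.2453  0.1938] rot [-178.7224    0.247    83.2729] F [ 0.2455  0.3121 -0.0742] open -0.001 t 49.75
shift cm [14.8248  6.8622  9.1646] turn [-0.0223  0.0044  0.0047] rows>= 2.37
```

View pics/q4_top.png

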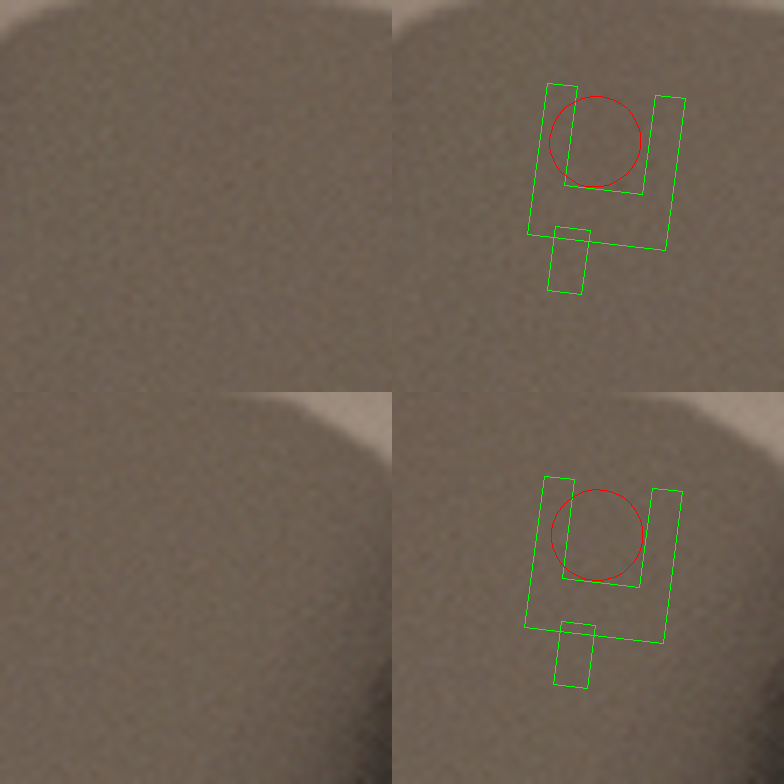

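View pics/q4_side.png

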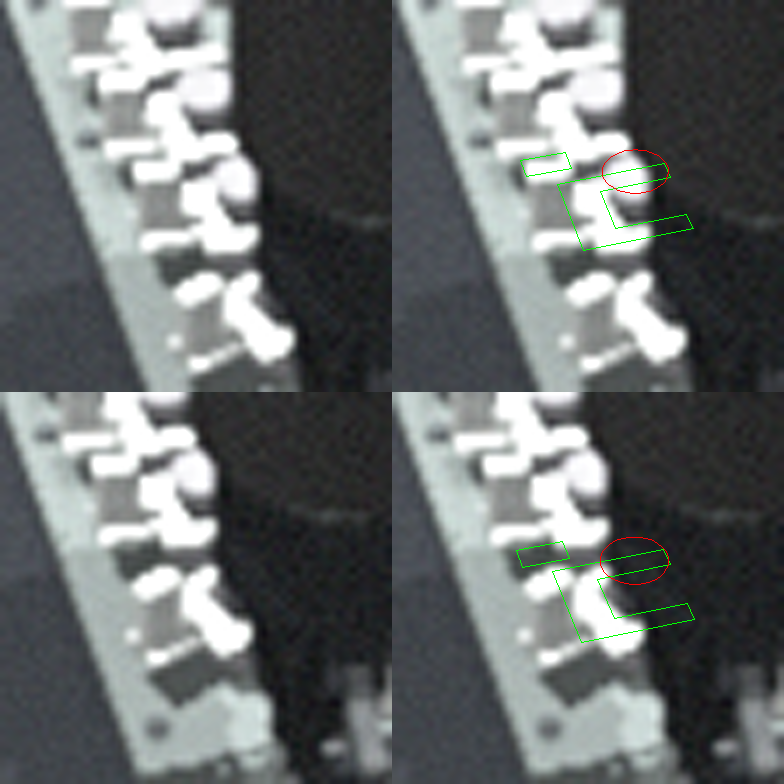

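View pics/s21.png

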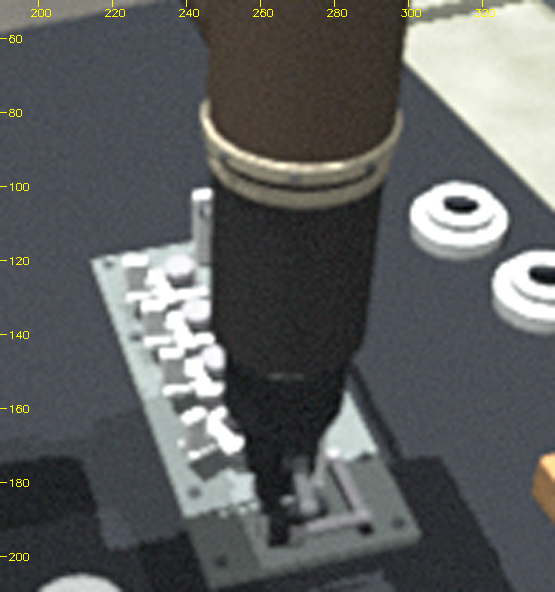

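View pics/t21.png

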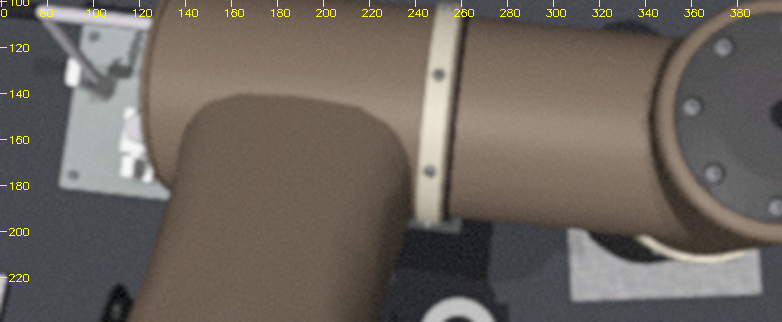

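```bash
python3 -m jog '[[-5.5,2,0,-0.02,0,0,30],[-5.5,2,0,0,0,0,30],[-5.5,2,0,0,0,0,30],[0,0,0,0,0,0,30],[0,0,0,0,0,0,30]]'
python3 seat.py q5 2 1
```

```text
time_s: 50.48
position: [0.4823, -0.4141, 0.1948]
ee_rot: [179.9, 0.2, 84.1]
contact_force: [0.3, -0.2, 0.7]
opening: 0.297
```

View pics/q5_top.png

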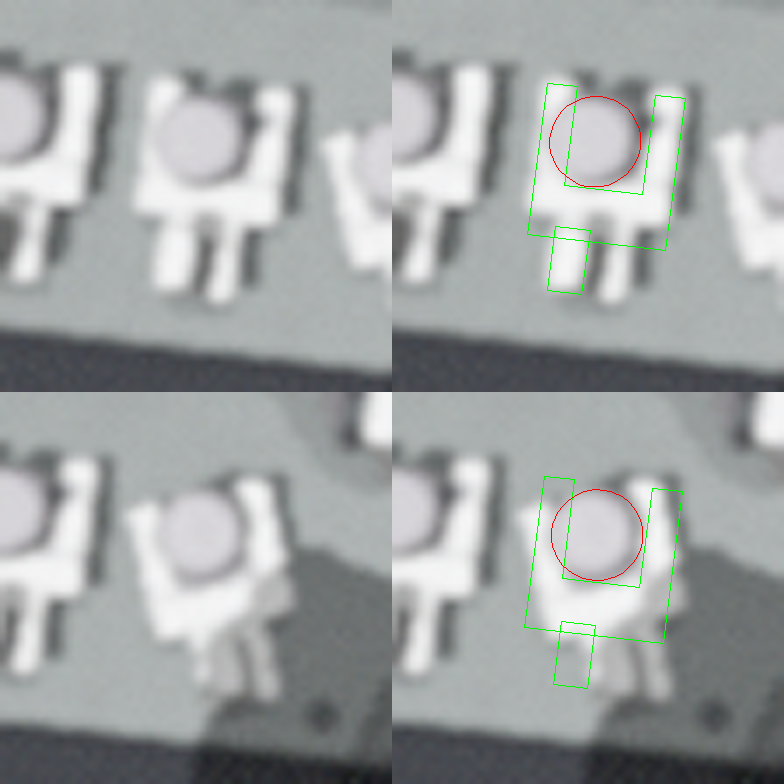

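View pics/q5_side.png

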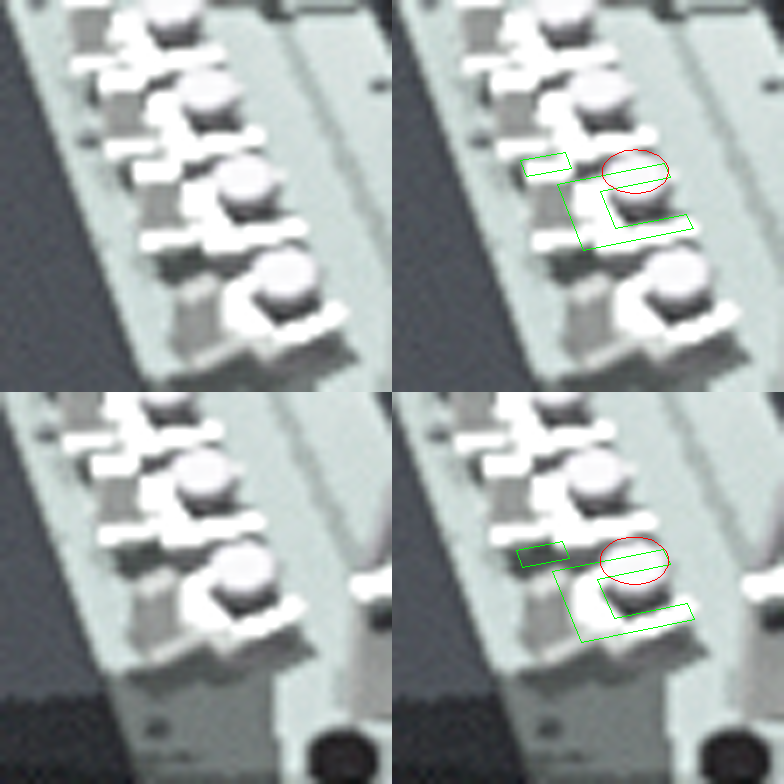

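```bash
python3 - <<'E'
from h import *
S=7
def un(n,k,pt):
    ctr=proj(n,fx(FP,[(-.02,ST[k],.05)]))[0].astype(int)-[28,28]; return np.array(pt)/S+ctr-.5
t1=[un("top",1,(x,y-392)) for x,y in [(143,512),(253,484),(222,655)]]
t2=[un("top",2,p) for p in [(165,84),(275,92),(176,257)]]
Lm=np.array([(22,19.5,6),(22,-19.5,6),(-44,0,42)])/1000
def tofix(P):
    d=np.asarray(P[:2])-FP[:2]; c,s=np.cos(FP[2]),np.sin(FP[2]); return 1000*np.array([c*d[0]+s*d[1],-s*d[0]+c*d[1]])
for k,t in ((1,t1),(2,t2)):
    f=lambda p:(proj("top",fx(p,Lm+[0,0,.041]))-t).ravel()
    r=least_squares(f,[.53,.05,0],x_scale=.1); print(k,tofix(r.x)-[0,1000*ST[k]],np.degrees(r.x[2]-FP[2]),r.fun)
    # collar centre
print(tofix(atz("top",[un("top",1,(200,535-392))],.067)[0]),tofix(atz("top",[un("top",2,(200,140))],.067)[0]))
im=manip.get_image("top")[:,:,::-1]; crop("top","t22",185,130,80,75,8,im); crop("side","s22",220,140,80,70,8)
E
```

```text
1 [-3.7238  0.3902] 20.18561003303047 [ 0.1241 -0.6955 -0.4388 -0.3361  0.2999  0.9818]
2 [0.6918 0.8605] 1.443285674219242 [ 0.1219 -0.16   -0.1862  0.0578  0.0617  0.0976]
[  -0.309  -103.3569] [  0.2552 -33.9723]
```

View pics/t22.png

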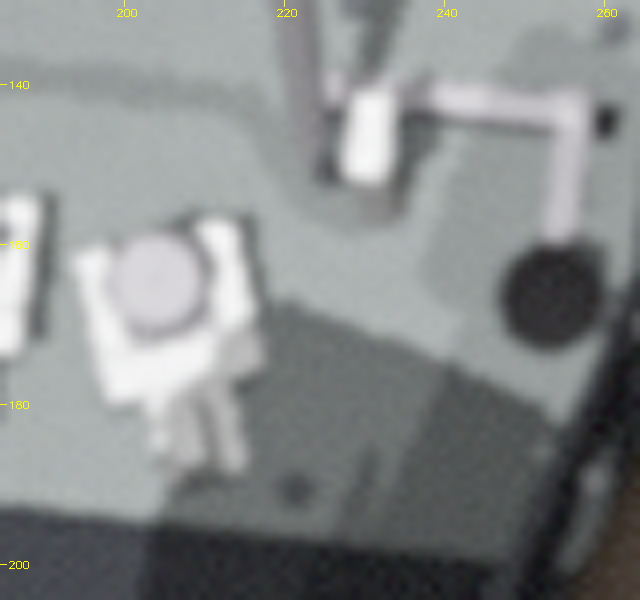

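View pics/s22.png

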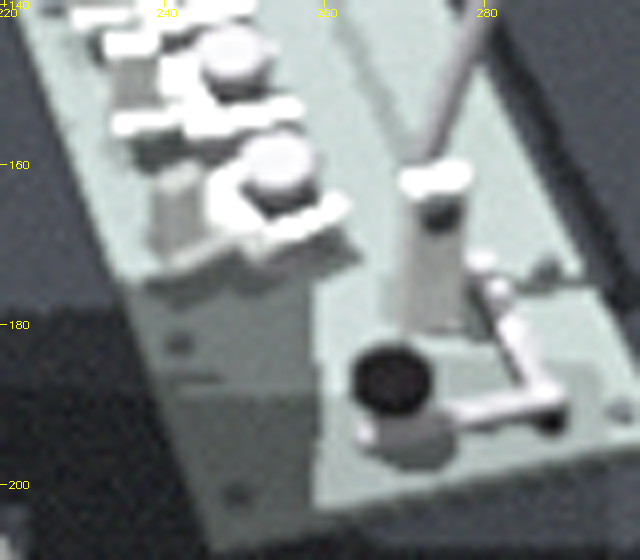

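```bash
cat >> h.py <<'E'
def tofix(P):
    d=np.asarray(P)[:2]-FP[:2]; c,s=np.cos(FP[2]),np.sin(FP[2]); return 1000*np.array([c*d[0]+s*d[1],-s*d[0]+c*d[1]])
E
python3 - <<'E'
from h import *
X,e=tri(np.array([241.4,161.75]),np.array([206.75,183.5])); print(X,e,tofix(X))
print(tofix(atz("top",[(206.75,183.5)],.083)[0]))
P=fx(FP,[(-.045,-.1185,.14)])[0]; todo(P,104.5)
E
```

```text
[0.4768 0.0078 0.0753] 0.040209430416458414 [ -45.7146 -116.8981]
[ -46.2976 -118.1081]
pos [ 0.4823 -0.4137  0.1956] rot [179.8882   0.2694  84.1267] F [-0.2656  0.8194 -0.2388] open 0.301 t 50.67
shift cm [41.7377 -4.805   5.3529] turn [ 0.0011  0.005  -0.3556] rows>= 6.68
```

```bash
python3 -m jog '[[5.3,-0.6,0,0,0,0,40],[5.3,-0.6,0,0,0,0,40],[5.3,-0.6,0,0,0,0,40],[5.3,-0.6,0,0,0,0,40],[5.3,-0.6,0,0,0,0,40],[5.2,-0.6,0,0,0,0,40],[5.0,-0.6,0,0,0,0,40],[4.5,-0.5,0,0,0,0,40],[0,0,0,0,0,-0.178,40],[0,0,0,0,0,-0.178,40],[0,0,0,0,0,0,40]]'
python3 - <<'E'
from h import *
P=fx(FP,[(-.046,-.1178,.14)])[0]; todo(P,104.5)
E
```

```text
time_s: 52.05
position: [0.4737, 0.0211, 0.1992]
ee_rot: [179.2, 0.3, 105.8]
contact_force: [-0.6, 0.7, 0.4]
opening: 0.396
pos [0.4737 0.0211 0.1992] rot [179.1731   0.3206 105.7573] F [-0.6465  0.6899  0.3952] open 0.396 t 52.05
shift cm [-1.3993 -0.2085  5.9267] turn [0.0145 0.0054 0.022 ] rows>= 0.95
```

```bash
python3 -m jog '[[-1.4,-0.2,2.5,0.014,0.005,0.022,45],[0,0,3,0,0,0,45],[0,0,0,0,0,0,45],[0,0,0,0,0,0,45]]'
python3 - <<'E'
from h import *
P=fx(FP,[(-.046,-.1178,.058)])[0]; todo(P,104.5)
crop("side","s23",200,120,110,80,7)
E
```

```text
time_s: 52.55
position: [0.4764, 0.0075, 0.146]
ee_rot: [179.7, -0.0, 103.7]
contact_force: [-0.6, 0.4, 0.3]
opening: 0.45
pos [0.4764 0.0075 0.146 ] rot [179.7017  -0.0004 103.7224] F [-0.5806  0.4424  0.3272] open 0.45 t 52.55
shift cm [-0.0459 -0.0612  8.796 ] turn [ 0.0052  0.     -0.0136] rows>= 1.41
```

View pics/s23.png

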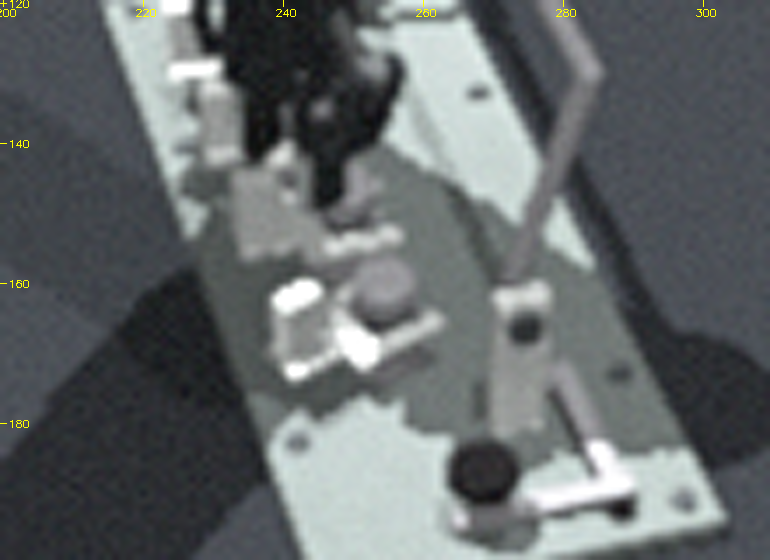

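```bash
python3 -m jog '[[0,-0.2,3.5,0.005,0,-0.014,45],[0,-0.2,3,0,0,0,45],[0,-0.1,1,0,0,0,45],[0,0,0,0,0,0,45]]'
python3 - <<'E'
from h import *
P=fx(FP,[(-.046,-.1178,.058)])[0]; todo(P,104.5)
crop("side","s24",200,120,110,80,7)
E
```

```text
time_s: 53.1
position: [0.4755, 0.008, 0.0744]
ee_rot: [179.5, -0.0, 104.5]
contact_force: [0.3, 0.2, 0.3]
opening: 0.448
pos [0.4755 0.008  0.0744] rot [179.4505  -0.0432 104.4698] F [0.279  0.2015 0.2926] open 0.448 t 53.1
shift cm [-0.1209  0.0461  1.6385] turn [ 0.0096 -0.0008 -0.0005] rows>= 0.26
```

View pics/s24.png

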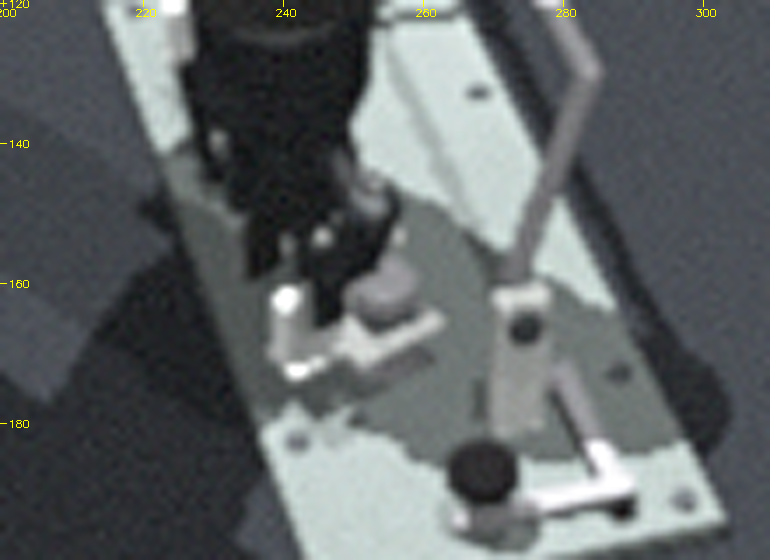

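```bash
python3 -m jog '[[-0.1,0,1.4,0.009,0,0,45],[0,0,0,0,0,0,45],[0,0,0,0,0,0,45]]'
python3 - <<'E'
from h import *
P=fx(FP,[(-.046,-.1178,.058)])[0]; todo(P,104.5)
E
python3 -m jog '[[0,0,0,0,0,0,0],[0,0,0,0,0,0,0],[0,0,0,0,0,0,0],[0,0,0,0,0,0,0]]'
python3 - <<'E'
from h import *
P=fx(FP,[(-.046,-.1178,.058)])[0]; todo(P,104.5)
print(tofix(manip.observe()["position"]))
crop("side","s25",200,120,110,80,7)
E
```

```text
time_s: 53.52
position: [0.4779, 0.0078, 0.0619]
ee_rot: [179.7, -0.1, 104.5]
contact_force: [1.1, -1.0, 0.1]
opening: 0.448
pos [0.4779 0.0078 0.0619] rot [179.738   -0.0692 104.4893] F [ 1.0939 -0.956   0.0625] open 0.448 t 53.52
shift cm [-0.0401 -0.1699  0.3905] turn [ 0.0046 -0.0012 -0.0002] rows>= 0.06
time_s: 54.02
position: [0.4785, 0.0071, 0.0626]
ee_rot: [179.7, -0.0, 104.5]
contact_force: [2.4, -3.2, -0.1]
opening: 0.123
pos [0.4785 0.0071 0.0626] rot [179.6844  -0.0146 104.4692] F [ 2.3505 -3.1877 -0.1254] open 0.123 t 54.02
shift cm [ 0.0451 -0.2068  0.4552] turn [ 0.0055 -0.0003 -0.0005] rows>= 0.07
[ -43.9335 -117.473 ]
```

View pics/s25.png

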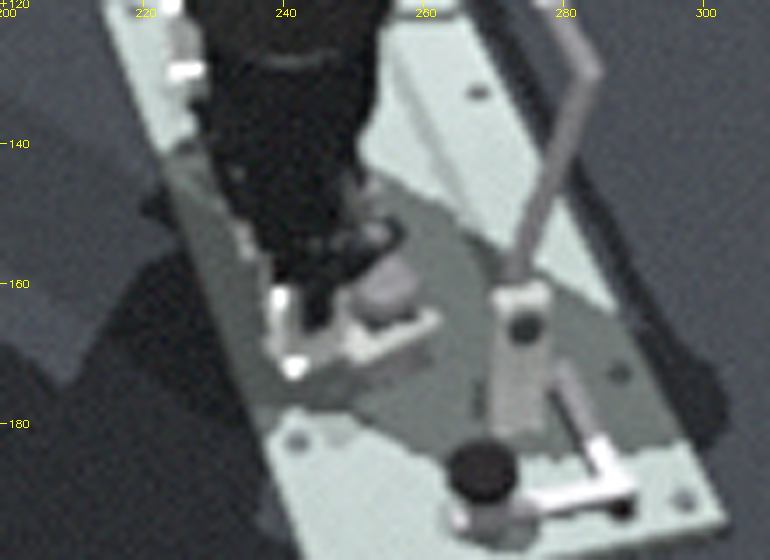

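```bash
python3 -m jog '[[0.38,0.16,0,0.005,0,0.125,0],[0.4,0.1,0,0,0,0.125,0],[0.42,0.05,0,0,0,0.125,0],[0,0,0,0,0,0,0]]'
python3 - <<'E'
from h import *
todo(*sta(1,0,.0625))
print(tofix(manip.observe()["position"]))
E
```

```text
time_s: 54.58
position: [0.4799, 0.0207, 0.0627]
ee_rot: [180.0, -0.1, 82.4]
contact_force: [0.7, 0.1, -0.3]
opening: 0.121
pos [0.4799 0.0207 0.0627] rot [179.9962  -0.1283  82.4206] F [ 0.7115  0.1198 -0.2508] open 0.121 t 54.58
shift cm [-0.129   0.017   0.0232] turn [ 0.0001 -0.0022 -0.0101] rows>= 0.06
[ -44.1567 -103.7085]
```

Aligned again; pushing home.

```bash
python3 -m jog '[[-0.1,0.3,0,0,0,-0.01,0]]'; python3 -m jog '[[0,0.3,0,0,0,0,0]]'; python3 -m jog '[[0,0.4,0,0,0,0,0]]';python3 -m jog '[[0,0.4,0,0,0,0,0]]'
python3 - <<'E'
from h import *
todo(*sta(1,0,.0625))
print(tofix(manip.observe()["position"]))
E
```

```text
time_s: 54.7
position: [0.4822, 0.0193, 0.0627]
ee_rot: [-180.0, -0.1, 83.2]
contact_force: [-2.6, 0.6, 3.0]
opening: 0.121
time_s: 54.82
position: [0.4843, 0.0187, 0.0626]
ee_rot: [-179.8, -0.1, 83.3]
contact_force: [-14.0, 6.7, 15.9]
opening: 0.123
time_s: 54.95
position: [0.4847, 0.0181, 0.0626]
ee_rot: [-179.5, -0.0, 83.3]
contact_force: [-9.3, 8.5, 14.4]
opening: 0.121
time_s: 55.08
position: [0.4849, 0.0175, 0.0627]
ee_rot: [-179.1, 0.0, 83.3]
contact_force: [-23.6, 13.0, 25.7]
opening: 0.125
pos [0.4849 0.0175 0.0627] rot [-179.1134    0.0082   83.3324] F [-23.6097  12.9896  25.7303] open 0.125 t 55.08
shift cm [ 0.1347 -0.5111  0.03  ] turn [-0.0155  0.0002  0.0058] rows>= 0.09
[ -38.8776 -106.3174]
```

```bash
python3 -m jog '[[0,-0.1,0,0.015,0,0,0],[0,0,0,0,0,0,40],[0,0,0,0,0,0,40],[0,0,0,0,0,0,40],[0,0,0,0,0,0,40]]'
python3 - <<'E'
from h import *
crop("side","s26",200,120,110,80,7)
E
python3 -m jog '[[0,0,-2,0,0,0,40],[0,0,-3,0,0,0,40],[0,0,-4,0,0,0,40],[0,0,-4,0,0,0,40],[0,0,0,0,0,0,40]]'
python3 - <<'E'
from h import *
crop("side","s27",200,120,110,80,7)
E
```

```text
time_s: 55.7
position: [0.4852, 0.0176, 0.0633]
ee_rot: [-178.4, -0.0, 83.5]
contact_force: [-0.1, 0.4, 0.0]
opening: 0.397
time_s: 56.38
position: [0.4882, 0.0166, 0.1962]
ee_rot: [-178.2, 0.0, 83.6]
contact_force: [-0.4, -0.6, 0.1]
opening: 0.398
```

View pics/s26.png

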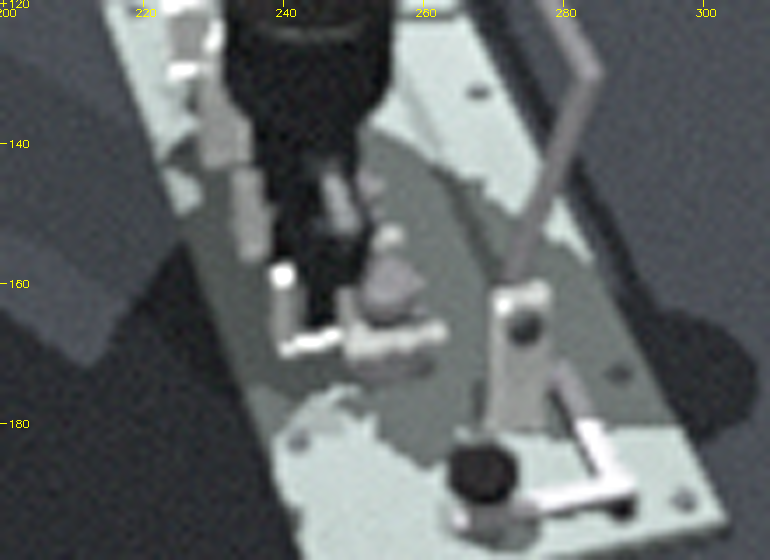

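View pics/s27.png

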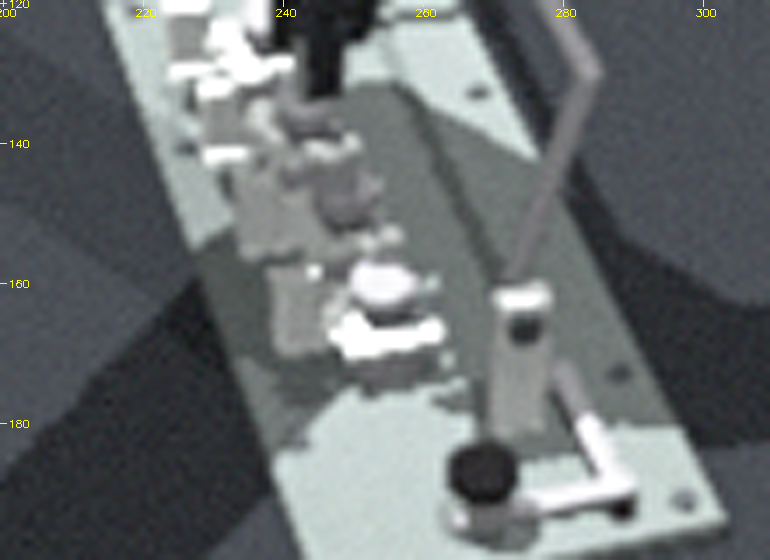

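```bash
python3 - <<'E'
from h import *
s=manip.get_image("side")[:,:,::-1]; t=manip.get_image("top")[:,:,::-1]
crop("side","s28",0,0,512,384,1.5,s,40); crop("top","t28",0,0,512,384,1.5,t,40)
o=manip.observe(); print(o["position"],o["joint_positions"])
for z in (0,.1,.15,.2,.25,.3): print(z,proj("side",o["position"]+[0,0,z]),proj("top",o["position"]+[0,0,z]))
E
```

```text
[0.4858 0.016  0.1925] [  24.3531    5.741   -23.8333   -1.0406  -62.3399 -120.3353]
0 [[242.5353 130.6643]] [[194.9204 173.2525]]
0.1 [[241.9701 102.4272]] [[185.371  165.8223]]
0.15 [[241.6567  86.7707]] [[179.4468 161.2128]]
0.2 [[241.3197  69.9345]] [[172.489  155.7991]]
0.25 [[240.9563  51.7798]] [[164.201  149.3504]]
0.3 [[240.5633  32.1457]] [[154.1611 141.5386]]
```

View pics/s28.png

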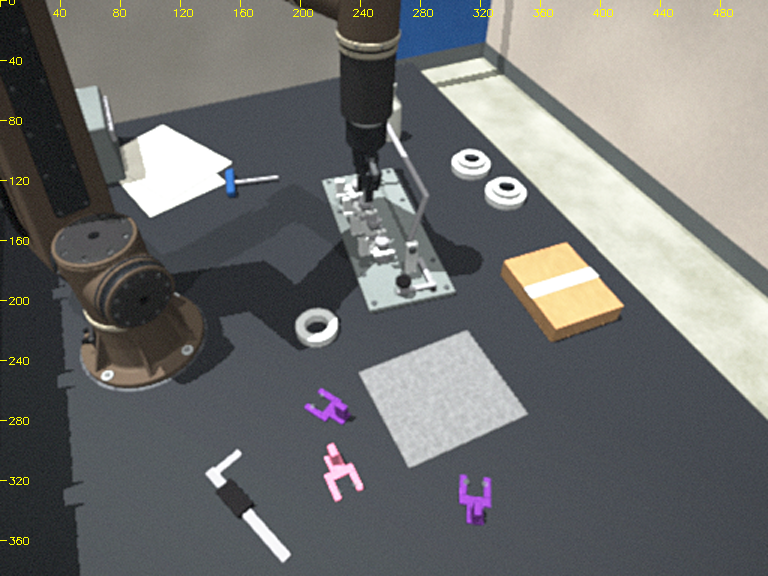

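View pics/t28.png

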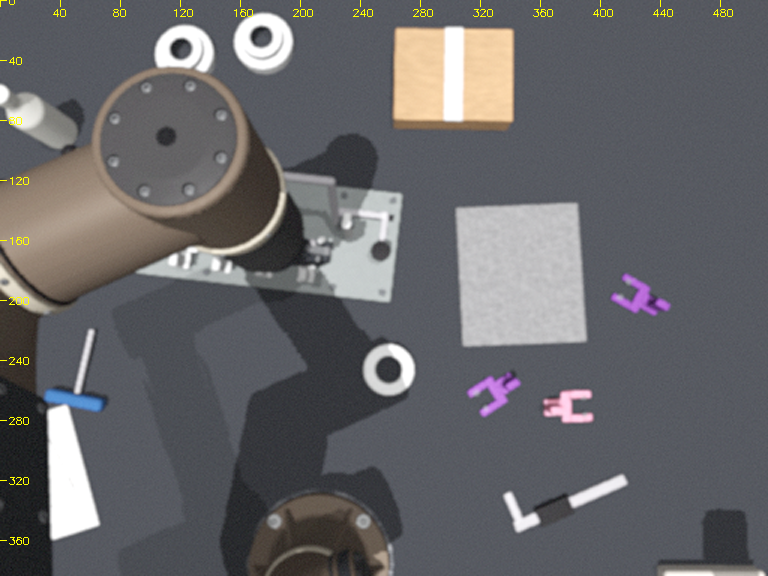

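```bash
python3 -m jog '[[-5.8,1,0,-0.03,0,0,40],[-5.8,2,0,0,0,0,20],[-5,2,0,0,0,0.01,0],[-4,1,0,0,0,0,0],[-4,0,0,0,0,0,0],[0,0,0,0,0,0,0]]'
python3 seat.py q6 2 1
python3 - <<'E'
from h import *
todo(fx(FP,[(.009,-.229,.10)])[0],83)
E
```

```text
time_s: 57.28
position: [0.5145, -0.2416, 0.1833]
ee_rot: [-178.8, 0.3, 83.2]
contact_force: [-1.3, -0.6, -0.4]
opening: -0.002
pos [ 0.515  -0.2397  0.1837] rot [-178.877     0.2358   83.2539] F [-0.484   0.7177  0.2472] open 0.004 t 57.38
shift cm [12.9366 -1.1149  8.3376] turn [-0.0196  0.0042  0.0044] rows>= 2.07
```

View pics/q6_top.png

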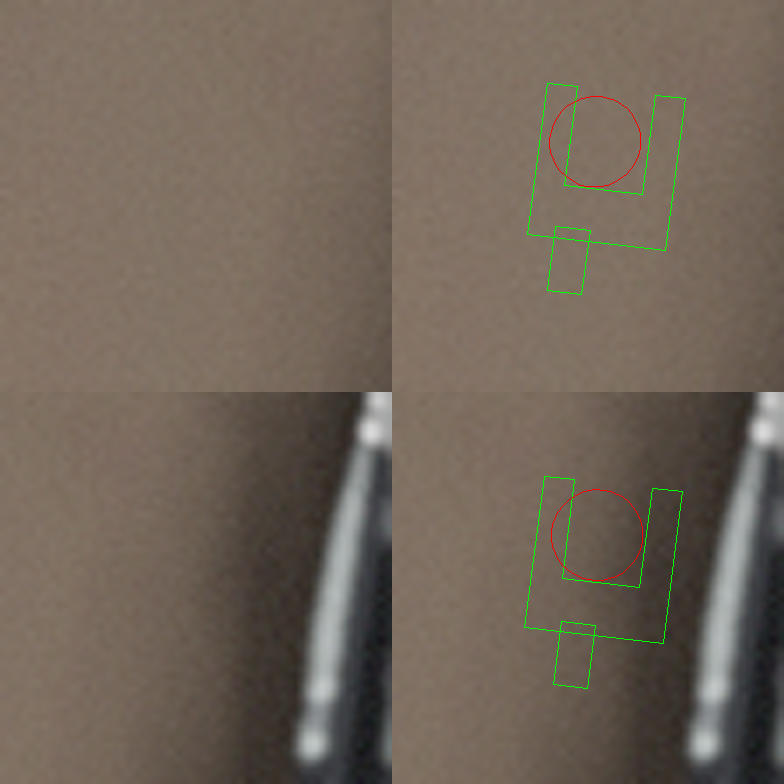

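View pics/q6_side.png

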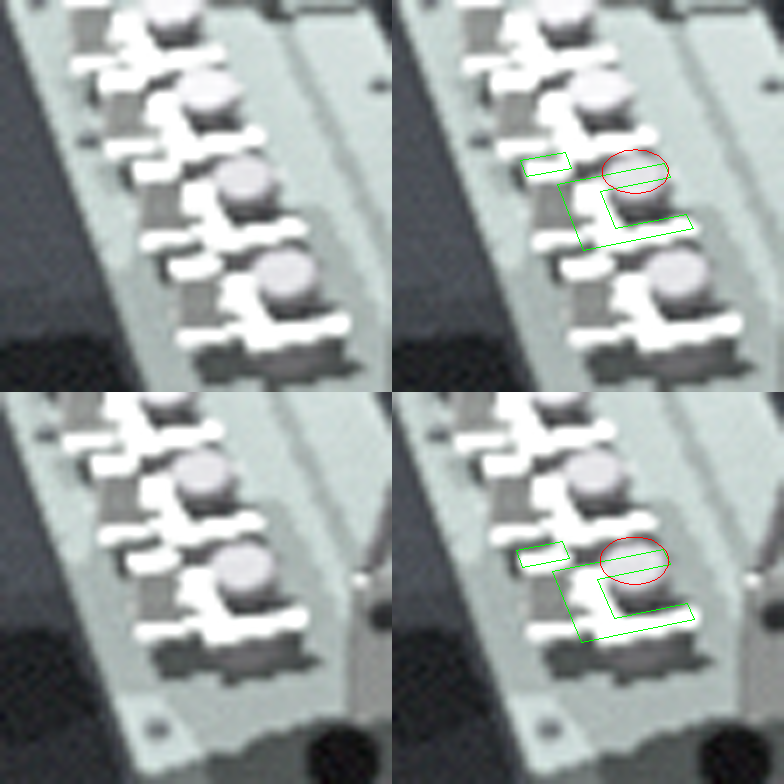

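```bash
python3 -m jog '[[4.4,-0.4,0,-0.02,0,0.004,0],[4.4,-0.4,1.5,0,0,0,0],[4.1,-0.3,3,0,0,0,0],[0,0,3,0,0,0,0],[0,0,0,0,0,0,0],[0,0,0,0,0,0,0]]'
python3 - <<'E'
from h import *
todo(fx(FP,[(.009,-.229,.06)])[0],83)
s=manip.get_image("side")[:,:,::-1]; t=manip.get_image("top")[:,:,::-1]
crop("side","s29",200,90,130,120,5,s); crop("top","t29",60,90,230,120,3.4,t)
E
```

```text
time_s: 58.12
position: [0.5193, -0.102, 0.1059]
ee_rot: [180.0, 0.2, 83.4]
contact_force: [1.0, -0.2, 0.9]
opening: 0.001
pos [ 0.5193 -0.102   0.1059] rot [179.9717   0.2399  83.3759] F [ 1.0211 -0.1839  0.9143] open 0.001 t 58.12
shift cm [-0.8078 -0.0983  4.5937] turn [0.0005 0.0042 0.0066] rows>= 0.73
```

View pics/s29.png

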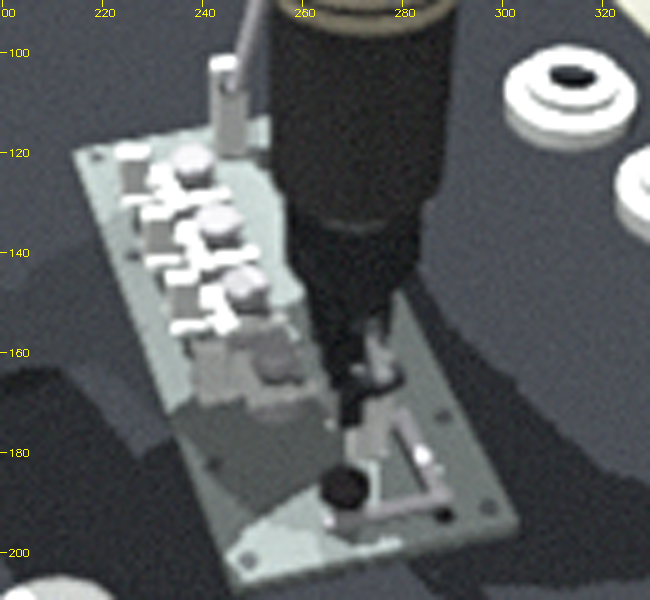

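View pics/t29.png

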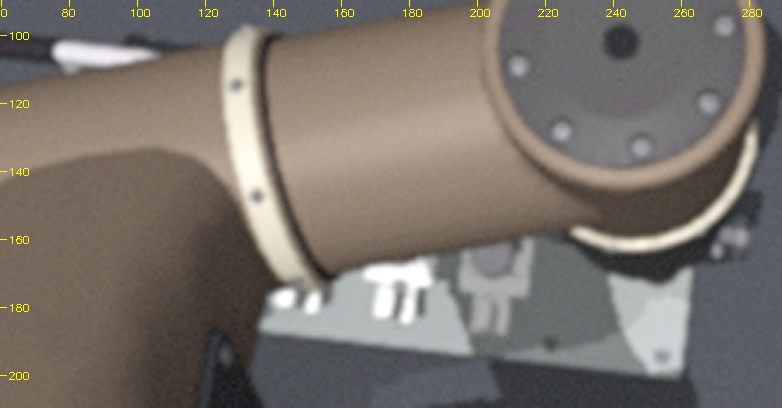

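```bash
python3 -m jog '[[-0.8,-0.2,2,0,0.004,0.006,0],[0,-0.1,1.6,0,0,0,0],[0,0,0,0,0,0,0],[0,0,0,0,0,0,0]]'
python3 - <<'E'
from h import *
todo(fx(FP,[(.009,-.229,.046)])[0],83)
crop("side","s30",200,90,130,120,5)
E
```

```text
time_s: 58.72
position: [0.5184, -0.1115, 0.0738]
ee_rot: [179.5, -0.1, 82.8]
contact_force: [-0.0, -0.3, -0.6]
opening: 0.003
pos [ 0.5184 -0.1115  0.0738] rot [179.5116  -0.0991  82.8467] F [-0.0053 -0.2897 -0.5667] open 0.003 t 58.73
shift cm [ 0.1201 -0.1335  2.7818] turn [ 0.0085 -0.0017 -0.0027] rows>= 0.45
```

View pics/s30.png

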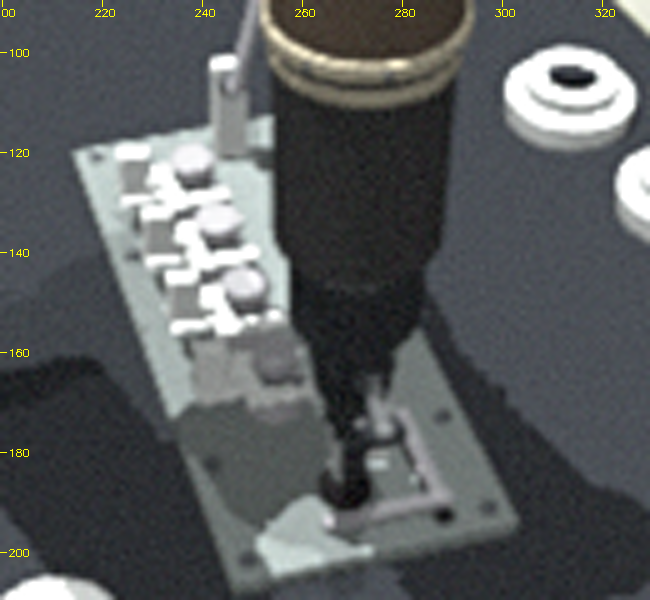

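```bash
python3 -m jog '[[0,-0.1,1.2,0.008,0,0,0],[0,-0.1,0.6,0,0,0,0]]'; python3 -m jog '[[0,0,0.5,0,0,0,0]]';python3 -m jog '[[0,0,0.5,0,0,0,0]]'; python3 - <<'E'
from h import *
todo(fx(FP,[(.009,-.229,.046)])[0],83)
crop("side","s31",200,90,130,120,5)
E
```

```text
time_s: 59.02
position: [0.5174, -0.1111, 0.0563]
ee_rot: [179.8, -0.1, 82.8]
contact_force: [-0.1, 0.2, 1.9]
opening: -0.001
time_s: 59.15
position: [0.5173, -0.111, 0.0508]
ee_rot: [179.9, -0.1, 82.9]
contact_force: [0.5, -0.5, 2.1]
opening: 0.0
time_s: 59.28
position: [0.5173, -0.1111, 0.0455]
ee_rot: [179.9, -0.1, 82.9]
contact_force: [-3.7, -0.4, 19.2]
opening: 0.001
pos [ 0.5173 -0.1111  0.0455] rot [179.8663  -0.12    82.8728] F [-3.6543 -0.3565 19.1555] open 0.001 t 59.27
shift cm [ 0.1    -0.0031 -0.0468] turn [ 0.0023 -0.0021 -0.0022] rows>= 0.02
```

View pics/s31.png

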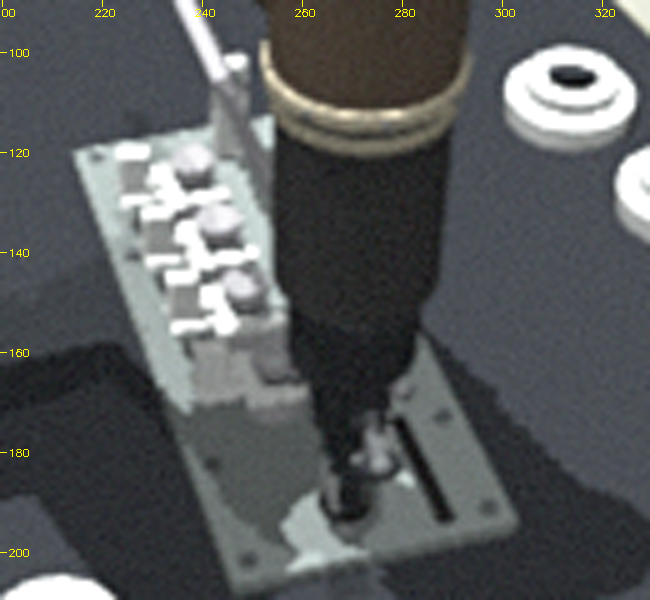

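The trigger bottomed out and the bail is swinging forward. I'll wait for it to come down, then back off.

```bash
python3 -m jog '[[0,0,-0.1,0,0,0,0],[0,0,0,0,0,0,0],[0,0,0,0,0,0,0],[0,0,0,0,0,0,0],[0,0,0,0,0,0,0],[0,0,0,0,0,0,0]]'; python3 - <<'E'
from h import *
crop("side","s32",200,90,130,120,5)
E
python3 -m jog '[[0,0,-2,0,0,0,0],[0,0,-4,0,0,0,0],[0,0,-4,0,0,0,0],[-5.5,0,-2,0,0,0,0],[-5.5,1,0,0,0,0,0],[-5.5,2,0,0,0,0,0],[-5.5,2,0,0,0,0,0],[-5.5,2,0,0,0,0,0],[0,0,0,0,0,0,0],[0,0,0,0,0,0,0]]'
python3 seat.py q7 2 1; python3 seat.py q8 4 3
python3 - <<'E'
from h import *
s=manip.get_image("side")[:,:,::-1]; t=manip.get_image("top")[:,:,::-1]
crop("side","s33",0,0,512,384,1.5,s,40); crop("top","t33",60,100,220,120,3.6,t)
E
```

```text
time_s: 60.08
position: [0.5174, -0.1111, 0.0466]
ee_rot: [179.9, -0.1, 82.9]
contact_force: [-1.1, 1.3, 3.6]
opening: 0.003
time_s: 61.38
position: [0.555, -0.4009, 0.1671]
ee_rot: [179.9, -0.1, 83.1]
contact_force: [-0.8, 0.2, 0.3]
opening: -0.0
```

View pics/s32.png

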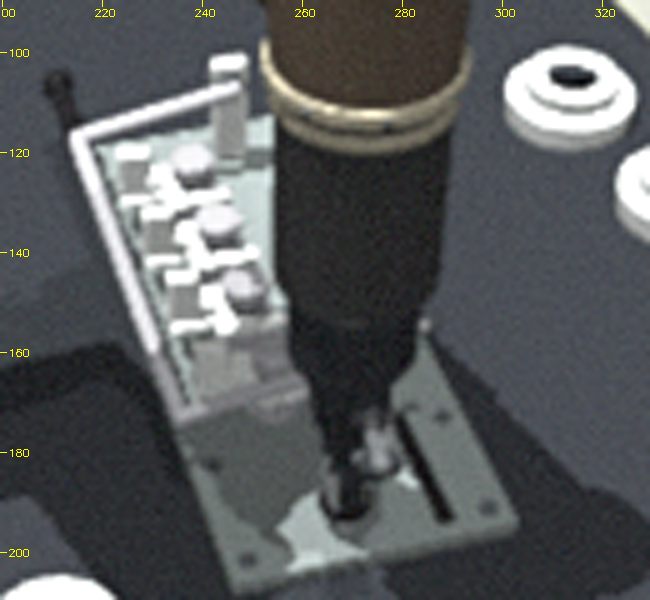

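View pics/s33.png

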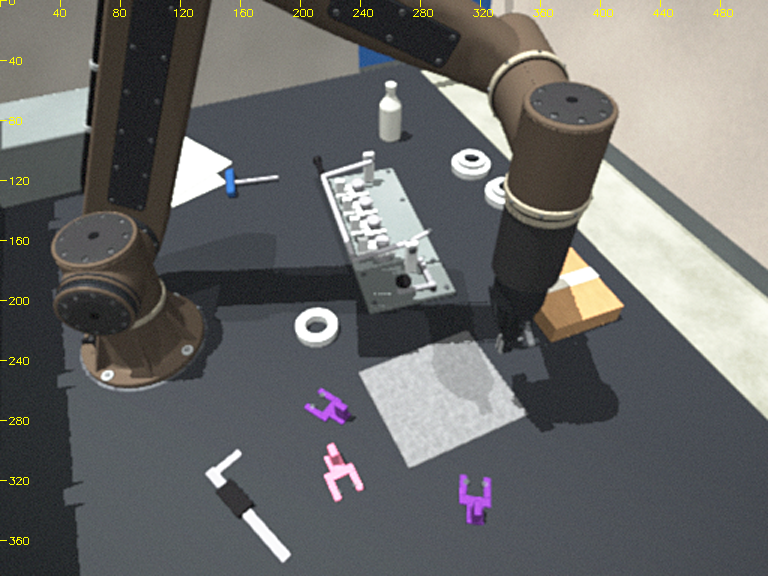

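View pics/t33.png

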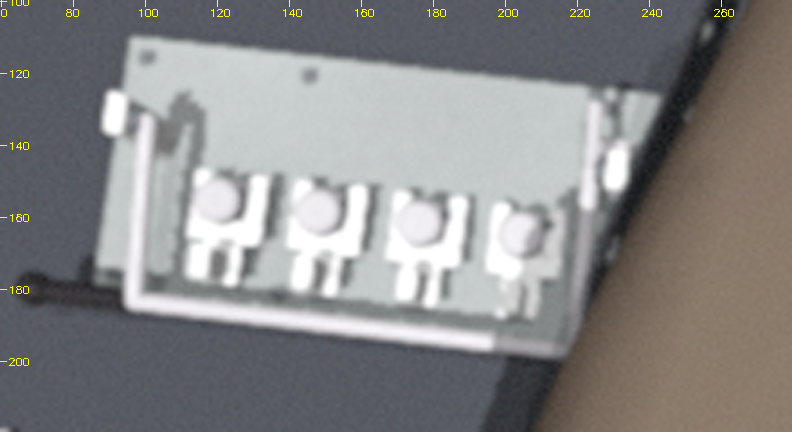

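View pics/q7_top.png

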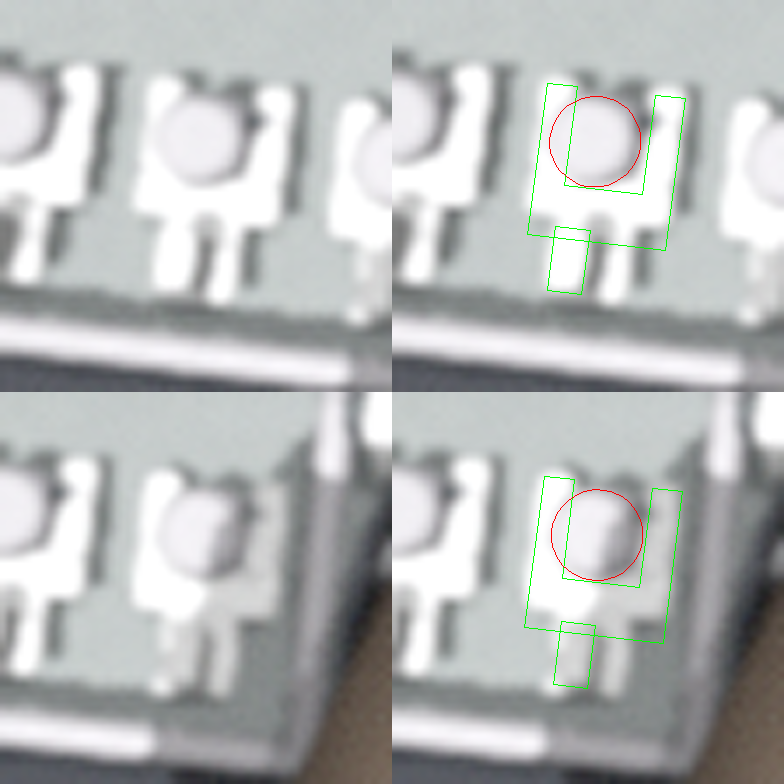

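View pics/q8_top.png

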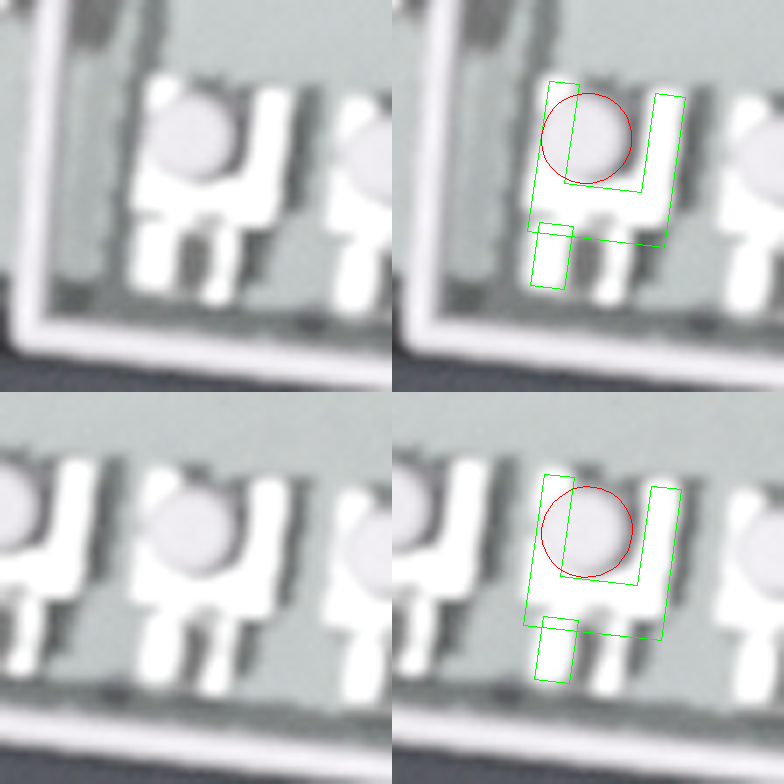

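```bash
python3 -m jog '[[0,0,0,0,0,0,0],[0,0,0,0,0,0,0]]'; python3 -c "
from station import manip
print(manip.sign_off())"
```

```text
time_s: 61.92
position: [0.5561, -0.3988, 0.1695]
ee_rot: [179.7, -0.0, 83.3]
contact_force: [-0.9, 0.6, -0.1]
opening: -0.002
the job is handed in; nothing more can be done
None
```

The job is done and handed in at about 62 s. I swung the bail back until its sear held it. I then pushed all four clips from the mat fully home, one on each of shafts 4, 3, 2 and 1. Pressing the trigger sent the bail back to rest in front of them.

**Last checks:** In the last top and side pictures all four clips matched the seated outline to within about 1–2 mm. The bail was back at its starting position, the trigger pad was up again, and the gripper was clear and reading no contact. The other things on the bench looked unmoved.

**What went wrong on the way:**
- **Clip on shaft 1:** after I let go, it was found turned about 20° and about 4 mm out. I can't tell whether it was the announced knock or my release. I gripped it again, turned it back and pushed it home before pressing the trigger.
- **Bail handle:** it slid several millimetres towards the fingertips during the swing, with brief wrist forces of about 45 N.
- **Camera heights:** shaft tops triangulated from the two views came out 3–8 mm lower than the text gives, so I relied on the text heights together with the arm's own readings.

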